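Slide the tall rinse bottle into its bay and shut the keeper

ROBOT

A 6-joint arm with a two-finger parallel gripper is mounted at the origin on the work surface. World frame = base frame: x ahead of the robot, y to its left, z up, the work surface at z = 0. Lengths are in m, angles in degrees, forces in N, time in s.
With the tool pointing down it reaches from about 0.3 to 0.75 m from the base axis. Payload 8.5 kg.
Tool frame: the origin (TCP) lies midway between the tips of the shut fingers; the grasp point (between the pads) lies 19 mm behind it; y points along the fingers, x is the direction in which the jaws open and shut, and the axes are right-handed (so a half turn about y gives the same grasp; the last joint's range is limited). The gripper opens to 85 mm and grips with 20 to 120 N. Pads are 22 mm wide; open, the fingers measure 114 mm over their backs; the gripper's body (76 mm by 85 mm) begins 54 mm behind the grasp point. The pads swing forward as they close: fully open they stand 13 mm farther back than shut.
Start: joints at [53.268, 21.807, 74.336, -0, 83.858, -12.336], TCP at [0.227, 0.501, 0.199] pointing down, gripper open.
Joint ranges: [-178.18, 178.18], [-50.72, 133.34], [12.68, 142.11], [-81.47, 261.47], [9.98, 163.14], [-165.26, 165.26]. Speed limits (degrees/s): [136.94, 136.94, 180, 180, 180, 180].

INTERFACE

Orientations are given as a 3x3 rotation matrix whose columns are the frame's x, y, z axes.
In Python, from rig import env gives the robot as it stands.
- The arm moves only by the tool carry_out, never from a script. Its argument "plan" is a list of rows, each a list of 3 entries, a list of its own where there are three numbers: the shift along the tool's x, y, z in m, then the turn, a rotation vector about the tool's x, y, z in degrees, then the finger opening in m, from 0 to 0.0854. In form: [[[dx, dy, dz], [ax, ay, az], jaw], ...]. A call has 1 to 8 rows; each row shifts and turns the commanded pose from where the row before left it, along the tool's axes as they then stand; what a row does not reach is not made up. A row lasts 1/8 s, in which the tool goes at most 62.5 mm and 10.7 degrees, less where a joint would pass 70% of its speed; a pose out of reach is approached as far as the arm can. A call is refused whole if a number of a shift passes 0.0625 or a number of a turn 10.7, either way. A call with a gripper value outside its range is refused whole. The fingers move at their own pace and stop on an object; "force" is the grip in N (left out, the last holds). Time passes only in rows, so rows that do not move let the fingers close. It gives the time, the measured TCP pose, the force and the opening at its end, in the units of the state.
- env.observe(): the state, without advancing time (a new reading comes with each control period).
- env.get_image(name): name is "scene" or "top" or "wrist"; returns a dict with "image" (384x512x3 uint8, red, green, blue), "vfov" (degrees; the focal length in pixels is half the picture's height over the tangent of half this angle, whatever the lens; pixels are square), "cx", "cy" (the principal point, pixels), "rvec" (rotation vector, rad) and "tvec" (3), from world to camera coordinates, as OpenCV has them; the wrist camera has in their place "tool_from_camera" (4x4, takes a point from camera to tool coordinates, whose origin is the TCP and whose axes are the tool frame's). Camera axes: x right, y down, z forward; pixel columns grow to the right and rows downward; lengths in m; the calibration is good to about 2 mm. A picture is of the moment at which its call begins: read the wrist's pose just before it. There is no depth.
- env.close_job(): hands the job in, once; it reports no verdict.
Trained networks look in a picture, given as the dict that the camera call returned (one of the last four; its "shot" number tells which), for a name from the list of things; names that differ only in an ending like _2 or _b are one class to them, and where a whole thing is asked for, a point or a joint stands for the part that bears it (a point fixed in the world has none). Each returns a list of dicts, best first, with "conf" (0 to 1); they miss things now and then, are a little off and sometimes report something else, mostly with a low value. They report only what shows in the picture. A call takes as long as a camera call. They do not tell look-alikes from the thing itself.
- env.outline_of(target, picture): "mask" (384x512 bool, what is visible of it) and "pixel" ([row, column] in pixels, amid what is visible of it).
The state is a dict: "time_s": time; "q": joint angles; "qvel": joint speeds; "joint_efforts": joint torques, N m; "position": TCP position; "tool_rot": TCP orientation; "ft_force": force on the tool from outside, world axes, zero at the start; "wrist_torque": the same for the moment, N m; "grip_width": finger opening in m.
Only numpy, scipy, OpenCV 4.12 (cv2) and the standard library are available. Lean on these libraries where they do the work, as an engineer would, in place of code of your own. Each camera call takes 0.05 s, during which the arm holds its last target.

TASK

On the wash-up bench, slide the tall blue-capped bottle along the bench top into the blue bay until it stands right up against the bay's back wall, gently and always upright: push it with the fingers, do not pinch it, lift it or let it tip. Then push the blue bay's keeper bar fully shut across the mouth behind the bottle, as on the green bay. Leave everything else standing where it is.

Things in the scene. Friction and masses are not known exactly. Their poses are not given: they have to be found in the camera images.
- blue_bottle: tall round white bottle, blue cap and low blue band, 240 mm tall: body 60 mm in diameter up to 90 mm, tapering to 28 mm at 180 mm. 0.35 to 0.65 kg. Origin: centre of its underside, on the bench. Slides when pushed below 35 mm above the bench, tips when pushed above 50 mm (by the gripper's body too). Starts 165 to 215 mm in front of the bay, up to 40 mm off its middle line.
- blue_bay: fixed blue bay: three walls 35 mm high, 4 mm thick, no floor (the bottle slides on the bench). Origin: on the bench, mid-bay; +x from the open mouth to the back wall. Inner faces: sides at y = -48 and +48 mm from x = -36 to +34 mm, back at x = +34 mm, so the bottle touches the back with its origin at x = +4 mm. It stands left of the middle, +x within 0.25 rad of world +y.
- keeper (a joint): angle of the blue bay's keeper bar, rad: 0 = fully shut across the mouth, against its stop; positive = open; starts at 1.65 to 2.1. Upright hinge at x = -42, y = -52 mm in the bay's frame; from it the bar points along +y when shut, along -x (away from the bay) at 1.57, and turns on towards -y beyond. Light friction, about 0.5 N at its end; stays where left.
- keeper_end (a point): free end of the keeper bar, in its yellow peg (14 mm in diameter, 8 to 40 mm above the bench), 100 mm from the hinge axis, 21 mm above the bench. The bar is a flat steel strip on edge, 8 mm thick, 10 to 32 mm above the bench, ending with the peg 107 mm from the hinge axis.
- green_bottle: bystander: a bottle of the same shape with a green cap and band, already parked in the green bay with its keeper shut; leave it. Origin: centre of its underside.
- green_bay: bystander: the green bay, fixed, same shape and frame as the blue one, its keeper bar fixed shut across its mouth.
- jar: bystander: small jar with a red lid, 46 mm in diameter, 60 mm tall, beyond the blue bay. Origin: centre of its underside.
- jug: bystander: clear plastic jug, 100 mm in diameter, 130 mm tall, with a handle, on the right. Origin: centre of its underside.
- tub: bystander: open white tub, 150 x 110 mm, 75 mm tall, on the left. Origin: centre of its underside.
- beaker: bystander: steel beaker, 72 mm across its rim, 100 mm tall, on the left. Origin: centre of its underside.
- brush: bystander: yellow brush lying on the right. Origin: on the bench, under its middle.
Mind the look-alikes: they are no part of the job. What is shaped like the blue_bay but orange is not meant. Leave any red look-alike of the blue_bottle alone.

How it is judged:
By the outcome, as a careful person would: the job done as asked, in the order asked, and still so for the second after the job is handed in, with the robot touching nothing.
It also fails if it takes over 69 s, if anything falls off the work surface, if the arm or the gripper's body presses on something with over 40 N, if the wrist force passes 120 N, or if a joint passes its speed limit or range.

## Working session

There is one attempt and no reset: what is moved stays moved. The work goes in short steps, Python scripts to look and compute and a tool call to move; the robot and the scene stay as the last step left them, time stands still between calls to the robot, and variables do not carry over. Pictures are saved under pics/ and viewed, and the job is handed in when it is done.

Besides the shell and the picture viewer there is one more tool, called after "Request:" in YAML: its name, and indented under it one key for each argument. carry_out: Moves the arm, as the interface text tells. Its arguments: {"type":"object","properties":{"plan":{"type":"array","items":{"type":"array"}},"force":{"type":"number"}},"required":["plan"]}

```bash
mkdir -p pics; ls; python3 - <<'E'
from rig import env
import cv2,numpy as np,pickle
s=env.observe(); print({k:np.round(v,3).tolist() for k,v in s.items()})
for n in ['scene','top','wrist']:
    p=env.get_image(n); cv2.imwrite(f'pics/{n}0.png',p['image'][:,:,::-1]); pickle.dump(p,open(f'{n}0.pkl','wb'))
    print(n,{k:v for k,v in p.items() if k!='image'})
    for t in ['blue_bottle','blue_bay','keeper','keeper_end']:
        print(n,t,[(round(d['conf'],2),np.round(d['pixel']).tolist(),int(d['mask'].sum())) for d in env.outline_of(t,p)])
E
```

```text
pics
{'time_s': 0.0, 'q': [53.27, 21.841, 74.387, 0.0, 83.859, -12.338], 'qvel': [-0.023, -0.007, -0.076, 0.133, 0.03, 0.02], 'joint_efforts': [0.0, -44.846, -23.128, -0.0, 0.005, -0.0], 'position': [0.227, 0.501, 0.199], 'tool_rot': [[0.413, -0.001, -0.911], [0.911, -0.001, 0.413], [-0.001, -1.0, 0.0]], 'ft_force': [0.068, -0.855, 0.241], 'wrist_torque': [0.041, 0.0, 0.059], 'grip_width': 0.085}
scene {'vfov': 50.686955171925675, 'cx': 250.80554175552948, 'cy': 197.50432721487292, 'rvec': array([ 1.34825053,  2.21218543, -0.90099795]), 'tvec': array([ 0.19816493, -0.2879998 ,  1.84701817]), 'shot': 1}
scene blue_bottle [(0.84, [197.0, 218.0], 774), (0.56, [180.0, 237.0], 661)]
scene blue_bay [(0.79, [213.0, 315.0], 528), (0.71, [234.0, 260.0], 714)]
scene keeper [(0.49, [231.0, 232.0], 240)]
scene keeper_end [(0.76, [231.0, 228.0], 223), (0.69, [208.0, 300.0], 109), (0.65, [162.0, 149.0], 987)]
top {'vfov': 52.92564441387385, 'cx': 254.3778178059751, 'cy': 197.2793707371495, 'rvec': array([ 2.2038    , -2.17683334,  0.05718215]), 'tvec': array([0.03663167, 0.53630342, 1.28260188]), 
[... 159 characters left out ...]
op keeper [(0.69, [232.0, 211.0], 170), (0.49, [165.0, 259.0], 123)]
top keeper_end [(0.5, [160.0, 270.0], 57), (0.49, [236.0, 208.0], 118)]
wrist {'vfov': 61.37866951377235, 'cx': 260.3021348380641, 'cy': 190.04304263054823, 'tool_from_camera': array([[ 9.99999830e-01,  4.33438811e-05,  5.80989151e-04,
         1.26174479e-03],
       [-5.46677364e-04, -2.74960554e-01,  9.61455353e-01,
        -1.74458168e-01],
       [ 2.01422305e-04, -9.61455507e-01, -2.74960483e-01,
         6.96803463e-02],
       [ 0.00000000e+00,  0.00000000e+00,  0.00000000e+00,
         1.00000000e+00]]), 'shot': 3}
wrist blue_bottle []
wrist blue_bay [(0.76, [334.0, 168.0], 768)]
wrist keeper []
wrist keeper_end []
```

View images.

```bash
python3 - <<'E'
import cv2
for n,(a,b,c,d) in {'scene':(110,300,120,380),'top':(110,290,130,380),'wrist':(0,384,0,512)}.items():
    im=cv2.imread(f'pics/{n}0.png')[a:b,c:d]
    f=800/im.shape[1] if n!='wrist' else 1.5
    f=min(f,600/im.shape[0])
    cv2.imwrite(f'pics/{n}0z.png',cv2.resize(im,None,fx=f,fy=f,interpolation=cv2.INTER_CUBIC)); print(n,f)
E
```

```text
scene 3.076923076923077
top 3.2
wrist 1.5
```

View pics/scene0.png

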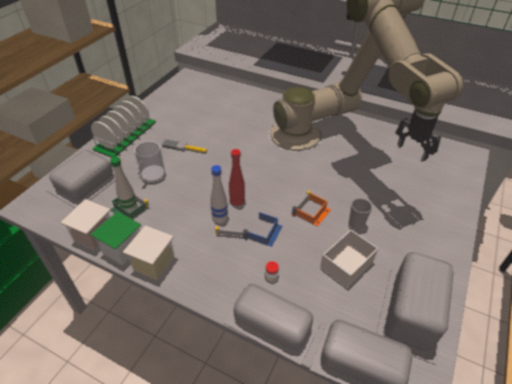

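View pics/top0.png

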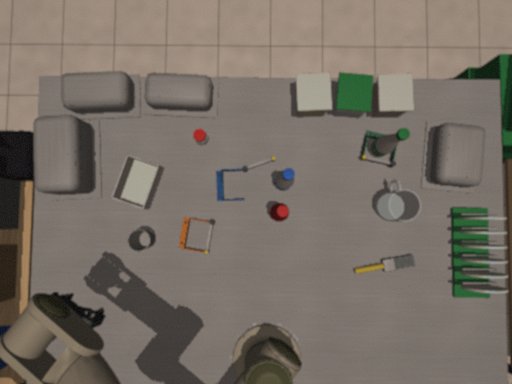

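View pics/scene0z.png

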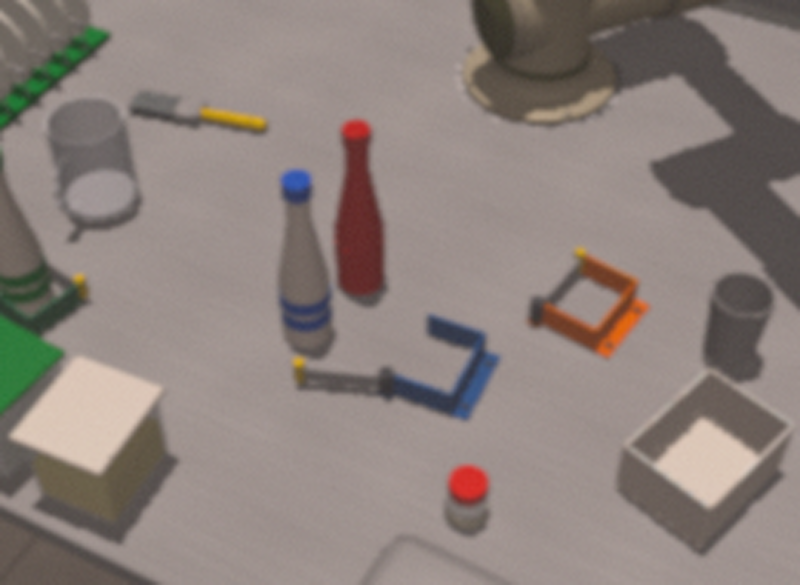

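View pics/top0z.png

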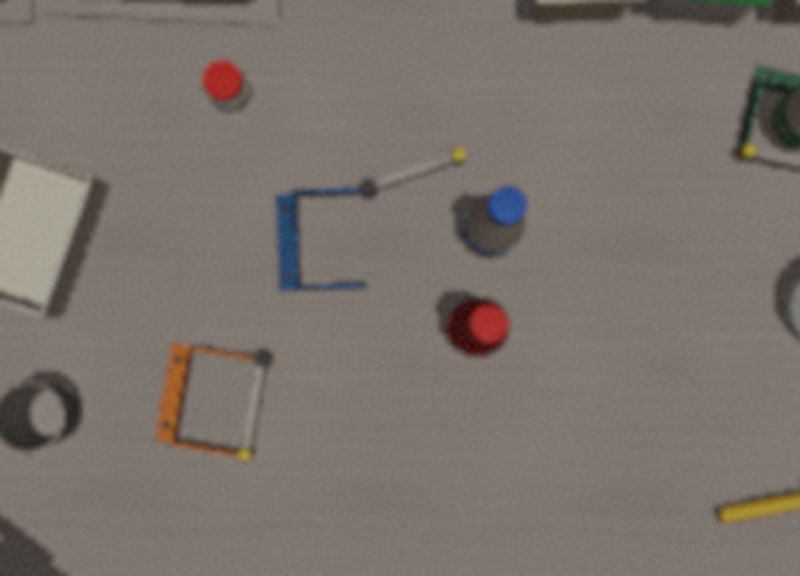

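View pics/wrist0z.png

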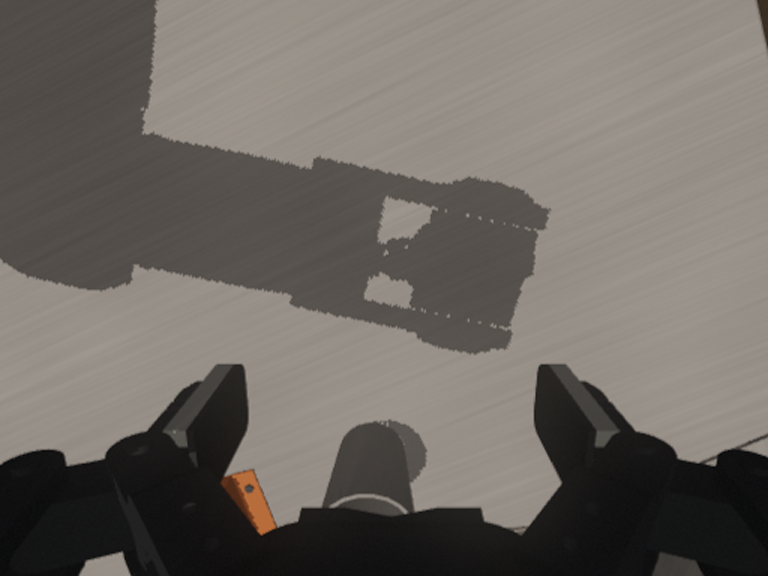

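```bash
cat > h.py <<'E'
import numpy as np,cv2,pickle
from scipy.optimize import least_squares
def K(p):
    f=p['image'].shape[0]/2/np.tan(np.radians(p['vfov']/2)); return np.array([[f,0,p['cx']],[0,f,p['cy']],[0,0,1]])
def proj(p,X):
    return cv2.projectPoints(np.atleast_2d(np.array(X,float)),p['rvec'],p['tvec'],K(p),None)[0][:,0]
def unproj(p,uv,z):
    R=cv2.Rodrigues(p['rvec'])[0]; c=-R.T@p['tvec']; d=R.T@np.linalg.inv(K(p))@np.array([uv[0],uv[1],1]); return c+d*(z-c[2])/d[2]
def hsv(p): return cv2.cvtColor(p['image'],cv2.COLOR_RGB2HSV)
def b2w(bay,P):
    x,y,t=bay; P=np.atleast_2d(np.array(P,float)); c,s=np.cos(t),np.sin(t)
    return np.c_[x+c*P[:,0]-s*P[:,1],y+s*P[:,0]+c*P[:,1],P[:,2]]
def box(x0,x1,y0,y1,z0,z1): return [(x,y,z) for x in(x0,x1) for y in(y0,y1) for z in(z0,z1)]
BOX=[box(-.036,.038,.048,.052,0,.035),box(-.036,.038,-.052,-.048,0,.035),box(.034,.038,-.052,.052,0,.035)]
E
python3 - <<'E'
from h import *
P={n:pickle.load(open(n+'0.pkl','rb')) for n in('scene','top')}
for n in P:
    p=P[n];H=hsv(p); m=(cv2.inRange(H,(105,110,40),(125,255,255)))
    k,l,st,c=cv2.connectedComponentsWithStats(m)
    for i in range(1,k):
        if st[i,4]>5: print(n,st[i],c[i].round(1), [unproj(p,c[i],z).round(3).tolist() for z in (0,.035,.235)])
    y=cv2.inRange(H,(20,140,120),(32,255,255)); k,l,st,c=cv2.connectedComponentsWithStats(y)
    for i in range(1,k):
        if st[i,4]>2: print(n,'yel',st[i],c[i].round(1),unproj(p,c[i],.04 if n=='top' else .024).round(4))
E
```

```text
scene [212 166   9   8  58] [215.8 169.2] [[0.37, -0.195, 0.0], [0.403, -0.173, 0.035], [0.592, -0.048, 0.235]]
scene [270 226  11  16  63] [274.6 233.7] [[0.571, 0.166, 0.0], [0.597, 0.176, 0.035], [0.75, 0.237, 0.235]]
scene [267 242   5   3  10] [269.2 243.3] [[0.618, 0.167, 0.0], [0.644, 0.178, 0.035], [0.788, 0.238, 0.235]]
scene yel [186 145  20   7  75] [195.6 148.2] [ 0.3167 -0.326   0.024 ]
scene yel [307 191   3   3   6] [308.2 191.8] [0.3426 0.2003 0.024 ]
scene yel [144 200   3   2   6] [145.  200.5] [ 0.6668 -0.3255  0.024 ]
scene yel [216 226   3   4   9] [216.9 227.7] [ 0.6576 -0.0189  0.024 ]
top [282 169  12  11 103] [287.9 174. ] [[0.618, -0.07, 0.0], [0.613, -0.067, 0.035], [0.59, -0.051, 0.235]]
top [217 171   6  29 135] [219.7 185.6] [[0.575, 0.162, 0.0], [0.572, 0.159, 0.035], [0.555, 0.14, 0.235]]
top [  0 327   8   7  38] [  2.8 329.2] [[0.084, 0.88, 0.0], [0.094, 0.858, 0.035], [0.152, 0.729, 0.235]]
top [  0 360   6   9  28] [  1.5 364. ] [[-0.03, 0.879, 0.0], [-0.017, 0.856, 0.035], [0.058, 0.728, 0.235]]
top yel [363 155   3   4   9] [363.8 156.7] [ 0.6737 -0.318   0.04  ]
top yel [272 157   3   3   7] [272.7 158. ] [ 0.6657 -0.0161  0.04  ]
top yel [204 251   4   2   7] [205.7 251.4] [0.3548 0.2003 0.04  ]
top yel [355 264  28   9 121] [368.3 268.2] [ 0.3073 -0.3314  0.04  ]
```

```bash
cat > fit.py <<'E'
from h import *
from scipy.optimize import minimize
P={n:pickle.load(open(n+'0.pkl','rb')) for n in('scene','top')}
S=8
def crop(p,r): a,b,c,d=r; return p['image'][a:b,c:d]
R={'top':(165,208,210,252),'scene':(208,250,240,290)}
M={}
for n,r in R.items():
    H=hsv(P[n]);sat=H[...,1].astype(float); hue=H[...,0]
    m=((hue>100)&(hue<130)&(sat>60))
    M[n]=m
def sil(n,v):
    bay=v[:3]; fl=v[3]
    im=np.zeros((384*4,512*4),np.uint8)
    for B in BOX+[box(.034,.038+fl,-.052,.052,0,.004)]:
        q=proj(P[n],b2w(bay,B)); h=cv2.convexHull(((q+.5)*4*16).astype(np.int32)); cv2.fillConvexPoly(im,h,255,shift=4)
    return cv2.resize(im,(512,384),interpolation=cv2.INTER_AREA)/255.
def cost(v):
    c=0
    for n,(a,b,cc,d) in R.items():
        c+=np.abs(sil(n,v)-M[n])[a:b,cc:d].sum()
    return c
if __name__=='__main__':
    best=None
    for t0 in (1.5,1.6,1.7):
      for dy in (-.01,0,.01):
        r=minimize(cost,[.575,.12+dy,t0,.012],method='Nelder-Mead',options=dict(initial_simplex=np.array([.575,.12+dy,t0,.012])+np.vstack([np.zeros(4),np.diag([.01,.01,.08,.006])]),maxiter=300))
        print(r.fun,r.x.round(4))
        if best is None or r.fun<best.fun: best=r
    np.save('bay.npy',best.x)
    out=[]
    for n,(a,b,c,d) in R.items():
        im=cv2.resize(P[n]['image'][a-15:b+15,c-15:d+15],None,fx=8,fy=8,interpolation=cv2.INTER_CUBIC)[:,:,::-1].copy()
        for B in BOX:
            q=(proj(P[n],b2w(best.x[:3],B))+.5-[c-15,a-15])*8
            for i,j in [(0,1),(2,3),(4,5),(6,7),(0,2),(1,3),(4,6),(5,7),(0,4),(1,5),(2,6),(3,7)]:
                cv2.line(im,tuple(int(x) for x in q[i]),tuple(int(x) for x in q[j]),(0,255,255),1)
        cv2.imwrite(f'pics/fit_{n}.png',im)
E
python3 fit.py
```

```text
213.55686274509804 [0.5783 0.1206 1.6067 0.0147]
215.8941176470588 [0.5778 0.1214 1.6058 0.0136]
212.50980392156862 [0.5778 0.1214 1.5912 0.0135]
212.64313725490194 [0.5777 0.1214 1.5917 0.0135]
214.97254901960784 [0.5778 0.121  1.6011 0.0145]
216.83921568627449 [0.5791 0.121  1.637  0.0147]
217.81176470588235 [0.5785 0.122  1.6262 0.0135]
214.24705882352941 [0.578  0.1209 1.6212 0.0149]
214.29019607843136 [0.5792 0.1208 1.6164 0.0149]
```

```bash
ls pics
```

```text
fit_scene.png
fit_top.png
scene0.png
scene0z.png
top0.png
top0z.png
wrist0.png
wrist0z.png
```

View pics/fit_top.png

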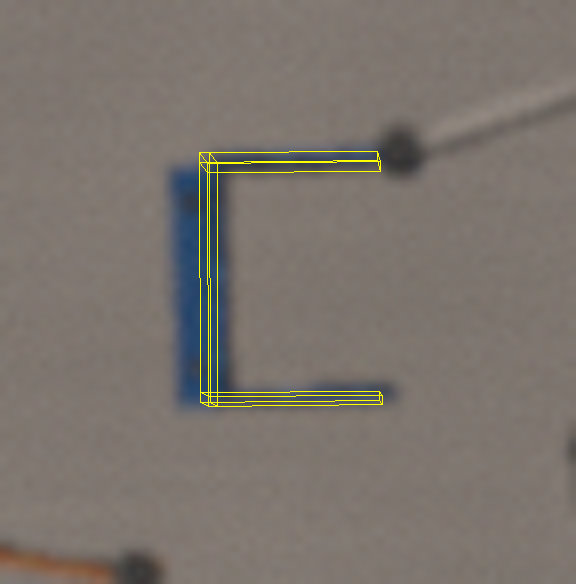

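View pics/fit_scene.png

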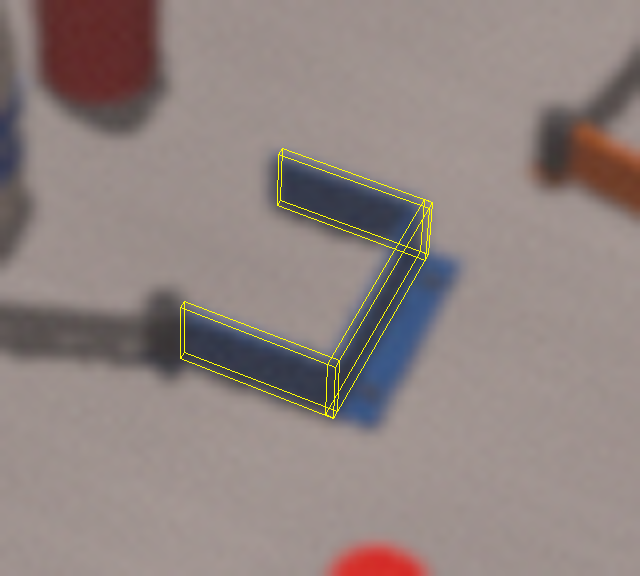

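```bash
cat > fit2.py <<'E'
import fit
from fit import *
for n in R:
    I=P[n]['image'].astype(float); d=I[...,2]-I[...,0]
    a,b,c,dd=R[n]; bg=np.median(d[a:b,c:dd]); 
    M[n]=(d-bg)   # wall/flange intensities free
def layers(n,v):
    outs=[]
    for G in (BOX[:2],BOX[2:],[box(.038,.038+v[3],-.052,.052,0,v[4])]):
        im=np.zeros((384*4,512*4),np.uint8)
        for B in G:
            q=proj(P[n],b2w(v[:3],B)); h=cv2.convexHull(((q+.5)*4*16).astype(np.int32)); cv2.fillConvexPoly(im,h,255,shift=4)
        outs.append(cv2.GaussianBlur(cv2.resize(im,(512,384),interpolation=cv2.INTER_AREA)/255.,(0,0),.8))
    return outs
def cost2(v,only=None):
    if not(0.003<v[3]<.03 and 0.001<v[4]<.02): return 1e9
    c=0
    for n,(a,b,cc,d) in R.items():
        if only and n!=only: continue
        A=np.stack([o[a:b,cc:d].ravel() for o in layers(n,v)],1); y=M[n][a:b,cc:d].ravel()
        x,*_=np.linalg.lstsq(A,y,rcond=None); c+=np.square(A@x-y).sum()/1e3
    return c
def run(only=None):
    best=None
    for dt in(-.04,.04,.1):
      for dy in (-.006,.0):
        x0=np.array([.58,.12+dy,1.57+dt,.015,.004])
        r=minimize(cost2,x0,args=(only,),method='Nelder-Mead',options=dict(initial_simplex=x0+np.vstack([np.zeros(5),np.diag([.006,.006,.06,.006,.004])]),maxiter=500))
        if best is None or r.fun<best.fun: best=r
    print(only,best.fun,best.x.round(4)); return best
if __name__=='__main__':
    run('top');run('scene');best=run(); np.save('bay.npy',best.x)
    for n,(a,b,c,d) in R.items():
        im=cv2.resize(P[n]['image'][a-15:b+15,c-15:d+15],None,fx=8,fy=8,interpolation=cv2.INTER_CUBIC)[:,:,::-1].copy()
        for B in BOX:
            q=(proj(P[n],b2w(best.x[:3],B))+.5-[c-15,a-15])*8
            for i,j in [(0,1),(2,3),(4,5),(6,7),(0,2),(1,3),(4,6),(5,7),(0,4),(1,5),(2,6),(3,7)]:
                cv2.line(im,tuple(int(x) for x in q[i]),tuple(int(x) for x in q[j]),(0,255,255),1)
        cv2.imwrite(f'pics/fit2_{n}.png',im)
    a=cv2.imread('pics/fit2_top.png');b=cv2.imread('pics/fit2_scene.png')
    h=min(a.shape[0],b.shape[0]); im=np.hstack([a[:h],b[:h]]); f=800/im.shape[1]; cv2.imwrite('pics/fit2.png',cv2.resize(im,None,fx=f,fy=f))
E
python3 fit2.py
```

```text
top 35.24716775973061 [5.7990e-01 1.1520e-01 1.6224e+00 2.0000e-02 1.1000e-03]
scene 59.6074903701026 [5.7710e-01 1.1900e-01 1.6229e+00 1.8600e-02 1.5000e-03]
None 119.39769987915233 [5.7850e-01 1.1810e-01 1.6302e+00 1.8700e-02 1.3000e-03]
```

```bash
echo
```

```text
(no output)
```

View pics/fit2.png

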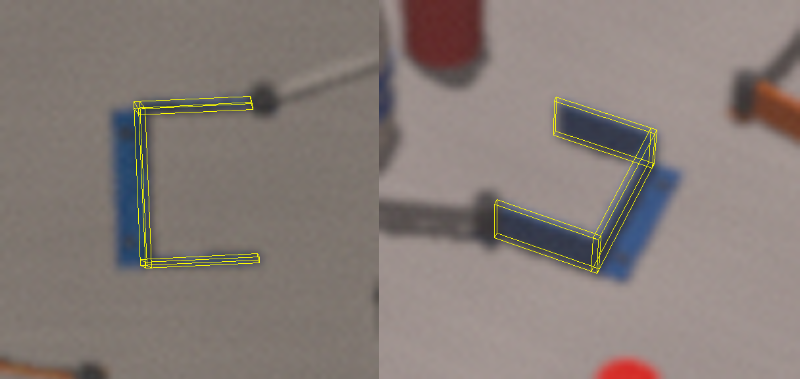

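```bash
python3 - <<'E'
from h import *
P={n:pickle.load(open(n+'0.pkl','rb')) for n in('scene','top')}
def tri(uvs):
    def f(X): return np.r_[proj(P['scene'],X)[0]-uvs['scene'],proj(P['top'],X)[0]-uvs['top']]
    r=least_squares(f,[.5,0,.2]); return r.x.round(4),r.fun.round(2)
for n in P:
    p=P[n];H=hsv(p); m=cv2.inRange(H,(0,110,30),(8,255,255))|cv2.inRange(H,(172,110,30),(180,255,255))
    k,l,st,c=cv2.connectedComponentsWithStats(m)
    for i in range(1,k):
        if st[i,4]>15: print(n,st[i],c[i].round(1))
print('blue',tri({'scene':[215.8,169.2],'top':[287.9,174.]}))
print('peg',tri({'scene':[216.9,227.7],'top':[272.7,158]}))
# overlay bottle models
def circ(x,y,r,z): a=np.linspace(0,2*np.pi,40); return np.c_[x+r*np.cos(a),y+r*np.sin(a),0*a+z]
out=[]
for n,(a,b,c,d) in {'top':(150,230,250,310),'scene':(140,250,180,260)}.items():
    im=cv2.resize(P[n]['image'][a:b,c:d],None,fx=5,fy=5,interpolation=cv2.INTER_CUBIC)[:,:,::-1].copy()
    for (x,y) in [(.591,-.050),(.506,-.035)]:
        for r,z in[(.03,0),(.03,.09),(.014,.18),(.014,.24)]:
            q=((proj(P[n],circ(x,y,r,z))+.5-[c,a])*5).astype(int); cv2.polylines(im,[q],True,(0,255,255),1)
    out.append(im)
h=max(o.shape[0] for o in out); out=[cv2.copyMakeBorder(o,0,h-o.shape[0],0,0,0) for o in out]
cv2.imwrite('pics/bot.png',np.hstack(out))
E
```

```text
scene [230 149  14  57 573] [236.2 180.5]
scene [266 261  13  13 132] [271.8 266.9]
top [193 129  13  12 127] [199.  134.5]
top [270 204  19  17 254] [279.  211.7]
blue (array([ 0.5898, -0.0506,  0.2321]), array([-0.32, -0.03, -0.24,  0.12]))
peg (array([ 0.6659, -0.015 ,  0.0348]), array([-0.44, -0.04, -0.38,  0.19]))
```

View pics/bot.png

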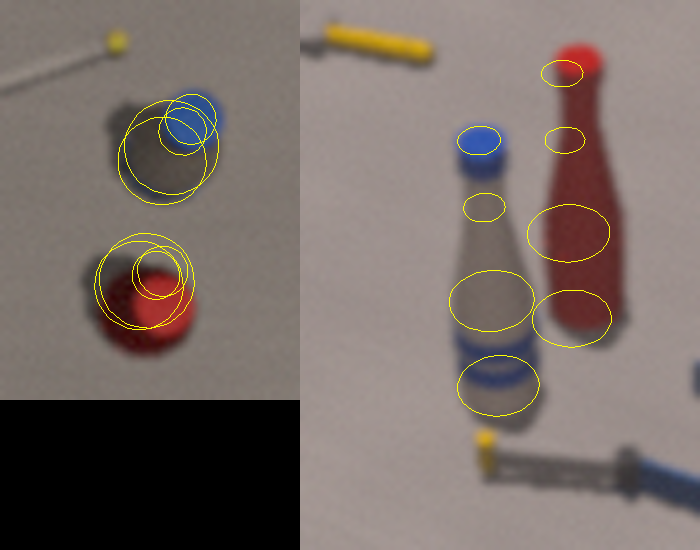

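```bash
python3 - <<'E'
from h import *
P={n:pickle.load(open(n+'0.pkl','rb')) for n in('scene','top')}
t=P['top']
print('green cap',unproj(t,[403,135],.235)); print('greenbase fit', unproj(t,[379,149],0.0))
print('jug rim',unproj(t,[391,207],.13),'tub',unproj(t,[138,183],.04),'beaker',unproj(t,[146,238],.1),'jar',unproj(t,[199,134.5],.06),'red',unproj(t,[282,212],.24))
print('arm px', unproj(t,[90,312],.2),unproj(t,[270,370],.4))
E
```

```text
green cap [ 0.70405852 -0.37413004  0.235     ]
greenbase fit [ 0.70746802 -0.38136324  0.        ]
jug rim [ 0.50461342 -0.37549275  0.13      ] tub [0.57707807 0.42912917 0.04      ] beaker [0.39921082 0.38042587 0.1       ] jar [0.73737453 0.22727608 0.06      ] red [ 0.48306734 -0.03502993  0.24      ]
arm px [0.19302835 0.5054592  0.2       ] [1.15329630e-01 3.23178161e-04 4.00000000e-01]
```

```bash
python3 - <<'E'
import cv2
im=cv2.imread('pics/scene0.png')[0:200,230:512]
cv2.imwrite('pics/arm.png',cv2.resize(im,None,fx=2.8,fy=2.8,interpolation=cv2.INTER_CUBIC))
E
```

```text
(no output)
```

View pics/arm.png

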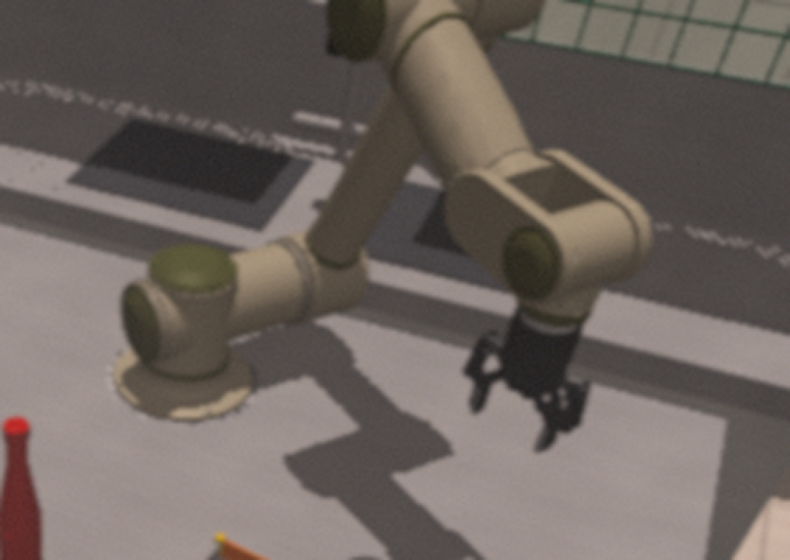

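```bash
cat >> h.py <<'E'
from scipy.spatial.transform import Rotation as Rot
BAY=(.5785,.1175,1.6225)
D=np.array([np.cos(BAY[2]),np.sin(BAY[2]),0]); UP=np.array([0,0,1.]); LX=np.cross(D,UP)
def Rt(tilt,yaw=0):
    "fingers lean: point along push dir D by tilt deg from down; yaw extra about z"
    t=np.radians(tilt); Y=D*np.sin(t)-UP*np.cos(t); R=np.c_[LX,Y,np.cross(LX,Y)]
    return Rot.from_euler('z',yaw,degrees=True).as_matrix()@R
def rows(pos,R,tp,tR,jaw,vmax=.055,wmax=10,n=None):
    """rows from pose to target; linear/slerp"""
    tp=np.array(tp,float); rv=Rot.from_matrix(np.array(R).T@tR).as_rotvec(degrees=True)
    N=n or int(max(1,np.ceil(np.linalg.norm(tp-pos)/vmax),np.ceil(np.linalg.norm(rv)/wmax)))
    out=[];p=np.array(pos);Rc=np.array(R)
    for i in range(N):
        tgt=pos+(tp-pos)*(i+1)/N
        s=np.round(Rc.T@(tgt-p),4); a=np.round(rv/N,1)
        p=p+Rc@s; Rc=Rc@Rot.from_rotvec(a,degrees=True).as_matrix(); out.append([s.tolist(),a.tolist(),jaw])
    return out,p,Rc
def show(r):
    import json
    for i in range(0,len(r),8): print(json.dumps(r[i:i+8]))
E
python3 - <<'E'
from h import *; from rig import env
s=env.observe(); p,R=np.array(s['position']),np.array(s['tool_rot'])
r=[]
for tp,tR in [([.235,.48,.38],R),([.57,-.17,.38],Rt(0)),([.59,-.20,.30],Rt(35))]:
    a,p,R=rows(p,R,tp,tR,.03); r+=a
show(r)
E
```

```text
[[[-0.0039, -0.0452, -0.0039], [0.0, 0.0, 0.0], 0.03], [[-0.004, -0.0452, -0.004], [0.0, 0.0, 0.0], 0.03], [[-0.0039, -0.0452, -0.0039], [0.0, 0.0, 0.0], 0.03], [[-0.004, -0.0452, -0.004], [0.0, 0.0, 0.0], 0.03], [[-0.0324, -0.0, -0.041], [-0.0, 4.5, 0.0], 0.03], [[-0.0291, -0.0, -0.0434], [-0.0, 4.5, 0.0], 0.03], [[-0.0256, -0.0, -0.0455], [-0.0, 4.5, 0.0], 0.03], [[-0.0219, -0.0, -0.0474], [-0.0, 4.5, 0.0], 0.03]]
[[[-0.0182, -0.0, -0.049], [-0.0, 4.5, 0.0], 0.03], [[-0.0142, -0.0, -0.0502], [-0.0, 4.5, 0.0], 0.03], [[-0.0103, -0.0, -0.0512], [-0.0, 4.5, 0.0], 0.03], [[-0.0062, -0.0, -0.0519], [-0.0, 4.5, 0.0], 0.03], [[-0.0021, -0.0, -0.0521], [-0.0, 4.5, 0.0], 0.03], [[0.0019, -0.0001, -0.0522], [-0.0, 4.5, 0.0], 0.03], [[0.0061, 0.0, -0.0519], [-0.0, 4.5, 0.0], 0.03], [[0.0101, 0.0, -0.0513], [-0.0, 4.5, 0.0], 0.03]]
[[[0.0141, 0.0, -0.0502], [-0.0, 4.5, 0.0], 0.03], [[0.018, 0.0, -0.0491], [-0.0, 4.5, 0.0], 0.03], [[0.0047, 0.02, -0.0077], [8.7, -0.1, 0.0], 0.03], [[0.0046, 0.0186, -0.0107], [8.7, -0.1, 0.0], 0.03], [[0.0046, 0.0168, -0.0133], [8.7, -0.1, 0.0], 0.03], [[0.0046, 0.0146, -0.0158], [8.7, -0.1, 0.0], 0.03]]
```

Request:
carry_out:
  plan:
    - [[-0.004,-0.045,-0.004],[0,0,0],0.03]
    - [[-0.004,-0.045,-0.004],[0,0,0],0.03]
    - [[-0.004,-0.045,-0.004],[0,0,0],0.03]
    - [[-0.004,-0.045,-0.004],[0,0,0],0.03]
    - [[-0.032,0,-0.041],[0,4.5,0],0.03]
    - [[-0.029,0,-0.043],[0,4.5,0],0.03]
    - [[-0.026,0,-0.045],[0,4.5,0],0.03]
    - [[-0.022,0,-0.047],[0,4.5,0],0.03]

```text
time_s: 1.75
position: [0.3301, 0.2932, 0.3792]
tool_rot: [[0.676, 0.0, -0.737], [0.737, 0.0, 0.676], [0.0, -1.0, -0.0]]
ft_force: [0.9, 0.2, -0.8]
grip_width: 0.0298
```

Request:
carry_out:
  plan:
    - [[-0.018,0,-0.049],[0,4.5,0],0.03]
    - [[-0.014,0,-0.05],[0,4.5,0],0.03]
    - [[-0.01,0,-0.051],[0,4.5,0],0.03]
    - [[-0.006,0,-0.052],[0,4.5,0],0.03]
    - [[-0.002,0,-0.052],[0,4.5,0],0.03]
    - [[0.002,0,-0.052],[0,4.5,0],0.03]
    - [[0.006,0,-0.052],[0,4.5,0],0.03]
    - [[0.01,0,-0.051],[0,4.5,0],0.03]

```text
time_s: 2.75
position: [0.5219, -0.0771, 0.3792]
tool_rot: [[0.98, 0.0, -0.198], [0.198, -0.0, 0.98], [0.0, -1.0, -0.0]]
ft_force: [0.1, 0.5, 0.1]
grip_width: 0.0299
```

Request:
carry_out:
  plan:
    - [[0.014,0,-0.05],[0,4.5,0],0.03]
    - [[0.018,0,-0.049],[0,4.5,0],0.03]
    - [[0.005,0.02,-0.008],[8.7,0,0],0.03]
    - [[0.005,0.019,-0.011],[8.7,0,0],0.03]
    - [[0.005,0.017,-0.013],[8.7,0,0],0.03]
    - [[0.005,0.015,-0.016],[8.7,0,0],0.03]
    - [[0,0,0],[0,0,0],0.03]
    - [[0,0,0],[0,0,0],0.03]

```text
time_s: 3.75
position: [0.5906, -0.1978, 0.2991]
tool_rot: [[0.999, -0.025, -0.039], [0.046, 0.568, 0.822], [0.001, -0.823, 0.568]]
ft_force: [-0.9, 0.4, 0.5]
grip_width: 0.0303
```

```bash
cat > look.py <<'E'
import sys; from h import *; from rig import env
tag=sys.argv[1]
s=env.observe(); print({k:np.round(v,3).tolist() for k,v in s.items() if k in('time_s','q','position','ft_force','grip_width','tool_rot')})
open('log.txt','a').write(repr((np.array(s['q']).tolist(),np.array(s['position']).tolist(),np.array(s['tool_rot']).tolist()))+'\n')
Y=np.array(s['tool_rot'])[:,1]; print('tilt',np.degrees(np.arccos(-Y[2])).round(2))
ims=[]
for n in sys.argv[2:]:
    p=env.get_image(n); pickle.dump(p,open(f'{n}_{tag}.pkl','wb')); ims.append(p['image'][:,:,::-1])
if ims:
    im=np.hstack(ims) if len(ims)>1 else ims[0]; f=800/im.shape[1]; f=min(f,600/im.shape[0])
    cv2.imwrite(f'pics/{tag}.png',cv2.resize(im,None,fx=f,fy=f,interpolation=cv2.INTER_CUBIC if f>1 else cv2.INTER_AREA))
E
python3 look.py a scene
```

```text
{'time_s': 3.75, 'q': [-40.894, 37.124, 39.791, 30.078, 124.525, -30.961], 'position': [0.591, -0.198, 0.299], 'tool_rot': [[0.999, -0.025, -0.039], [0.046, 0.568, 0.822], [0.001, -0.823, 0.568]], 'ft_force': [-0.896, 0.379, 0.458], 'grip_width': 0.03}
tilt 34.64
```

View pics/a.png

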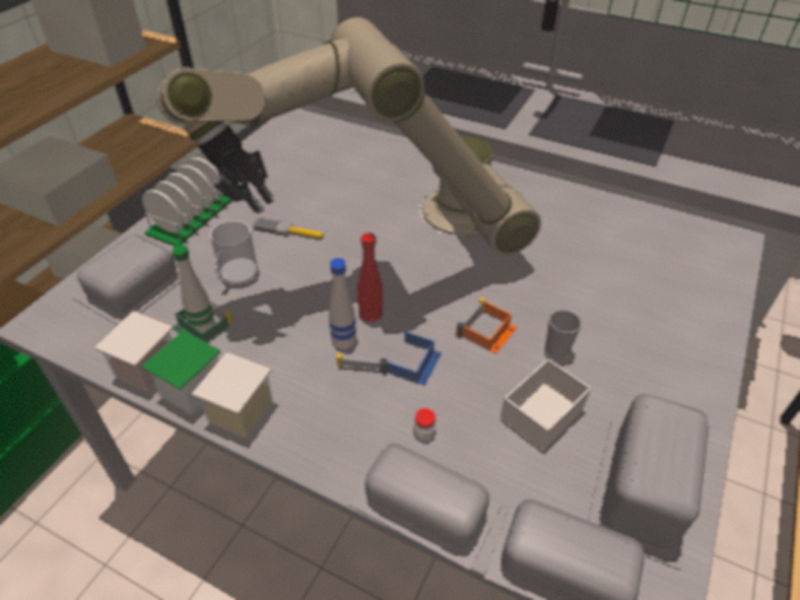

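```bash
python3 - <<'E'
from h import *
pts=[([53.27,21.841,74.387,0,83.859,-12.338],[.227,.501,.199],[-.001,-.001,-1.])]
for l in open('log.txt'):
    q,p,R=eval(l); pts.append((q,p,np.array(R)[:,1]))
def W(q,a2,a3,h,d):
    q=np.radians(q); r=a2*np.sin(q[1])+a3*np.sin(q[1]+q[2]); z=h+a2*np.cos(q[1])+a3*np.cos(q[1]+q[2])
    return np.array([r*np.cos(q[0])-d*np.sin(q[0]),r*np.sin(q[0])+d*np.cos(q[0]),z])
def f(v): return np.concatenate([W(q,*v[:4])-(np.array(p)-v[4]*np.array(Y)) for q,p,Y in pts])
r=least_squares(f,[.45,.37,.18,.12,.35]); print(r.x.round(4),r.fun.round(4))
v=r.x
for q,p,Y in pts: print('wrist',W(q,*v[:4]).round(3))
E
```

```text
[ 0.572   0.3369 -0.0191  0.1218  0.2691] [ 0.0026  0.0105  0.0072 -0.0086  0.0019 -0.0072]
wrist [0.23  0.512 0.475]
wrist [ 0.589 -0.349  0.513]
```

```bash
python3 - <<'E'
from h import *; from rig import env
s=env.observe(); p,R=np.array(s['position']),np.array(s['tool_rot'])
r=[]
for tp,v in [([.595,-.16,.09],.055),([.5948,-.140,.016],.03)]:
    a,p,R=rows(p,R,tp,Rt(35),.03,vmax=v); r+=a
show(r);print(p)
E
```

```text
[[[0.0014, 0.0485, -0.0221], [0.1, -0.0, 0.1], 0.03], [[0.0015, 0.0484, -0.0223], [0.1, -0.0, 0.1], 0.03], [[0.0015, 0.0483, -0.0223], [0.1, -0.0, 0.1], 0.03], [[0.0016, 0.0484, -0.0224], [0.1, -0.0, 0.1], 0.03], [[0.0004, 0.024, -0.0087], [0.0, -0.1, -0.0], 0.03], [[0.0003, 0.024, -0.0087], [0.0, -0.1, -0.0], 0.03], [[0.0004, 0.024, -0.0086], [0.0, -0.1, -0.0], 0.03]]
[ 0.59484817 -0.13998745  0.01606781]
```

Request:
carry_out:
  plan:
    - [[0.0015,0.0485,-0.022],[0.1,0,0.1],0.03]
    - [[0.0015,0.0485,-0.022],[0.1,0,0.1],0.03]
    - [[0.0015,0.0485,-0.022],[0.1,0,0.1],0.03]
    - [[0.0015,0.0485,-0.022],[0.1,0,0.1],0.03]
    - [[0,0.024,-0.009],[0,0,0],0.03]
    - [[0,0.024,-0.009],[0,0,0],0.03]
    - [[0,0.022,-0.008],[0,0,0],0.03]
    - [[0,0,0],[0,0,0],0.03]

```text
time_s: 4.8
position: [0.5929, -0.1386, 0.017]
tool_rot: [[0.999, -0.034, -0.039], [0.052, 0.575, 0.817], [-0.006, -0.818, 0.576]]
ft_force: [0.0, -0.5, 0.2]
grip_width: 0.0301
```

```bash
python3 look.py b wrist; python3 look.py b2 scene top; cp pics/b2.png pics/b2_.png
python3 - <<'E'
from h import *
out=[]
for n,(a,b,c,d) in {'top':(130,250,200,330),'scene':(110,260,150,300)}.items():
    p=pickle.load(open(f'{n}_b2.pkl','rb')); im=p['image'][a:b,c:d,::-1]; out.append(cv2.resize(im,(400,int(400*im.shape[0]/im.shape[1])),interpolation=cv2.INTER_CUBIC))
h=max(o.shape[0] for o in out); cv2.imwrite('pics/b2z.png',np.hstack([cv2.copyMakeBorder(o,0,h-o.shape[0],0,0,0) for o in out]))
E
```

```text
{'time_s': 4.8, 'q': [-36.858, 46.926, 68.381, 26.058, 89.261, -45.838], 'position': [0.593, -0.139, 0.017], 'tool_rot': [[0.999, -0.034, -0.039], [0.052, 0.575, 0.817], [-0.006, -0.818, 0.576]], 'ft_force': [0.014, -0.491, 0.154], 'grip_width': 0.03}
tilt 35.16
{'time_s': 4.85, 'q': [-36.895, 46.873, 68.291, 26.069, 89.297, -45.824], 'position': [0.593, -0.139, 0.018], 'tool_rot': [[0.999, -0.033, -0.04], [0.051, 0.574, 0.817], [-0.004, -0.818, 0.575]], 'ft_force': [-0.353, -0.412, 0.843], 'grip_width': 0.03}
tilt 35.1
```

View pics/b.png

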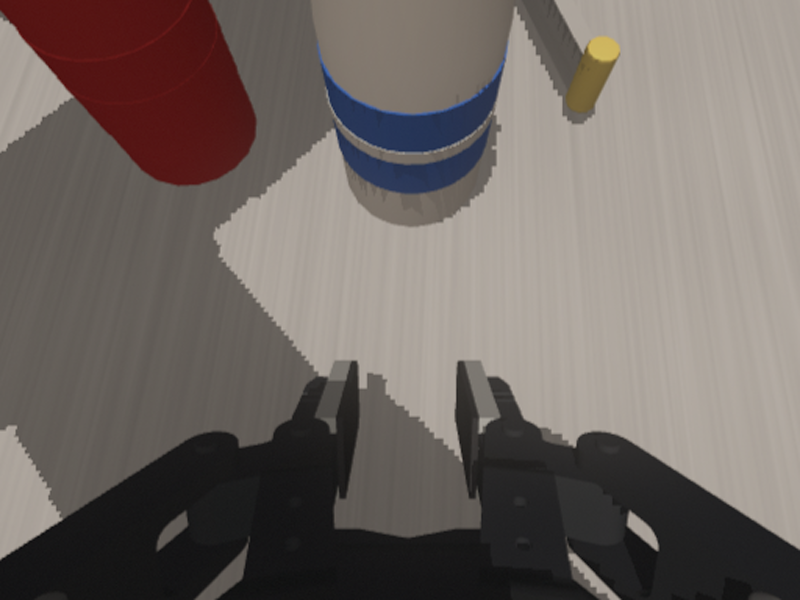

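View pics/b2z.png

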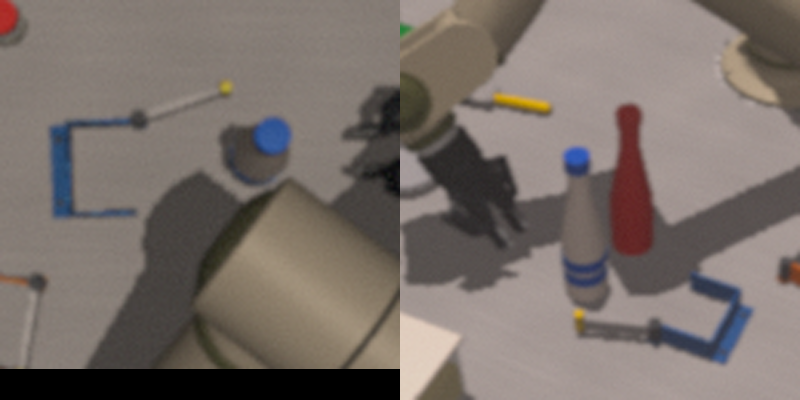

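```bash
cat >> h.py <<'E'
def wray(p,s,uv,z):
    T=p['tool_from_camera']; R=np.array(s['tool_rot']); c=np.array(s['position'])+R@T[:3,3]
    d=R@T[:3,:3]@np.linalg.inv(K(p))@np.array([uv[0],uv[1],1.]); return c+d*(z-c[2])/d[2]
def tobay(X):
    r=np.array(X)[:2]-np.array(BAY[:2]); t=BAY[2]; return np.array([r@[np.cos(t),np.sin(t)],r@[-np.sin(t),np.cos(t)]])
E
python3 - <<'E'
from h import *
from rig import env
s=env.observe();p=pickle.load(open('wrist_b.pkl','rb'))
for nm,uv,z in [('bottom front',(413,226),0),('left low',(345,185),0),('right low',(490,170),0),('peg top',(603,50),.04),('peg base',(579,112),.008),('L tip',(345,362),.02),('R tip',(470,362),.02)]:
    X=wray(p,s,np.array(uv)/1.5625-.5,z); print(nm,X.round(4),tobay(X).round(4))
print('tcp bay',tobay(s['position']))
E
```

```text
bottom front [ 0.5937 -0.0789  0.    ] [-0.1969 -0.005 ]
left low [ 0.5617 -0.0596  0.    ] [-0.176   0.0259]
right low [ 0.6278 -0.0485  0.    ] [-0.1683 -0.0407]
peg top [ 0.6677 -0.0163  0.04  ] [-0.1382 -0.0821]
peg base [ 0.6678 -0.0206  0.008 ] [-0.1425 -0.0821]
L tip [ 0.5719 -0.1453  0.02  ] [-0.2622  0.0201]
R tip [ 0.6173 -0.1431  0.02  ] [-0.2622 -0.0253]
tcp bay [-0.25807974 -0.00186786]
```

Request:
carry_out:
  plan:
    - [[0.0015,0.0043,0.0043],[0,0,0],0.03]
    - [[0.0015,0.0043,0.0043],[0,0,0],0.03]
    - [[0,0.0035,0.0049],[0,0,0],0.03]
    - [[0,0.0035,0.0049],[0,0,0],0.03]
    - [[0,0.0035,0.0049],[0,0,0],0.03]
    - [[0,0.0035,0.0049],[0,0,0],0.03]
    - [[0,0.0035,0.0049],[0,0,0],0.03]
    - [[0,0,0],[0,0,0],0.03]

```text
time_s: 5.95
position: [0.5937, -0.0972, 0.0142]
tool_rot: [[0.999, -0.034, -0.037], [0.05, 0.576, 0.816], [-0.006, -0.817, 0.577]]
ft_force: [0.4, 0.2, 0.2]
grip_width: 0.0297
```

```bash
python3 look.py c wrist; python3 -c "
from h import *; from rig import env; print(tobay(env.observe()['position']))"
```

```text
{'time_s': 5.95, 'q': [-33.901, 45.771, 71.833, 27.394, 86.018, -44.41], 'position': [0.594, -0.097, 0.014], 'tool_rot': [[0.999, -0.034, -0.037], [0.05, 0.576, 0.816], [-0.006, -0.817, 0.577]], 'ft_force': [0.423, 0.222, 0.188], 'grip_width': 0.03}
tilt 35.21
[-0.21550745 -0.00413405]
```

View pics/c.png

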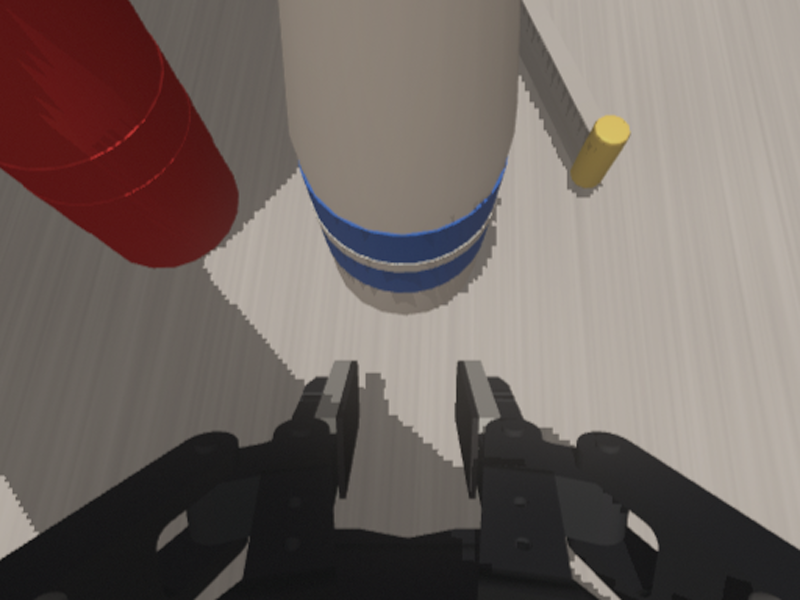

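Request:
carry_out:
  plan:
    - [[0,0.0029,0.0041],[0,0,0],0.03]
    - [[0,0.0029,0.0041],[0,0,0],0.03]
    - [[0,0.0029,0.0041],[0,0,0],0.03]
    - [[0,0.0029,0.0041],[0,0,0],0.03]
    - [[0,0.0029,0.0041],[0,0,0],0.03]
    - [[0,0.0029,0.0041],[0,0,0],0.03]
    - [[0,0.0029,0.0041],[0,0,0],0.03]
    - [[0,0.0029,0.0041],[0,0,0],0.03]

```text
time_s: 7.0
position: [0.5917, -0.0575, 0.0141]
tool_rot: [[0.999, -0.033, -0.037], [0.049, 0.575, 0.817], [-0.006, -0.817, 0.576]]
ft_force: [-0.3, -2.4, 1.4]
grip_width: 0.0299
```

```bash
python3 look.py d scene wrist; python3 -c "
from h import *; from rig import env; print(tobay(env.observe()['position']))"
```

```text
{'time_s': 7.0, 'q': [-30.993, 44.474, 75.031, 28.646, 83.096, -43.017], 'position': [0.592, -0.058, 0.014], 'tool_rot': [[0.999, -0.033, -0.037], [0.049, 0.575, 0.817], [-0.006, -0.817, 0.576]], 'ft_force': [-0.257, -2.414, 1.417], 'grip_width': 0.03}
tilt 35.17
[-0.17512667 -0.00419527]
```

View pics/d.png

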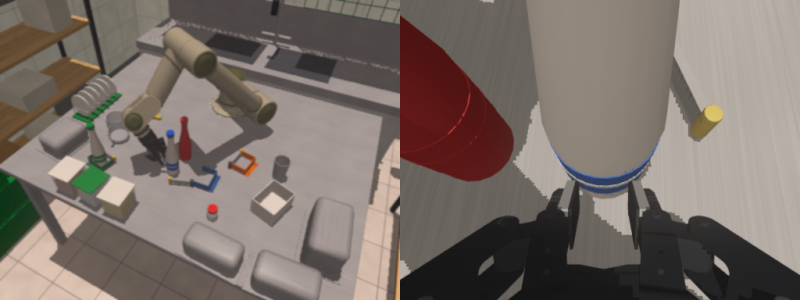

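Request:
carry_out:
  plan:
    - [[0,0.0029,0.0041],[0,0,0],0.03]
    - [[0,0.0029,0.0041],[0,0,0],0.03]
    - [[0,0.0029,0.0041],[0,0,0],0.03]
    - [[0,0.0029,0.0041],[0,0,0],0.03]
    - [[0,0.0029,0.0041],[0,0,0],0.03]
    - [[0,0.0029,0.0041],[0,0,0],0.03]
    - [[0,0.0029,0.0041],[0,0,0],0.03]
    - [[0,0.0029,0.0041],[0,0,0],0.03]

```text
time_s: 8.1
position: [0.5897, -0.017, 0.0141]
tool_rot: [[0.999, -0.033, -0.037], [0.049, 0.575, 0.816], [-0.006, -0.817, 0.576]]
ft_force: [0.3, -2.8, 1.2]
grip_width: 0.0299
```

```bash
python3 look.py e wrist ; python3 look.py e2 scene; python3 -c "
from h import *; from rig import env; print(tobay(env.observe()['position']))
im=pickle.load(open('scene_e2.pkl','rb'))['image'][60:260,140:340,::-1]; im=cv2.resize(im,(600,600),interpolation=cv2.INTER_CUBIC);cv2.imwrite('pics/e2z.png',im)"
```

```text
{'time_s': 8.1, 'q': [-27.849, 43.381, 77.782, 30.028, 80.345, -41.456], 'position': [0.59, -0.017, 0.014], 'tool_rot': [[0.999, -0.033, -0.037], [0.049, 0.575, 0.816], [-0.006, -0.817, 0.576]], 'ft_force': [0.284, -2.807, 1.191], 'grip_width': 0.03}
tilt 35.2
{'time_s': 8.15, 'q': [-27.802, 43.37, 77.811, 30.049, 80.345, -41.447], 'position': [0.59, -0.016, 0.014], 'tool_rot': [[0.999, -0.034, -0.037], [0.05, 0.576, 0.816], [-0.006, -0.817, 0.577]], 'ft_force': [0.66, -1.535, 0.761], 'grip_width': 0.03}
tilt 35.22
[-0.13463021 -0.00416065]
```

View pics/e.png

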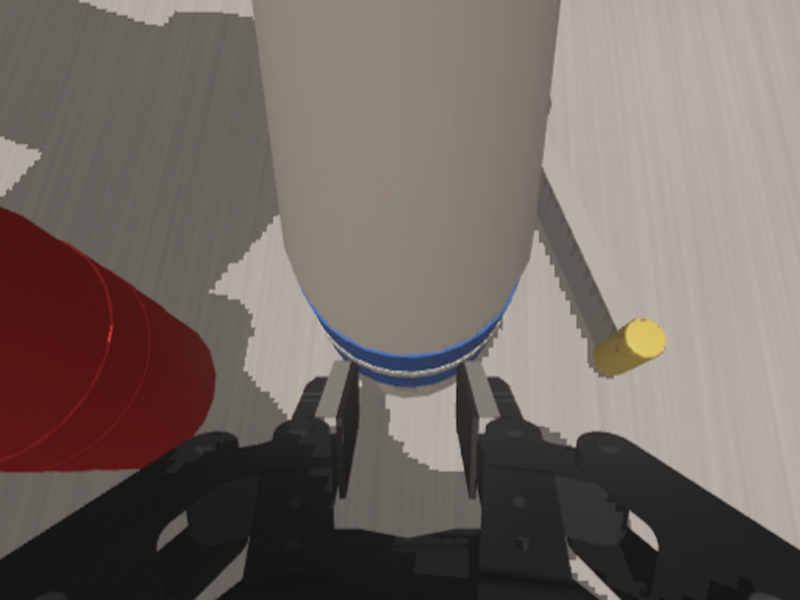

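View pics/e2z.png

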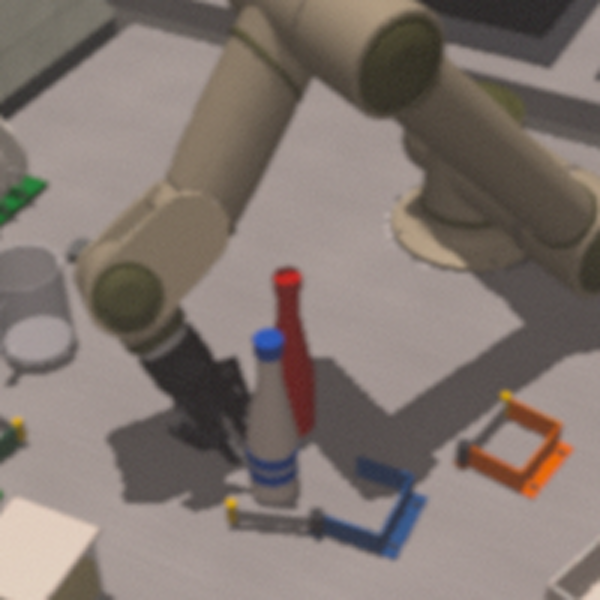

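```bash
python3 - <<'E'
from h import *
L=[eval(l) for l in open('log.txt')]
def S(i): return dict(position=L[i][1],tool_rot=L[i][2])
p=pickle.load(open('wrist_b.pkl','rb')); s=S(1)
for uv in [(190,185),(235,165),(253,140)]: print('b',wray(p,s,np.array(uv)/1.5625-.5,0).round(4))
p=pickle.load(open('wrist_e.pkl','rb')); s=S(5) if len(L)>6 else S(-2)
print(s['position'])
for uv in [(150,470),(205,420),(215,380)]: print('e',wray(p,s,np.array(uv)/1.5625-.5,0).round(4))
for uv in [(185,440),(240,440),(640,440),(100,470)]: # knuckles in tool frame at depth tool y=-0.05
    T=p['tool_from_camera']; c=T[:3,3]; d=T[:3,:3]@np.linalg.inv(K(p))@np.r_[np.array(uv)/1.5625-.5,1]
    for zz in (0,.015): print('knuckle',uv,(c+d*((zz-c[2])/d[2])).round(3))
E
```

```text
b [ 0.4905 -0.0622  0.    ]
b [ 0.5092 -0.0507  0.    ]
b [ 0.5154 -0.0367  0.    ]
[0.5897460582741345, -0.01704914953903672, 0.014074444110199064]
e [ 0.4973 -0.0628  0.    ]
e [ 0.5144 -0.0439  0.    ]
e [ 0.5156 -0.0286  0.    ]
knuckle (185, 440) [-0.056 -0.06   0.   ]
knuckle (185, 440) [-0.044 -0.084  0.015]
knuckle (240, 440) [-0.042 -0.06   0.   ]
knuckle (240, 440) [-0.033 -0.084  0.015]
knuckle (640, 440) [ 0.06 -0.06  0.  ]
knuckle (640, 440) [ 0.048 -0.084  0.015]
knuckle (100, 470) [-0.07  -0.072  0.   ]
knuckle (100, 470) [-0.055 -0.094  0.015]
```

Request:
carry_out:
  plan:
    - [[0,0.0029,0.0041],[0,0,0],0.03]
    - [[0,0.0029,0.0041],[0,0,0],0.03]
    - [[0,0.0029,0.0041],[0,0,0],0.03]
    - [[0,0.0029,0.0041],[0,0,0],0.03]
    - [[0,0.0029,0.0041],[0,0,0],0.03]
    - [[0,0.0029,0.0041],[0,0,0],0.03]
    - [[0,0.0029,0.0041],[0,0,0],0.03]
    - [[0,0.0029,0.0041],[0,0,0],0.03]

```text
time_s: 9.2
position: [0.5878, 0.0231, 0.014]
tool_rot: [[0.999, -0.033, -0.037], [0.049, 0.575, 0.816], [-0.006, -0.817, 0.576]]
ft_force: [1.2, -3.6, 0.9]
grip_width: 0.0299
```

```bash
python3 look.py f wrist ; python3 look.py f2 scene; python3 -c "
from h import *; from rig import env; print(tobay(env.observe()['position']))
im=pickle.load(open('scene_f2.pkl','rb'))['image'][60:260,140:340,::-1]; im=cv2.resize(im,(600,600),interpolation=cv2.INTER_CUBIC);cv2.imwrite('pics/f2z.png',im)"
```

```text
{'time_s': 9.2, 'q': [-24.545, 42.476, 80.055, 31.441, 77.734, -39.713], 'position': [0.588, 0.023, 0.014], 'tool_rot': [[0.999, -0.033, -0.037], [0.049, 0.575, 0.816], [-0.006, -0.817, 0.576]], 'ft_force': [1.203, -3.578, 0.854], 'grip_width': 0.03}
tilt 35.2
{'time_s': 9.25, 'q': [-24.502, 42.467, 80.083, 31.461, 77.733, -39.703], 'position': [0.588, 0.024, 0.014], 'tool_rot': [[0.999, -0.034, -0.037], [0.05, 0.576, 0.816], [-0.006, -0.817, 0.577]], 'ft_force': [1.05, -0.954, 1.382], 'grip_width': 0.03}
tilt 35.22
[-0.09446203 -0.00426507]
```

View pics/f.png

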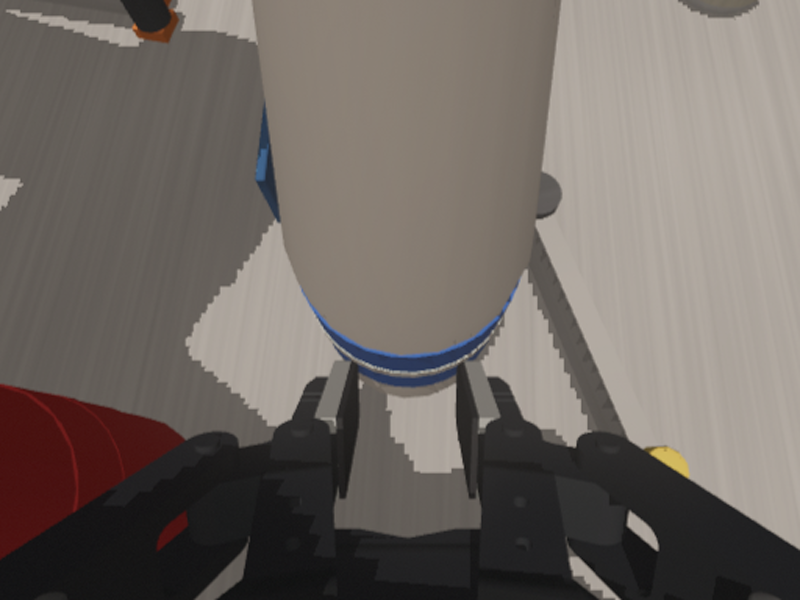

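View pics/f2z.png

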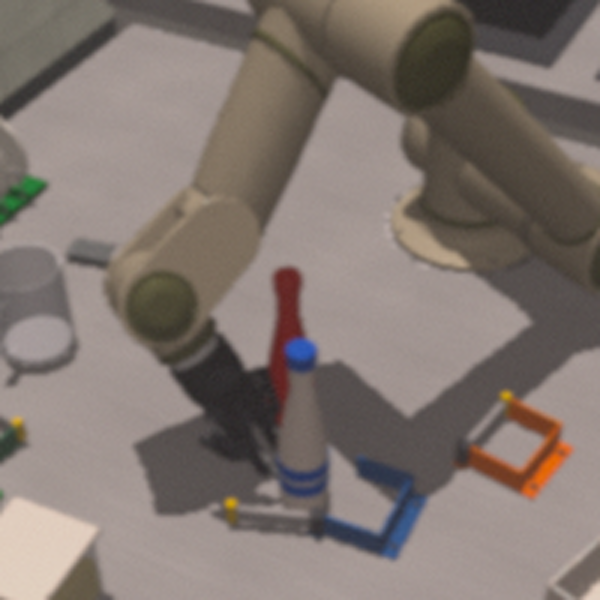

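```bash
cat > kin.py <<'E'
from h import *
def Rm(ax,a): return Rot.from_rotvec(np.radians(a)*np.array(ax,float)).as_matrix()
Z=[0,0,1];Yx=[0,1,0]
def fk(q,t):
    # zero: everything stacked along z
    T=t.reshape(-1); 
    h,d2,a2,a3,e4y,e5,L=T
    pts=[np.zeros(3)]; R=Rm(Z,q[0]); p=np.array([0,0,h]); pts.append(p)
    p=p+R@[0,d2,0]; pts.append(p); R=R@Rm(Yx,q[1]); p=p+R@[0,0,a2]; pts.append(p); R=R@Rm(Yx,q[2]); p=p+R@[0,e4y,a3]; pts.append(p)
    R=R@Rm(Z,s4*q[3]); p=p+R@[0,0,0]; pts.append(p); R=R@Rm(Yx,s5*q[4]); p=p+R@[0,e5,0]; R=R@Rm(Z,s6*q[5]); pts.append(p); p=p+R@[0,0,L]; pts.append(p)
    return p,R,pts
L=[eval(l) for l in open('log.txt')]
L=[([53.27,21.841,74.387,0,83.859,-12.338],[.227,.501,.199],[[.413,-.001,-.911],[.911,-.001,.413],[-.001,-1,0]])]+L
import itertools
best=None
for s4,s5,s6 in itertools.product((1,-1),repeat=3):
    def dirs():
        return sum(np.linalg.norm(fk(q,np.ones(7))[1][:,2]-np.array(R)[:,1]) for q,p,R in L)
    e=dirs()
    if best is None or e<best[0]: best=(e,s4,s5,s6)
_,s4,s5,s6=best
r=least_squares(lambda v:np.concatenate([fk(q,v)[0]-p for q,p,R in L]),[.18,.1,.4,.35,0,0,.3])
if __name__=='__main__':
    print(best,r.x.round(4),np.abs(r.fun).max())
    q=L[-1][0]
    for X in fk(q,r.x)[2]: print(X.round(3))
E
python3 kin.py
```

```text
(np.float64(0.00023563545126953724), 1, 1, 1) [ 0.102   0.5867  0.4612  0.3651 -0.4036 -0.0615  0.2637] 0.02773716256855041
[0. 0. 0.]
[0.    0.    0.102]
[0.243 0.534 0.102]
[0.527 0.405 0.442]
[ 0.639 -0.09   0.246]
[ 0.639 -0.09   0.246]
[ 0.602 -0.131  0.219]
[0.593 0.021 0.003]
```

```bash
cat > kin2.py <<'E'
import kin; from kin import *
s4=s5=s6=1
def fk(q,v):
    h,d2,a2,x3,a3,x4,y4,x5,y5,L=v
    R=Rm(Z,q[0]); pts=[]; p=np.array([0,0,h]); pts.append(p); p=p+R@[0,d2,0]; pts.append(p)
    R=R@Rm(Yx,q[1]); p=p+R@[0,0,a2]; pts.append(p); R=R@Rm(Yx,q[2]); p=p+R@[x3,0,a3]; pts.append(p)
    R=R@Rm(Z,q[3]); p=p+R@[x4,y4,0]; pts.append(p); R=R@Rm(Yx,q[4]); p=p+R@[x5,y5,0]; pts.append(p); p=p+R@[0,0,L]; pts.append(p)
    return p,R,pts
r=least_squares(lambda v:np.r_[np.concatenate([(fk(q,v)[0]-p)/.001 for q,p,R in L]),(v-[.18,.1,.42,0,.38,0,0,0,0,.28])/.15],[.18,.1,.42,0,.38,0,0,0,0,.28])
if __name__=='__main__':
    print(r.x.round(3),np.abs(r.fun[:-10]).max().round(2),'mm')
    print([np.round(X,3).tolist() for X in fk(L[-1][0],r.x)[2]])
E
python3 kin2.py
```

```text
[ 0.131  0.118  0.537  0.104  0.351 -0.001 -0.    -0.    -0.     0.29 ] 0.05 mm
[[0.0, 0.0, 0.131], [0.049, 0.108, 0.131], [0.379, -0.043, 0.527], [0.597, -0.142, 0.251], [0.597, -0.143, 0.252], [0.597, -0.144, 0.251], [0.588, 0.024, 0.014]]
```

```bash
python3 - <<'E'
from kin2 import *
p=pickle.load(open('scene_f2.pkl','rb')); q=L[-1][0]
pts=fk(q,r.x)[2]; W=pts[3]; 
qq=np.radians(q); az=qq[0]; th=qq[1]+qq[2]
f=np.array([np.sin(th)*np.cos(az),np.sin(th)*np.sin(az),np.cos(th)]) # forearm dir
j5=Rm(Z,q[0])@Rm(Yx,q[1]+q[2])@Rm(Z,q[3])@np.array([0,1,0.])
a,b,c,d=60,200,140,280; S=4.2
im=cv2.resize(p['image'][a:b,c:d,::-1],None,fx=S,fy=S,interpolation=cv2.INTER_CUBIC)
def pix(X): return tuple(int(v) for v in (proj(p,X)[0]+.5-[c,a])*S)
for k in range(0,8): cv2.circle(im,pix(W-f*.05*k),4,(0,0,255),-1)
for k in (-.1,-.05,.05,.1): cv2.circle(im,pix(W+j5*k),4,(255,255,0),-1)
n=np.cross(f,[0,0,1]); n/=np.linalg.norm(n); u=np.cross(n,f); u*=np.sign(u[2])
for k in (.0,.05,.1,.15):
  for s in (-.06,.06): cv2.circle(im,pix(W-f*k+u*s),3,(0,255,0),-1); cv2.circle(im,pix(W-f*k+n*s),3,(255,0,255),-1)
cv2.circle(im,pix([.486,-.033,.24]),4,(0,255,255),-1)
print('f',f.round(3),'j5',j5.round(3),'u',u.round(3))
cv2.imwrite('pics/skel.png',im)
E
```

```text
f [ 0.767 -0.35  -0.538] j5 [0.609 0.66  0.44 ] u [ 0.49  -0.223  0.843]
```

View pics/skel.png

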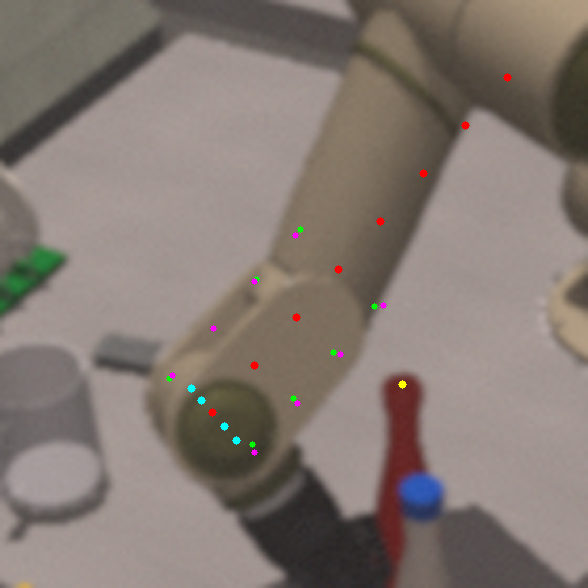

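```bash
cat > ik.py <<'E'
from kin2 import *
def segd(a,b,c,d):
    s=np.linspace(0,1,80); A=a+(b-a)*s[:,None]; B=c+(d-c)*s[:,None]
    return np.sqrt(((A[:,None]-B[None])**2).sum(-1)).min()
def ik(p,R,q0):
    def e(q):
        P,Rq,_=fk(q,r.x); return np.r_[(P-p)*1000,(Rq[:,2]-R[:,1])*300,(Rq@R_off-R).ravel()*300]
    return least_squares(e,q0)
# constant offset between model R and tool R
R0=fk(L[-1][0],r.x)[1]@Rm(Z,L[-1][0][5]); R_off=None
def fkq(q):
    P,Rq,pts=fk(q,r.x); return P,Rq@Rm(Z,q[5]),pts
R_off=fkq(L[-1][0])[1].T@np.array(L[-1][2])
def ik(p,R,q0):
    def e(q):
        P,Rq,_=fkq(q); return np.r_[(P-p)*1000,((Rq@R_off)-R).ravel()*300]
    s=least_squares(e,q0); return s.x,np.abs(s.fun).max()
def metric(q,obs=(.486,-.033),h=.24):
    pts=fkq(q)[2]; W=pts[3]; a=np.radians(q); th=a[1]+a[2]
    f=np.array([np.sin(th)*np.cos(a[0]),np.sin(th)*np.sin(a[0]),np.cos(th)])
    b0=np.array([*obs,0.]);b1=np.array([*obs,h])
    return dict(yoke=segd(W,W-.12*f,b0,b1),fore=segd(W-.12*f,pts[2],b0,b1),grip=segd(W,pts[-1]-.29*0*f,b0,b1),W=W.round(3))
if __name__=='__main__':
    for nm,tp in (('final',b2w(BAY,[[-.029,-.004,.016]])[0]),):
        for tilt in (25,30,35,42,50,58):
            for yaw in (-30,-15,0,15,30):
                q,e=ik(tp,Rt(tilt,yaw),L[-1][0]); m=metric(q)
                print(tilt,yaw,'err',round(e,2),{k:(round(float(v),3) if k!='W' else v) for k,v in m.items()},q.round(0))
E
python3 ik.py
```

```text
25 -30 err 0.0 {'yoke': 0.059, 'fore': 0.129, 'grip': 0.055, 'W': array([ 0.528, -0.019,  0.279])} [-15.  34.  94.  32.  51.  -8.]
25 -15 err 0.0 {'yoke': 0.074, 'fore': 0.113, 'grip': 0.077, 'W': array([ 0.558, -0.03 ,  0.279])} [-15.  36.  89.  29.  60. -19.]
25 0 err 0.0 {'yoke': 0.09, 'fore': 0.105, 'grip': 0.105, 'W': array([ 0.59 , -0.032,  0.279])} [-15.  39.  83.  26.  69. -29.]
25 15 err 0.0 {'yoke': 0.103, 'fore': 0.106, 'grip': 0.131, 'W': array([ 0.621, -0.027,  0.279])} [-13.  41.  78.  22.  76. -39.]
25 30 err 0.0 {'yoke': 0.115, 'fore': 0.115, 'grip': 0.149, 'W': array([ 0.65 , -0.013,  0.278])} [-12.  43.  72.  18.  83. -50.]
30 -30 err 0.0 {'yoke': 0.042, 'fore': 0.12, 'grip': 0.038, 'W': array([ 0.518, -0.039,  0.267])} [-17.  35.  96.  39.  51. -16.]
30 -15 err 0.0 {'yoke': 0.064, 'fore': 0.102, 'grip': 0.071, 'W': array([ 0.554, -0.052,  0.267])} [-18.  37.  90.  34.  61. -25.]
30 0 err 0.0 {'yoke': 0.081, 'fore': 0.093, 'grip': 0.104, 'W': array([ 0.591, -0.055,  0.267])} [-17.  40.  83.  30.  71. -33.]
30 15 err 0.0 {'yoke': 0.095, 'fore': 0.095, 'grip': 0.131, 
[... 2095 characters left out ...]
705, -0.097,  0.202])} [-17.  54.  63.  30. 104. -54.]
58 -30 err 0.0 {'yoke': 0.09, 'fore': 0.1, 'grip': 0.032, 'W': array([ 0.473, -0.129,  0.17 ])} [-29.  44. 103.  69.  65. -53.]
58 -15 err 0.0 {'yoke': 0.086, 'fore': 0.086, 'grip': 0.071, 'W': array([ 0.533, -0.151,  0.17 ])} [-28.  46.  93.  57.  76. -49.]
58 0 err 0.0 {'yoke': 0.089, 'fore': 0.087, 'grip': 0.104, 'W': array([ 0.597, -0.156,  0.17 ])} [-26.  50.  81.  48.  88. -49.]
58 15 err 0.0 {'yoke': 0.11, 'fore': 0.093, 'grip': 0.131, 'W': array([ 0.66 , -0.144,  0.17 ])} [-22.  53.  70.  41.  99. -50.]
58 30 err 0.0 {'yoke': 0.14, 'fore': 0.099, 'grip': 0.149, 'W': array([ 0.718, -0.117,  0.17 ])} [-19.  57.  60.  34. 111. -54.]
```

```bash
cat >> h.py <<'E'
def Rr(tilt,yaw,roll): return Rot.from_rotvec(np.radians(roll)*D).as_matrix()@Rt(tilt,yaw)
E
python3 - <<'E'
from ik import *
tp=b2w(BAY,[[-.029,-.004,.020]])[0]
for tilt in (30,35):
  for yaw in (0,8,15):
    for roll in (0,8,15):
        q,e=ik(tp,Rr(tilt,yaw,roll),L[-1][0]); m=metric(q); a=np.radians(q)
        print(tilt,yaw,roll,round(e,2),round(m['yoke'],3),round(m['fore'],3),round(m['grip'],3),m['W'],q.round(0))
m=metric(L[-1][0]);print(m)
E
```

```text
30 0 0 0.0 0.084 0.096 0.104 [ 0.591 -0.055  0.271] [-17.  39.  83.  30.  71. -33.]
30 0 8 0.0 0.095 0.095 0.129 [ 0.626 -0.053  0.268] [-16.  42.  77.  26.  80. -26.]
30 0 15 0.0 0.101 0.101 0.143 [ 0.656 -0.052  0.262] [-15.  45.  71.  24.  88. -20.]
30 8 0 0.0 0.092 0.095 0.119 [ 0.611 -0.052  0.271] [-16.  41.  79.  27.  76. -38.]
30 8 8 0.0 0.099 0.099 0.139 [ 0.646 -0.051  0.266] [-15.  44.  73.  24.  85. -31.]
30 8 15 0.0 0.108 0.108 0.149 [ 0.676 -0.049  0.257] [-14.  47.  68.  23.  92. -26.]
30 15 0 0.0 0.097 0.098 0.131 [ 0.628 -0.048  0.271] [-15.  42.  76.  25.  80. -42.]
30 15 8 0.0 0.105 0.105 0.146 [ 0.663 -0.046  0.263] [-14.  45.  70.  23.  89. -36.]
30 15 15 0.0 0.117 0.115 0.153 [ 0.692 -0.045  0.253] [-14.  49.  65.  21.  97. -31.]
35 0 0 0.0 0.078 0.085 0.104 [ 0.592 -0.076  0.257] [-19.  41.  83.  34.  74. -36.]
35 0 8 0.0 0.087 0.087 0.125 [ 0.625 -0.074  0.255] [-18.  43.  77.  30.  82. -28.]
35 0 15 0.0 0.094 0.094 0.138 [ 0.654 -0.073  0.249] [-17.  46.  72.  28.  89. -22.]
35 8 0 0.0 0.085 0.086 0.119 [ 0.616 -0.073  0.257] [-18.  42.  79.  31.  79. -40.]
35 8 8 0.0 0.092 0.092 0.136 [ 0.648 -0.072  0.252] [-17.  45.  73.  28.  87. -33.]
35 8 15 0.0 0.103 0.102 0.146 [ 0.676 -0.07   0.243] [-16.  48.  68.  26.  94. -27.]
35 15 0 0.0 0.09 0.09 0.131 [ 0.635 -0.068  0.257] [-17.  44.  75.  28.  84. -44.]
35 15 8 0.0 0.1 0.1 0.144 [ 0.668 -0.067  0.249] [-16.  47.  69.  26.  92. -37.]
35 15 15 0.0 0.114 0.109 0.151 [ 0.695 -0.065  0.238] [-15.  50.  64.  25.  99. -32.]
{'yoke': np.float64(0.10278600961466361), 'fore': np.float64(0.10280826449086207), 'grip': np.float64(0.10476676949679252), 'W': array([ 0.597, -0.142,  0.251])}
```

```bash
cat > gen.py <<'E'
from h import *
def pose(cx,cy,z,tilt,yaw,roll,off=.033):
    a=np.radians(yaw); return b2w(BAY,[[cx-off*np.cos(a),cy-off*np.sin(a),z]])[0],Rr(tilt,yaw,roll)
def gen(p,R,A,B,N,jaw):
    out=[]
    for i in range(N):
        s=(i+1)/N; tp,tR=pose(*(np.array(A)*(1-s)+np.array(B)*s))
        a,p,R=rows(p,R,tp,tR,jaw,n=1); out+=a
    return out,p,R
E
python3 - <<'E'
from gen import *; from rig import env
s=env.observe(); p,R=np.array(s['position']),np.array(s['tool_rot'])
A=(-.0615,-.0043,.014,35.2,0,0); print(pose(*A)[0]-p)
o,p2,R2=gen(p,R,A,(-.0265,-.002,.0185,33,15,8),8,.03); show(o); print(p2)
from ik import *
for k in(-.0265,.004):
    tp,tR=pose(k,-.002,.0185,33,15,8); q,e=ik(tp,tR,L[-1][0]); print(metric(q),q.round(1))
E
```

```text
[ 3.68425252e-05 -3.61189446e-05 -4.20481425e-05]
[[[0.0008, 0.0021, 0.0039], [-0.3, -1.2, 1.7], 0.03], [[0.0009, 0.002, 0.0039], [-0.2, -1.0, 1.9], 0.03], [[0.0011, 0.002, 0.004], [-0.2, -1.0, 1.8], 0.03], [[0.0012, 0.002, 0.0039], [-0.2, -1.0, 1.9], 0.03], [[0.0013, 0.002, 0.004], [-0.1, -1.0, 1.9], 0.03], [[0.0015, 0.0019, 0.004], [-0.1, -1.0, 1.9], 0.03], [[0.0016, 0.0019, 0.004], [-0.1, -1.0, 1.8], 0.03], [[0.0017, 0.0018, 0.004], [0.0, -1.1, 1.8], 0.03]]
[0.59206664 0.05971193 0.01851887]
{'yoke': np.float64(0.10796301815602465), 'fore': np.float64(0.10761597090186015), 'grip': np.float64(0.13776247195077815), 'W': array([ 0.674, -0.088,  0.253])} [-17.4  47.3  67.6  23.8  92.5 -37.9]
{'yoke': np.float64(0.10449590059164227), 'fore': np.float64(0.10449590059164227), 'grip': np.float64(0.15118816737073196), 'W': array([ 0.672, -0.057,  0.253])} [-15.   46.9  68.5  24.9  91.  -36.1]
```

Request:
carry_out:
  plan:
    - [[0.0008,0.0021,0.0039],[-0.3,-1.2,1.7],0.03]
    - [[0.0009,0.002,0.0039],[-0.2,-1.0,1.9],0.03]
    - [[0.0011,0.002,0.004],[-0.2,-1.0,1.8],0.03]
    - [[0.0012,0.002,0.0039],[-0.2,-1.0,1.9],0.03]
    - [[0.0013,0.002,0.004],[-0.1,-1.0,1.9],0.03]
    - [[0.0015,0.0019,0.004],[-0.1,-1.0,1.9],0.03]
    - [[0.0016,0.0019,0.004],[-0.1,-1.0,1.8],0.03]
    - [[0.0017,0.0018,0.004],[0,-1.1,1.8],0.03]

```text
time_s: 10.3
position: [0.5923, 0.0593, 0.0186]
tool_rot: [[0.941, -0.284, -0.182], [0.31, 0.511, 0.802], [-0.134, -0.811, 0.569]]
ft_force: [0.8, -3.4, 3.7]
grip_width: 0.03
```

```bash
python3 look.py g wrist ; python3 look.py g2 scene; python3 -c "
from h import *; from rig import env; print(tobay(env.observe()['position']))
im=pickle.load(open('scene_g2.pkl','rb'))['image'][60:260,140:340,::-1]; im=cv2.resize(im,(600,600),interpolation=cv2.INTER_CUBIC);cv2.imwrite('pics/g2z.png',im)"
```

```text
{'time_s': 10.3, 'q': [-17.444, 47.319, 67.465, 23.768, 92.58, -37.985], 'position': [0.592, 0.059, 0.019], 'tool_rot': [[0.941, -0.284, -0.182], [0.31, 0.511, 0.802], [-0.134, -0.811, 0.569]], 'ft_force': [0.825, -3.405, 3.683], 'grip_width': 0.03}
tilt 35.79
{'time_s': 10.35, 'q': [-17.361, 47.366, 67.389, 23.774, 92.643, -37.993], 'position': [0.592, 0.06, 0.019], 'tool_rot': [[0.941, -0.285, -0.184], [0.311, 0.511, 0.801], [-0.135, -0.811, 0.57]], 'ft_force': [-0.274, -1.151, 1.712], 'grip_width': 0.03}
tilt 35.82
[-0.05822262 -0.01080628]
```

View pics/g.png

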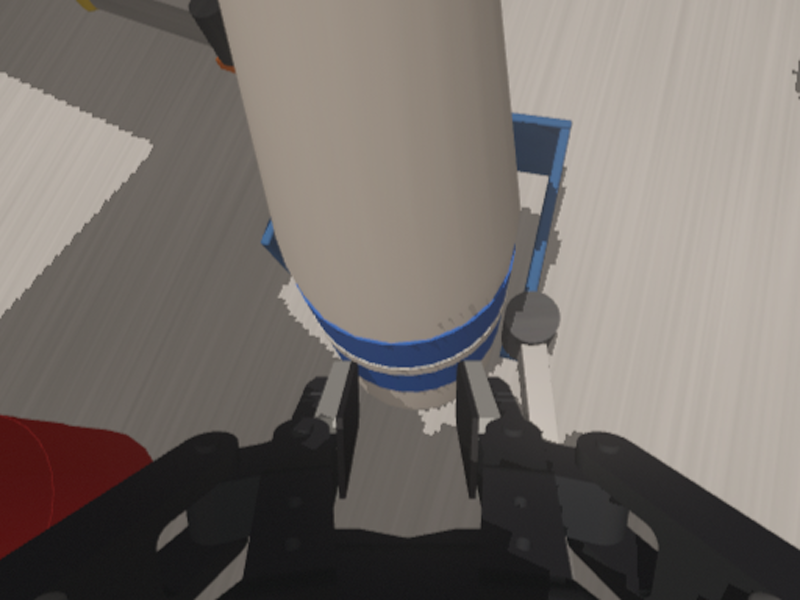

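View pics/g2z.png

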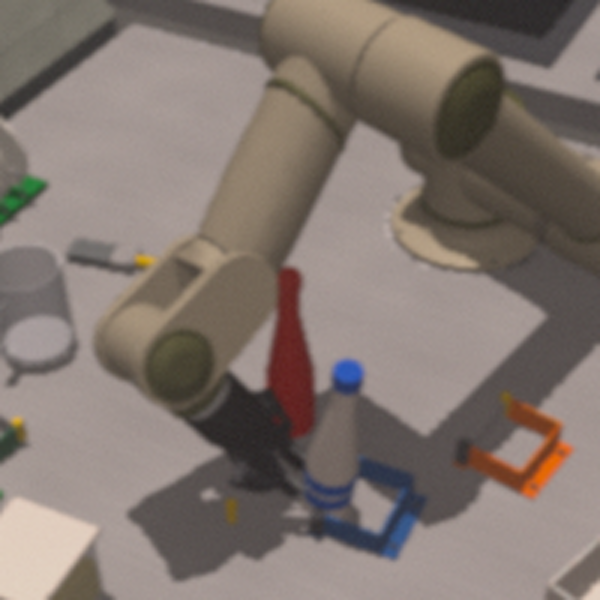

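```bash
python3 - <<'E'
from gen import *; from rig import env
s=env.observe(); p,R=np.array(s['position']),np.array(s['tool_rot'])
A=(-.0265,-.002,.0185,33,15,8); print(pose(*A)[0]-p)
o,p2,R2=gen(p,R,A,(-.0085,.003,.0195,33,4,12),8,.03); show(o); print(p2)
from ik import *
for k in(-.0085,.004):
    tp,tR=pose(k,.003,.0195,33,4,12); q,e=ik(tp,tR,L[-1][0]); print(metric(q),q.round(1))
E
```

```text
[-0.00025699 -0.00016644  0.00017824]
[[[-0.0011, 0.0012, 0.0019], [0.1, 1.5, -0.4], 0.03], [[-0.0009, 0.0013, 0.002], [0.2, 1.4, -0.3], 0.03], [[-0.0009, 0.0014, 0.0019], [0.1, 1.5, -0.4], 0.03], [[-0.001, 0.0013, 0.0019], [0.0, 1.4, -0.3], 0.03], [[-0.001, 0.0014, 0.0019], [0.1, 1.4, -0.3], 0.03], [[-0.0011, 0.0014, 0.0018], [0.1, 1.4, -0.4], 0.03], [[-0.0012, 0.0014, 0.0019], [0.0, 1.4, -0.3], 0.03], [[-0.0012, 0.0014, 0.0019], [0.1, 1.5, -0.3], 0.03]]
[0.57991991 0.07614972 0.01950146]
{'yoke': np.float64(0.09468337201466494), 'fore': np.float64(0.09468337201466494), 'grip': np.float64(0.13057934395055615), 'W': array([ 0.649, -0.077,  0.255])} [-17.2  45.1  72.6  25.9  87.9 -27.5]
{'yoke': np.float64(0.09353038663298341), 'fore': np.float64(0.09353038663298341), 'grip': np.float64(0.13512840045399224), 'W': array([ 0.649, -0.064,  0.255])} [-16.1  45.   73.   26.4  87.3 -26.8]
```

```bash
python3 - <<'E'
from gen import *; from rig import env
s=env.observe(); p,R=np.array(s['position']),np.array(s['tool_rot'])
A=(-.0265,-.002,.0185,33,15,8)
o,p2,R2=gen(p,R,A,(-.0085,.006,.0195,33,10,12),8,.03); show(o); print(p2)
from ik import *
for k in(-.0085,.004):
    tp,tR=pose(k,.006,.0195,33,10,12); q,e=ik(tp,tR,L[-1][0]); print(metric(q),q.round(1))
E
```

```text
[[[-0.0011, 0.0012, 0.002], [0.1, 0.9, 0.0], 0.03], [[-0.0007, 0.0014, 0.002], [0.2, 0.8, 0.1], 0.03], [[-0.0008, 0.0014, 0.002], [0.1, 0.8, 0.1], 0.03], [[-0.0009, 0.0014, 0.002], [0.1, 0.8, 0.0], 0.03], [[-0.0008, 0.0014, 0.0019], [0.1, 0.7, 0.1], 0.03], [[-0.0009, 0.0014, 0.002], [0.1, 0.8, 0.1], 0.03], [[-0.0009, 0.0015, 0.0019], [0.1, 0.8, 0.0], 0.03], [[-0.0009, 0.0014, 0.002], [0.1, 0.8, 0.1], 0.03]]
[0.58035395 0.07657229 0.01949989]
{'yoke': np.float64(0.10052680027321215), 'fore': np.float64(0.10052680027321215), 'grip': np.float64(0.13611528614094429), 'W': array([ 0.666, -0.074,  0.251])} [-16.5  46.6  69.6  24.6  91.8 -31.4]
{'yoke': np.float64(0.09953145527764934), 'fore': np.float64(0.09953145527764934), 'grip': np.float64(0.1417119756079359), 'W': array([ 0.665, -0.061,  0.251])} [-15.5  46.5  70.   25.1  91.2 -30.7]
```

Request:
carry_out:
  plan:
    - [[-0.0011,0.0012,0.002],[0.1,0.9,0],0.03]
    - [[-0.0007,0.0014,0.002],[0.2,0.8,0.1],0.03]
    - [[-0.0008,0.0014,0.002],[0.1,0.8,0.1],0.03]
    - [[-0.0009,0.0014,0.002],[0.1,0.8,0],0.03]
    - [[-0.0008,0.0014,0.0019],[0.1,0.7,0.1],0.03]
    - [[-0.0009,0.0014,0.002],[0.1,0.8,0.1],0.03]
    - [[-0.0009,0.0015,0.0019],[0.1,0.8,0],0.03]
    - [[-0.0009,0.0014,0.002],[0.1,0.8,0.1],0.03]

```text
time_s: 11.4
position: [0.5802, 0.0759, 0.0196]
tool_rot: [[0.954, -0.292, -0.07], [0.22, 0.523, 0.824], [-0.204, -0.801, 0.563]]
ft_force: [1.9, -4.0, 3.4]
grip_width: 0.03
```

```bash
python3 look.py h wrist ; python3 look.py h2 scene; python3 -c "
from h import *; from rig import env; print(tobay(env.observe()['position']))
im=pickle.load(open('scene_h2.pkl','rb'))['image'][60:260,140:340,::-1]; im=cv2.resize(im,(600,600),interpolation=cv2.INTER_CUBIC);cv2.imwrite('pics/h2z.png',im)"
```

```text
{'time_s': 11.4, 'q': [-16.591, 46.558, 69.744, 24.676, 91.731, -31.356], 'position': [0.58, 0.076, 0.02], 'tool_rot': [[0.954, -0.292, -0.07], [0.22, 0.523, 0.824], [-0.204, -0.801, 0.563]], 'ft_force': [1.909, -4.039, 3.448], 'grip_width': 0.03}
tilt 36.79
{'time_s': 11.45, 'q': [-16.569, 46.553, 69.768, 24.688, 91.74, -31.325], 'position': [0.58, 0.076, 0.02], 'tool_rot': [[0.954, -0.293, -0.069], [0.22, 0.523, 0.824], [-0.205, -0.801, 0.563]], 'ft_force': [0.956, -3.078, 2.575], 'grip_width': 0.03}
tilt 36.82
[-0.04136817  0.00066629]
```

View pics/h.png

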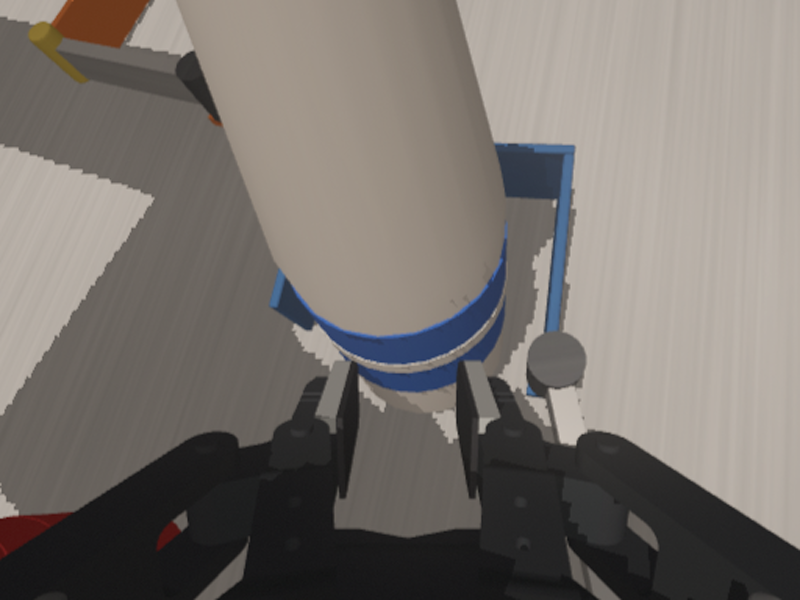

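View pics/h2z.png

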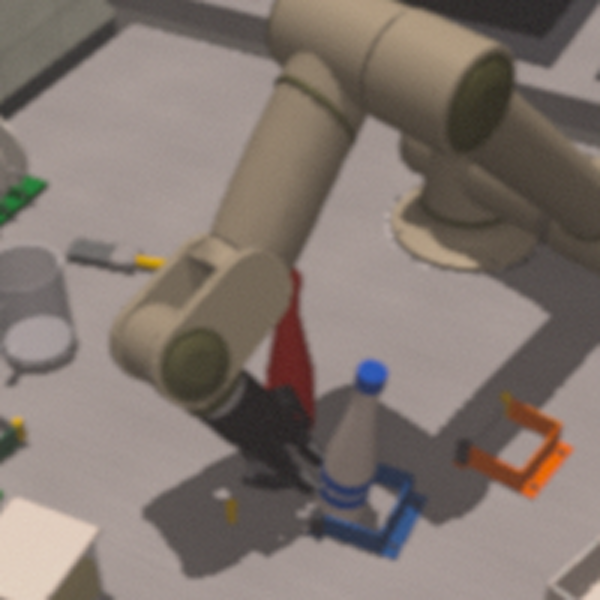

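```bash
python3 - <<'E'
from h import *
for tag,c in (('f2',(-.0615,-.004)),('g2',(-.0265,-.002)),('h2',(-.0085,.006))):
    p=pickle.load(open(f'scene_{tag}.pkl','rb'))
    b=b2w(BAY,[[*c,0],[*c,.09],[*c,.232]]); q=proj(p,b); print(tag,((q+.5-[140,60])*3).round(0).tolist())
    H=hsv(p); m=cv2.inRange(H,(105,110,40),(125,255,255)); k,l,st,cc=cv2.connectedComponentsWithStats(m)
    for i in range(1,k):
        if st[i,4]>15: print(st[i],((cc[i]+.5-[140,60])*3).round(0))
E
```

```text
f2 [[318.0, 499.0], [317.0, 448.0], [316.0, 357.0]]
[235 173  10  10  78] [301. 354.]
[235 217  12   3  20] [302. 476.]
[267 226  14  19  82] [402. 526.]
g2 [[345.0, 507.0], [346.0, 456.0], [347.0, 366.0]]
[251 180  10  11  77] [348. 375.]
[267 230  11  15  66] [399. 533.]
h2 [[361.0, 507.0], [363.0, 456.0], [366.0, 366.0]]
[259 180  10  11  78] [372. 376.]
[267 228  12  17  80] [400. 530.]
```

```bash
python3 - <<'E'
from h import *; from rig import env
R=np.array(env.observe()['tool_rot']); print('D',(R.T@D).round(3),'up',(R.T@UP).round(3),'LX',(R.T@LX).round(3))
E
```

```text
D [0.172 0.537 0.826] up [-0.205 -0.801  0.563] LX [ 0.964 -0.266 -0.028]
```

Request:
carry_out:
  plan:
    - [[-0.0002,-0.0005,-0.0008],[0,0,0],0.03]
    - [[-0.0002,-0.0005,-0.0008],[0,0,0],0.03]
    - [[-0.0002,-0.0005,-0.0008],[0,0,0],0.03]
    - [[-0.0002,-0.0005,-0.0008],[0,0,0],0.03]
    - [[-0.0002,-0.0005,-0.0008],[0,0,0],0.03]
    - [[-0.0002,-0.0005,-0.0008],[0,0,0],0.03]

```text
time_s: 12.25
position: [0.5803, 0.0699, 0.0196]
tool_rot: [[0.954, -0.292, -0.071], [0.221, 0.522, 0.823], [-0.204, -0.801, 0.563]]
ft_force: [0.8, -1.2, -0.0]
grip_width: 0.0301
```

```bash
cat > z.py <<'E'
import sys; from h import *
tag=sys.argv[1]
p=pickle.load(open(f'scene_{tag}.pkl','rb'))
H=hsv(p); m=cv2.inRange(H,(105,80,40),(125,255,255)); k,l,st,cc=cv2.connectedComponentsWithStats(m)
for i in range(1,k):
    if st[i,4]>8: print(st[i],((cc[i]+.5-[140,60])*3).round(0))
im=cv2.resize(p['image'][60:260,140:340,::-1],(600,600),interpolation=cv2.INTER_CUBIC);cv2.imwrite(f'pics/{tag}z.png',im)
E
python3 look.py i wrist ; python3 look.py i2 scene; python3 z.py i2
```

```text
{'time_s': 12.25, 'q': [-17.085, 46.63, 69.58, 24.438, 91.994, -31.773], 'position': [0.58, 0.07, 0.02], 'tool_rot': [[0.954, -0.292, -0.071], [0.221, 0.522, 0.823], [-0.204, -0.801, 0.563]], 'ft_force': [0.818, -1.184, -0.021], 'grip_width': 0.03}
tilt 36.78
{'time_s': 12.3, 'q': [-17.093, 46.63, 69.576, 24.434, 91.994, -31.777], 'position': [0.58, 0.07, 0.02], 'tool_rot': [[0.954, -0.292, -0.071], [0.221, 0.522, 0.824], [-0.204, -0.801, 0.563]], 'ft_force': [-0.505, -0.834, -0.207], 'grip_width': 0.03}
tilt 36.77
[250 177  11  11  86] [346. 368.]
[246 214  35  32 347] [379. 514.]
[247 225  13   4  28] [340. 502.]
```

View pics/i2z.png

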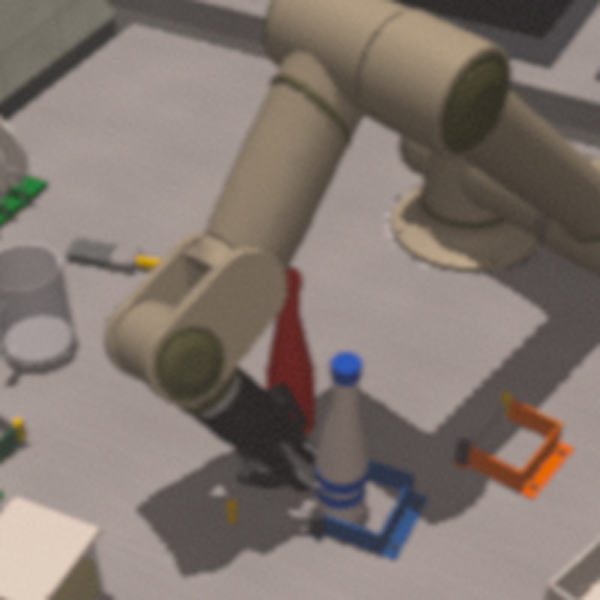

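View pics/i.png

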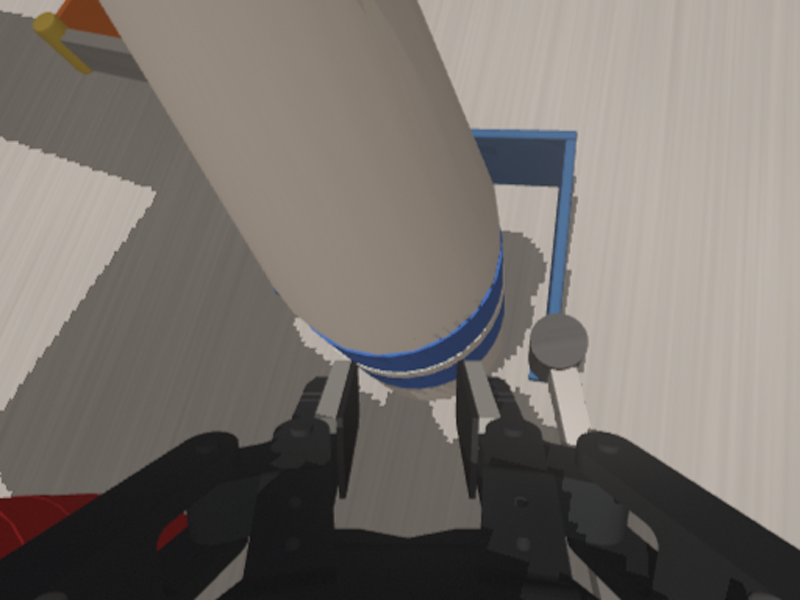

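```bash
python3 - <<'E'
from h import *
p=pickle.load(open('wrist_i.pkl','rb')); T=p['tool_from_camera']; c=T[:3,3]
for uv in [(334,362),(358,362),(458,362),(482,362),(345,498),(474,498)]:
    d=T[:3,:3]@np.linalg.inv(K(p))@np.r_[np.array(uv)/1.5625-.5,1]
    for zz in (-.011,0,.011): print(uv,zz,(c+d*((zz-c[2])/d[2])).round(4))
E
```

```text
(334, 362) -0.011 [-0.0289  0.016  -0.011 ]
(334, 362) 0 [-0.0249 -0.0096  0.    ]
(334, 362) 0.011 [-0.0208 -0.0353  0.011 ]
(358, 362) -0.011 [-0.0192  0.016  -0.011 ]
(358, 362) 0 [-0.0164 -0.0096  0.    ]
(358, 362) 0.011 [-0.0137 -0.0353  0.011 ]
(458, 362) -0.011 [ 0.0215  0.0161 -0.011 ]
(458, 362) 0 [ 0.0187 -0.0096  0.    ]
(458, 362) 0.011 [ 0.0159 -0.0353  0.011 ]
(482, 362) -0.011 [ 0.0312  0.0161 -0.011 ]
(482, 362) 0 [ 0.0271 -0.0096  0.    ]
(482, 362) 0.011 [ 0.023  -0.0353  0.011 ]
(345, 498) -0.011 [-0.0144 -0.0682 -0.011 ]
(345, 498) 0 [-0.0123 -0.0825  0.    ]
(345, 498) 0.011 [-0.0103 -0.0968  0.011 ]
(474, 498) -0.011 [ 0.0173 -0.0682 -0.011 ]
(474, 498) 0 [ 0.0151 -0.0825  0.    ]
(474, 498) 0.011 [ 0.0129 -0.0968  0.011 ]
```

```bash
python3 - <<'E'
import pickle,cv2
p=pickle.load(open('wrist_i.pkl','rb'))
cv2.imwrite('pics/iz.png',cv2.resize(p['image'][190:330,150:360,::-1],None,fx=3.8,fy=3.8,interpolation=cv2.INTER_CUBIC))
E
```

```text
(no output)
```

View pics/iz.png

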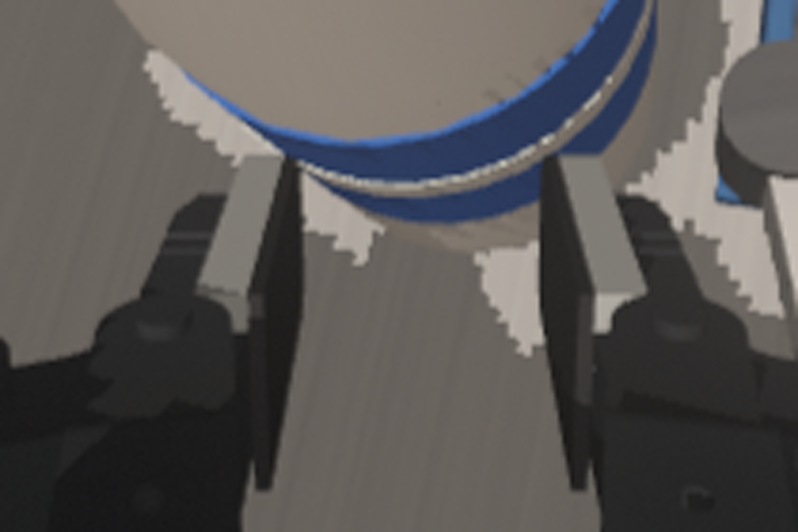

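```bash
python3 - <<'E'
from h import *
L=[eval(l) for l in open('log.txt')]
for i,l in enumerate(L): print(i,np.round(l[1],4),tobay(l[1]).round(4))
def S(i): return dict(position=L[i][1],tool_rot=L[i][2])
# find matching: b=1 c=3 d=4 e=5 f=7 g=9 h=11 i=13
for tag,i,uvs in [('f',7,[(408,395)]),('i',13,[(430,397)]),('d',4,[])]:
    p=pickle.load(open(f'wrist_{tag}.pkl','rb'))
    for uv in uvs: X=wray(p,S(i),np.array(uv)/1.5625-.5,0); print(tag,X.round(4),tobay(X).round(4),'tcp',tobay(L[i][1]).round(4))
p=pickle.load(open('wrist_e.pkl','rb')); cv2.imwrite('pics/ez.png',cv2.resize(p['image'][190:330,150:360,::-1],None,fx=3.8,fy=3.8,interpolation=cv2.INTER_CUBIC))
E
```

```text
0 [ 0.5906 -0.1978  0.2991] [-0.3155  0.0042]
1 [ 0.5929 -0.1386  0.017 ] [-0.2565 -0.0012]
2 [ 0.5934 -0.1394  0.0179] [-0.2573 -0.0016]
3 [ 0.5937 -0.0972  0.0142] [-0.2152 -0.0041]
4 [ 0.5917 -0.0575  0.0141] [-0.1755 -0.0042]
5 [ 0.5897 -0.017   0.0141] [-0.135  -0.0043]
6 [ 0.5896 -0.0164  0.0141] [-0.1343 -0.0042]
7 [0.5878 0.0231 0.014 ] [-0.0948 -0.0044]
8 [0.5876 0.0237 0.0141] [-0.0942 -0.0043]
9 [0.5923 0.0593 0.0186] [-0.0588 -0.0108]
10 [0.5925 0.0601 0.0186] [-0.058 -0.011]
11 [0.5802 0.0759 0.0196] [-0.0416  0.0005]
12 [0.58   0.0762 0.0197] [-0.0413  0.0007]
13 [0.5803 0.0699 0.0196] [-0.0477  0.0006]
14 [0.5804 0.0698 0.0196] [-0.0478  0.0006]
f [0.5893 0.0094 0.    ] [-0.1085 -0.0052] tcp [-0.0948 -0.0044]
i [0.5893 0.0575 0.    ] [-0.0605 -0.0077] tcp [-0.0477  0.0006]
```

View pics/ez.png

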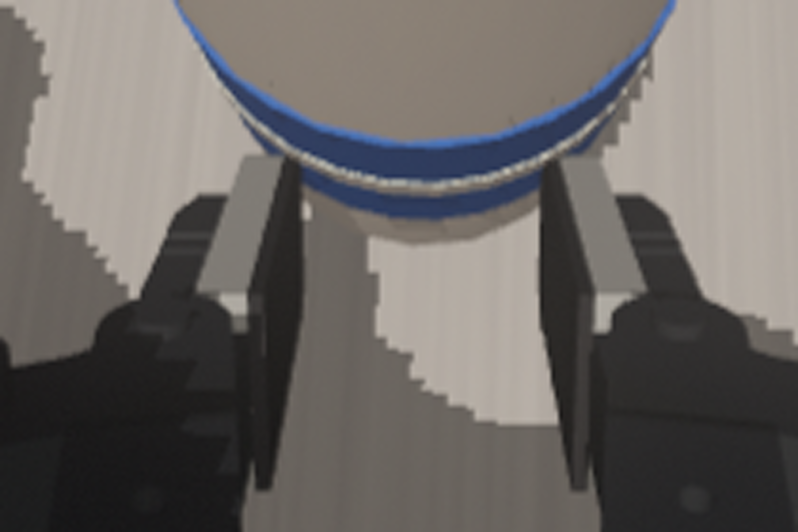

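```bash
python3 - <<'E'
from h import *
L=[eval(l) for l in open('log.txt')]
p=pickle.load(open('scene_b2.pkl','rb')); pos,R=np.array(L[2][1]),np.array(L[2][2])
a,b,c,d=150,230,150,260; S=7
im=cv2.resize(p['image'][a:b,c:d,::-1],None,fx=S,fy=S,interpolation=cv2.INTER_CUBIC)
def dot(t,col):
    X=pos+R@np.array(t); q=tuple(int(v) for v in (proj(p,X)[0]+.5-[c,a])*S); cv2.circle(im,q,3,col,-1)
for s in(-1,1):
    for z in(-.011,.011):
        dot((s*.018,-.008,z),(0,255,0)); dot((s*.018,-.033,z),(0,0,255))
dot((0,0,0),(0,255,255))
cv2.imwrite('pics/tips.png',im)
E
```

```text
(no output)
```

View pics/tips.png

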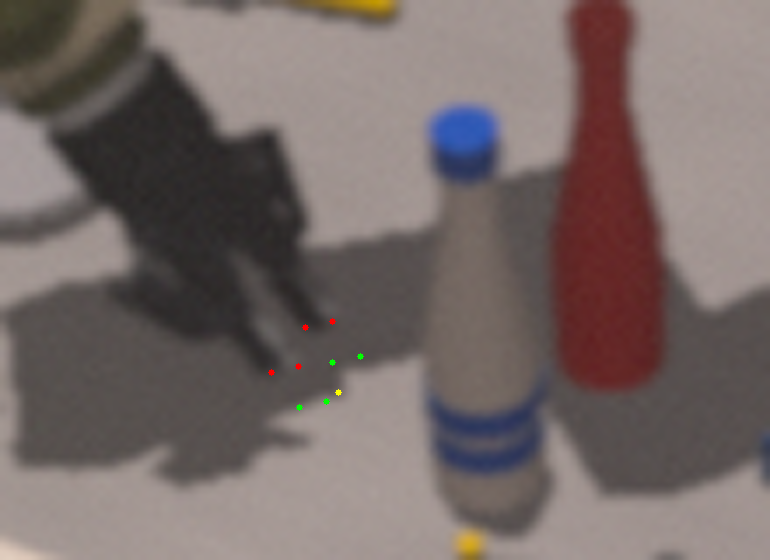

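```bash
python3 - <<'E'
from ik import *
for tilt in (30,33,38,45,52,60):
  for yaw,roll in ((0,0),(0,12),(10,8),(10,12),(10,16),(15,12)):
        t=np.radians(tilt); z=.006-.031*np.cos(t)+.011*np.sin(t)+.029*np.sin(np.radians(roll))
        fwd=.026+.011*np.cos(t)-.031*np.sin(t); a=np.radians(yaw)
        tp=b2w(BAY,[[.004-fwd*np.cos(a),.006-fwd*np.sin(a),z]])[0]
        q,e=ik(tp,Rr(tilt,yaw,roll),L[-1][0]); m=metric(q)
        hc=z+.031*np.cos(t)+.011*np.sin(t)+.015*np.sin(np.radians(roll))
        print(tilt,yaw,roll,round(e,2),'z',round(z,4),'fwd',round(fwd,3),'hc',round(hc,3),round(m['yoke'],3),round(m['fore'],3),round(m['grip'],3),m['W'])
E
```

```text
30 0 0 0.0 z -0.0153 fwd 0.02 hc 0.017 0.057 0.071 0.094 [ 0.581 -0.042  0.236]
30 0 12 0.0 z -0.0093 fwd 0.02 hc 0.026 0.079 0.079 0.133 [ 0.633 -0.04   0.236]
30 10 8 0.0 z -0.0113 fwd 0.02 hc 0.023 0.083 0.083 0.14 [ 0.644 -0.037  0.234]
30 10 12 0.0 z -0.0093 fwd 0.02 hc 0.026 0.091 0.091 0.148 [ 0.661 -0.036  0.231]
30 10 16 0.0 z -0.0074 fwd 0.02 hc 0.029 0.1 0.099 0.153 [ 0.677 -0.035  0.227]
30 15 12 0.0 z -0.0093 fwd 0.02 hc 0.026 0.099 0.098 0.154 [ 0.674 -0.032  0.228]
33 0 0 0.0 z -0.014 fwd 0.018 hc 0.018 0.052 0.064 0.094 [ 0.581 -0.054  0.229]
33 0 12 0.0 z -0.008 fwd 0.018 hc 0.027 0.074 0.074 0.13 [ 0.632 -0.051  0.23 ]
33 10 8 0.0 z -0.01 fwd 0.018 hc 0.024 0.079 0.079 0.139 [ 0.645 -0.048  0.227]
33 10 12 0.0 z -0.008 fwd 0.018 hc 0.027 0.088 0.087 0.146 [ 0.662 -0.047  0.224]
33 10 16 0.0 z -0.006 fwd 0.018 hc 0.03 0.097 0.095 0.151 [ 0.678 -0.046  0.22 ]
33 15 12 0.0 z -0.008 fwd 0.018 hc 0.027 0.097 0.095 0.152 [ 0.676 -0.043  0.221]
38 0 0 0.0 z -0.0117 fwd 0.016 hc 0.02 0.048 0.055 0.094 [ 0.582 -0.071  0.217]
38 0 12 0.0 z -0.0056 fwd 0.016 hc 0.029 0.067 0.0
[... 1122 characters left out ...]
d 0.008 hc 0.032 0.092 0.077 0.136 [ 0.662 -0.107  0.168]
52 10 16 0.0 z 0.0036 fwd 0.008 hc 0.035 0.101 0.08 0.14 [ 0.673 -0.106  0.164]
52 15 12 0.0 z 0.0016 fwd 0.008 hc 0.032 0.106 0.082 0.145 [ 0.681 -0.101  0.164]
60 0 0 0.0 z 0.0 fwd 0.005 hc 0.025 0.07 0.066 0.094 [ 0.586 -0.133  0.145]
60 0 12 0.0 z 0.0061 fwd 0.005 hc 0.034 0.079 0.07 0.111 [ 0.616 -0.132  0.148]
60 10 8 0.0 z 0.0041 fwd 0.005 hc 0.031 0.096 0.075 0.128 [ 0.65  -0.126  0.142]
60 10 12 0.0 z 0.0061 fwd 0.005 hc 0.034 0.102 0.077 0.132 [ 0.659 -0.126  0.139]
60 10 16 0.0 z 0.008 fwd 0.005 hc 0.037 0.108 0.079 0.136 [ 0.668 -0.125  0.136]
60 15 12 0.0 z 0.0061 fwd 0.005 hc 0.034 0.115 0.08 0.141 [ 0.68  -0.12   0.135]
```

```bash
python3 - <<'E'
from h import *
L=[eval(l) for l in open('log.txt')]
hinge=b2w(BAY,[[-.042,-.052,0]])[0]; print(hinge)
for tag,i,uv in [('i',13,(558,341)),('h',11,(556,359)),('g',9,(532,317))]:
    p=pickle.load(open(f'wrist_{tag}.pkl','rb')); s=dict(position=L[i][1],tool_rot=L[i][2])
    for z in (.02,.03,.04,.05): 
        X=wray(p,s,np.array(uv)/1.5625-.5,z); print(tag,z,X.round(4),tobay(X).round(4))
E
```

```text
[0.6326011  0.07824352 0.        ]
i 0.02 [0.6333 0.0833 0.02  ] [-0.037 -0.053]
i 0.03 [0.633  0.0807 0.03  ] [-0.0395 -0.0525]
i 0.04 [0.6327 0.0781 0.04  ] [-0.0421 -0.052 ]
i 0.05 [0.6323 0.0755 0.05  ] [-0.0447 -0.0516]
h 0.02 [0.6334 0.0829 0.02  ] [-0.0374 -0.053 ]
h 0.03 [0.633  0.0806 0.03  ] [-0.0396 -0.0526]
h 0.04 [0.6327 0.0784 0.04  ] [-0.0418 -0.0521]
h 0.05 [0.6323 0.0762 0.05  ] [-0.044  -0.0516]
g 0.02 [0.6333 0.0843 0.02  ] [-0.0359 -0.053 ]
g 0.03 [0.6331 0.0812 0.03  ] [-0.0391 -0.0526]
g 0.04 [0.6329 0.078  0.04  ] [-0.0423 -0.0523]
g 0.05 [0.6327 0.0748 0.05  ] [-0.0455 -0.0519]
```

```bash
python3 - <<'E'
from kin2 import *
p=pickle.load(open('scene_h2.pkl','rb')); i=[k for k,l in enumerate(L) if abs(l[1][1]-.0762)<2e-4][0]; q=L[i][0]
pts=fk(q,r.x)[2]; W=pts[3]; a=np.radians(q); th=a[1]+a[2]
f=np.array([np.sin(th)*np.cos(a[0]),np.sin(th)*np.sin(a[0]),np.cos(th)])
j5=Rm(Z,q[0])@Rm(Yx,q[1]+q[2])@Rm(Z,q[3])@np.array([0,1,0.]); w=np.cross(j5,f)
R=cv2.Rodrigues(p['rvec'])[0]; c=-R.T@p['tvec']
print('W px',((proj(p,W)+.5-[140,60])*3).round(0),'j5',j5.round(3),'f',f.round(3),'w',w.round(3))
print('elbow px',((proj(p,pts[2])+.5-[140,60])*3).round(0))
for off in (-.06,.06):
    print('disc centre px',off,((proj(p,W+j5*off)+.5-[140,60])*3).round(0))
for uv in [(290,290),(283,320),(285,265),(230,245),(115,330),(150,285),(250,360),(188,240)]:
    u=np.array(uv)/3-.5+[140,60]; d=R.T@np.linalg.inv(K(p))@np.r_[u,1]
    for off in (.06,0,-.06):
        X=c+d*(((W+j5*off-c)@j5)/(d@j5)); v=X-W; print(uv,off,'back',(-v@f).round(3),'w',(v@w).round(3),X.round(3))
E
```

```text
W px [[171. 350.]] j5 [0.437 0.818 0.374] f [ 0.859 -0.256 -0.443] w [-0.267  0.515 -0.814]
elbow px [[349.  41.]]
disc centre px -0.06 [[148. 337.]]
disc centre px 0.06 [[196. 365.]]
(290, 290) 0.06 back 0.124 w 0.029 [0.577 0.022 0.305]
(290, 290) 0 back 0.138 w 0.065 [ 0.529 -0.006  0.26 ]
(290, 290) -0.06 back 0.151 w 0.101 [ 0.482 -0.033  0.214]
(283, 320) 0.06 back 0.096 w 0.046 [0.596 0.023 0.28 ]
(283, 320) 0 back 0.108 w 0.082 [ 0.55  -0.004  0.233]
(283, 320) -0.06 back 0.121 w 0.119 [ 0.503 -0.031  0.186]
(285, 265) 0.06 back 0.138 w 0.006 [0.571 0.013 0.331]
(285, 265) 0 back 0.153 w 0.04 [ 0.523 -0.015  0.287]
(285, 265) -0.06 back 0.167 w 0.074 [ 0.475 -0.042  0.243]
(230, 245) 0.06 back 0.111 w -0.057 [ 0.611 -0.026  0.37 ]
(230, 245) 0 back 0.124 w -0.026 [ 0.565 -0.056  0.328]
(230, 245) -0.06 back 0.137 w 0.005 [ 0.52  -0.086  0.286]
(115, 330) 0.06 back -0.028 w -0.093 [ 0.74  -0.08   0.337]
(115, 330) 0 back -0.023 w -0.064 [ 0.702 -0.113  0.293]
(115, 330) -0.06 back -0.018 w -0.035 [ 0.663 -0.146  0.25 ]
(150, 285) 0.06 back 0.027 w -0.095 [ 0.694 -0.067  0.364]
(150, 285) 0 back 0.035 w -0.067 [ 0.653 -0.1    0.321]
(150, 285) -0.06 back 0.043 w -0.038 [ 0.612 -0.132  0.279]
(250, 360) 0.06 back 0.042 w 0.046 [0.643 0.009 0.255]
(250, 360) 0 back 0.051 w 0.082 [ 0.599 -0.019  0.207]
(250, 360) -0.06 back 0.06 w 0.119 [ 0.555 -0.047  0.159]
(188, 240) 0.06 back 0.084 w -0.096 [ 0.644 -0.053  0.389]
(188, 240) 0 back 0.096 w -0.067 [ 0.6   -0.084  0.349]
(188, 240) -0.06 back 0.108 w -0.038 [ 0.556 -0.115  0.308]
```

```bash
cat > clr.py <<'E'
from ik import *
def prof(z): return np.where(z<.09,.03,np.where(z<.18,.03-(z-.09)/.09*.016,.014))
zs=np.linspace(0,.24,61)
def bot(x,y):
    a=np.linspace(0,2*np.pi,24,endpoint=False); return np.concatenate([np.c_[x+prof(z)*np.cos(a),y+prof(z)*np.sin(a),0*a+z] for z in zs])
RED=bot(.486,-.033)
def boxd(P,o,R,lo,hi):
    q=(P-o)@R; d=np.maximum(np.maximum(lo-q,q-hi),0); return np.linalg.norm(d,axis=1).min()
def clr(q,C):
    P,Rq,pts=fkq(q); Rt_=Rq@R_off; W=pts[3]; a=np.radians(q); th=a[1]+a[2]
    f=np.array([np.sin(th)*np.cos(a[0]),np.sin(th)*np.sin(a[0]),np.cos(th)])
    j5=Rm(Z,q[0])@Rm(Yx,q[1]+q[2])@Rm(Z,q[3])@np.array([0,1,0.]); F=np.c_[-f,np.cross(j5,f),j5]
    yoke=boxd(RED,W,F,np.array([-.046,-.046,-.062]),np.array([.13,.046,.062]))
    s=np.linspace(0,1,60)[:,None]; A=(W-.12*f)*(1-s)+pts[2]*s
    tube=np.sqrt(((A[:,None]-RED[None])**2).sum(-1)).min()-.05
    blue=bot(*b2w(BAY,[[*C,0]])[0][:2]); lo=np.array([-.0425,-.3,-.0425]);hi=np.array([.0425,-.099,.0425])
    body=boxd(blue,P,Rt_,lo,hi); redbody=boxd(RED,P,Rt_,np.array([-.06,-.3,-.045]),np.array([.06,-.08,.045]))
    kn=[P+Rt_@np.array([.057,y,-.012]) for y in (-.07,-.09,-.11)]
    return dict(yoke=yoke,tube=tube,body=body,red=redbody,kn=[np.r_[tobay(k),k[2]].round(3).tolist() for k in kn[1:2]])
if __name__=='__main__':
    for i in (-1,): print(clr(L[i][0],(-.027,0)))
    for tilt in (28,32,36):
      for yaw,roll in ((0,0),(0,8),(8,0),(8,6),(12,0),(12,6),(12,10),(16,6)):
        t=np.radians(tilt); rr=np.radians(roll); z=.030-.031*np.cos(t)-.011*np.sin(t)-.015*np.sin(rr)
        low=z+.031*np.cos(t)-.011*np.sin(t)-.029*np.sin(rr)
        fwd=.026+.011*np.cos(t)-.031*np.sin(t); a=np.radians(yaw)
        tp=b2w(BAY,[[.004-fwd*np.cos(a),.006-fwd*np.sin(a),z]])[0]
        q,e=ik(tp,Rr(tilt,yaw,roll),L[-1][0]); m=clr(q,(.004,.006))
        print(tilt,yaw,roll,'z',round(z,4),'low',round(low,4),{k:(round(float(v),3) if k!='kn' else v) for k,v in m.items()})
E
python3 clr.py
```

```text
{'yoke': np.float64(0.033778214380626885), 'tube': np.float64(0.04084645434021167), 'body': np.float64(0.018671086076151408), 'red': np.float64(0.03488451891524977), 'kn': [[-0.096, -0.079, 0.073]]}
28 0 0 z -0.0025 low 0.0197 {'yoke': 0.0, 'tube': 0.034, 'body': 0.003, 'red': 0.012, 'kn': [[-0.07, -0.051, 0.071]]}
28 0 8 z -0.0046 low 0.0135 {'yoke': 0.0, 'tube': 0.028, 'body': 0.003, 'red': 0.026, 'kn': [[-0.07, -0.061, 0.061]]}
28 8 0 z -0.0025 low 0.0197 {'yoke': 0.0, 'tube': 0.032, 'body': 0.003, 'red': 0.026, 'kn': [[-0.061, -0.061, 0.071]]}
28 8 6 z -0.0041 low 0.0151 {'yoke': 0.004, 'tube': 0.029, 'body': 0.004, 'red': 0.035, 'kn': [[-0.061, -0.068, 0.063]]}
28 12 0 z -0.0025 low 0.0197 {'yoke': 0.002, 'tube': 0.032, 'body': 0.003, 'red': 0.034, 'kn': [[-0.057, -0.065, 0.071]]}
28 12 6 z -0.0041 low 0.0151 {'yoke': 0.007, 'tube': 0.031, 'body': 0.005, 'red': 0.042, 'kn': [[-0.057, -0.072, 0.062]]}
28 12 10 z -0.0051 low 0.012 {'yoke': 0.009, 'tube': 0.035, 'body': 0.007, 'red': 0.047, 'kn': [[-0.057, -0.077, 0.056]]}
28 16 6 z -0.0041 low 0.0151 {'yoke': 0.01, 'tube': 0.035, 
[... 1281 characters left out ...]
0171 {'yoke': 0.0, 'tube': 0.013, 'body': 0.013, 'red': 0.024, 'kn': [[-0.067, -0.061, 0.064]]}
36 8 6 z -0.0031 low 0.0125 {'yoke': 0.0, 'tube': 0.013, 'body': 0.014, 'red': 0.032, 'kn': [[-0.067, -0.068, 0.055]]}
36 12 0 z -0.0015 low 0.0171 {'yoke': 0.0, 'tube': 0.014, 'body': 0.013, 'red': 0.033, 'kn': [[-0.062, -0.066, 0.064]]}
36 12 6 z -0.0031 low 0.0125 {'yoke': 0.001, 'tube': 0.018, 'body': 0.015, 'red': 0.04, 'kn': [[-0.062, -0.073, 0.055]]}
36 12 10 z -0.0041 low 0.0094 {'yoke': 0.015, 'tube': 0.023, 'body': 0.016, 'red': 0.044, 'kn': [[-0.062, -0.077, 0.049]]}
36 16 6 z -0.0031 low 0.0125 {'yoke': 0.011, 'tube': 0.023, 'body': 0.015, 'red': 0.047, 'kn': [[-0.057, -0.077, 0.055]]}
```

Request:
carry_out:
  plan:
    - [[-0.0009,-0.0027,-0.0041],[0,0,0],0.03]
    - [[-0.0017,-0.0054,-0.0083],[0,0,0],0.03]
    - [[-0.0017,-0.0054,-0.0083],[0,0,0],0.03]
    - [[-0.0017,-0.0054,-0.0083],[0,0,0],0.015]
    - [[-0.0017,-0.0054,-0.0083],[0,0,0],0.0]
    - [[0,0,0],[0,0,0],0.0]
    - [[0,0,0],[0,0,0],0.0]

```text
time_s: 13.22
position: [0.5827, 0.025, 0.0196]
tool_rot: [[0.954, -0.293, -0.071], [0.221, 0.523, 0.823], [-0.204, -0.801, 0.563]]
ft_force: [0.5, -0.6, 0.1]
grip_width: 0.0001
```

```bash
python3 look.py j wrist ; python3 look.py j2 scene; python3 z.py j2; python3 -c "
import pickle,cv2
p=pickle.load(open('wrist_j.pkl','rb'))
cv2.imwrite('pics/jz.png',cv2.resize(p['image'][190:330,150:360,::-1],None,fx=3.8,fy=3.8,interpolation=cv2.INTER_CUBIC))"
```

```text
{'time_s': 13.225, 'q': [-20.683, 47.377, 67.748, 22.75, 94.297, -34.318], 'position': [0.583, 0.025, 0.02], 'tool_rot': [[0.954, -0.293, -0.071], [0.221, 0.523, 0.823], [-0.204, -0.801, 0.563]], 'ft_force': [0.457, -0.605, 0.071], 'grip_width': 0.0}
tilt 36.79
{'time_s': 13.275, 'q': [-20.668, 47.375, 67.746, 22.747, 94.296, -34.32], 'position': [0.583, 0.025, 0.02], 'tool_rot': [[0.954, -0.293, -0.071], [0.222, 0.522, 0.823], [-0.204, -0.801, 0.563]], 'ft_force': [-0.309, 0.814, 0.124], 'grip_width': -0.0}
tilt 36.79
[249 176  10  11  87] [343. 365.]
[246 215  31   9  96] [371. 480.]
[247 225  13   4  31] [341. 501.]
[248 226  31  20 219] [380. 530.]
```

View pics/j.png

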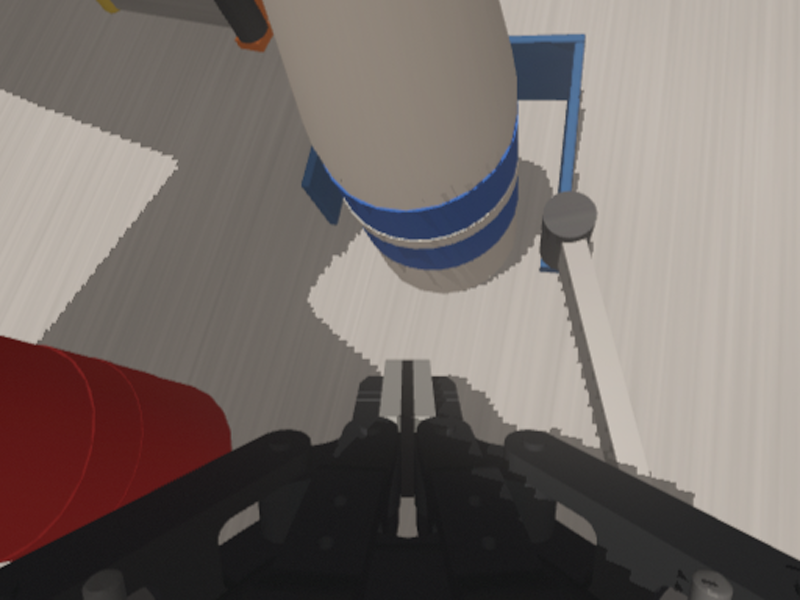

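View pics/j2z.png

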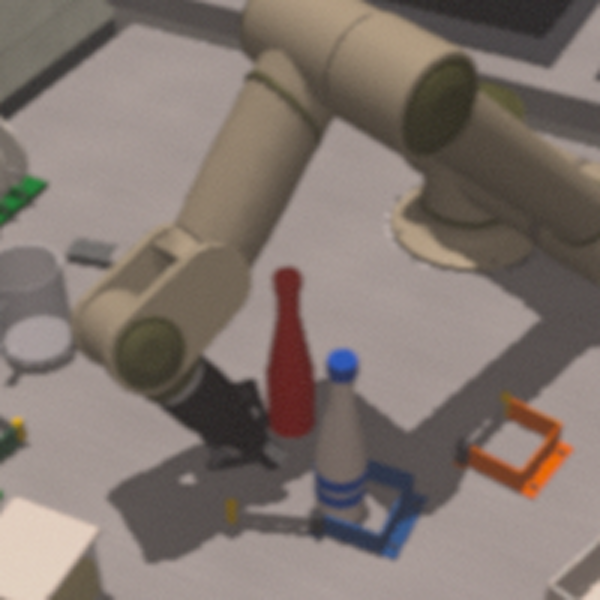

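View pics/jz.png

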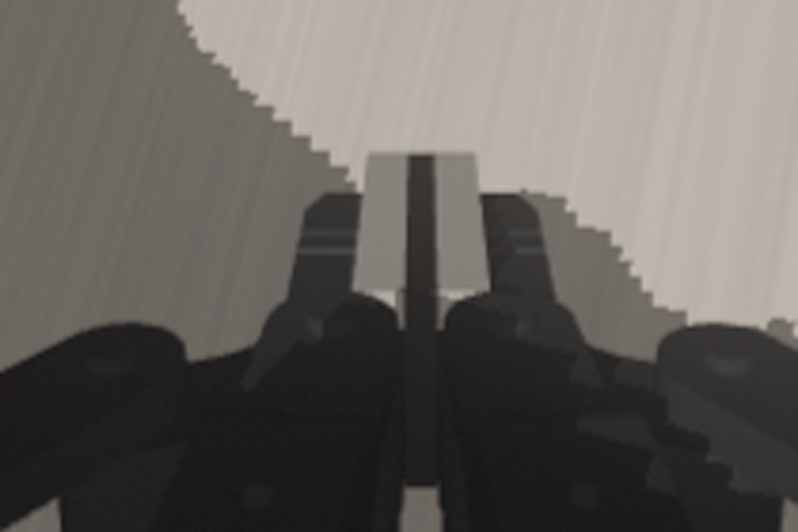

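```bash
python3 - <<'E'
from h import *
L=[eval(l) for l in open('log.txt')]
p=pickle.load(open('scene_j2.pkl','rb')); pos,R=np.array(L[-1][1]),np.array(L[-1][2])
a,b,c,d=170,250,180,290; S=7
im=cv2.resize(p['image'][a:b,c:d,::-1],None,fx=S,fy=S,interpolation=cv2.INTER_CUBIC)
def dot(t,col):
    X=pos+R@np.array(t); q=tuple(int(v) for v in (proj(p,X)[0]+.5-[c,a])*S); cv2.circle(im,q,3,col,-1)
for x in(-.008,.008):
    for z in(-.011,.011):
        dot((x,0,z),(0,255,0)); dot((x,-.03,z),(0,0,255)); dot((x,-.015,z),(255,0,0))
cv2.imwrite('pics/tips2.png',im)
w=pickle.load(open('wrist_j.pkl','rb')); T=w['tool_from_camera']; Ti=np.linalg.inv(T); 
for y in (0,-.015,-.03):
    for z in(-.011,.011):
        X=Ti@np.array([0.008,y,z,1]); uv=K(w)@X[:3]/X[2]; print(y,z,((uv[:2]+.5-[150,190])*3.8).round(0))
E
```

```text
0 -0.011 [467. 200.]
0 0.011 [468.  65.]
-0.015 -0.011 [470. 245.]
-0.015 0.011 [472. 100.]
-0.03 -0.011 [475. 298.]
-0.03 0.011 [477. 142.]
```

View pics/tips2.png

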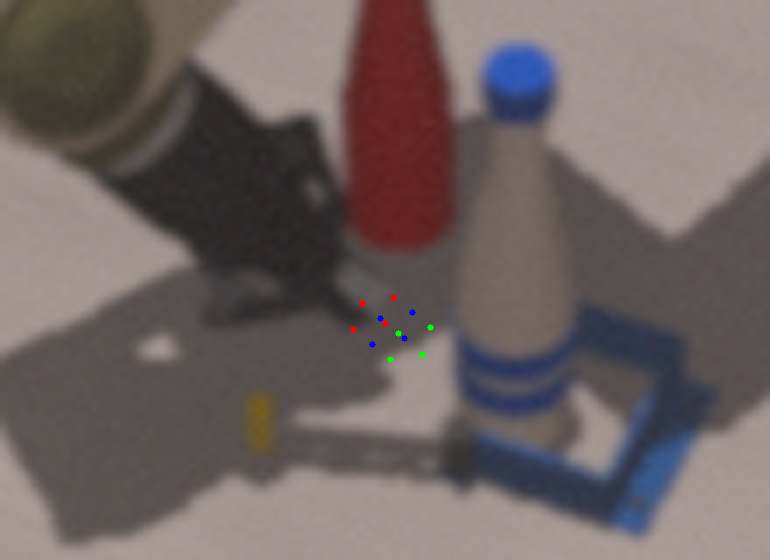

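```bash
cat > srch.py <<'E'
import clr; from clr import *
clr_=clr.clr
TY=-.034
corners=np.array([[x,TY,z] for x in(-.008,.008) for z in(-.011,.011)])
def setup(R,C,hc):
    v=corners@R.T; fw=v@D; m=v[fw>fw.max()-.0005].mean(0) if (fw>fw.max()-.0005).sum()>1 else v[fw.argmax()]
    cp=b2w(BAY,[[C[0]-.03,C[1],hc]])[0]; tp=cp-m; low=(tp+v)[:,2].min(); return tp,low
if __name__=='__main__':
    C=(.004,.0); res=[]
    for tilt in (32,38,44,50,56):
      for yaw in (0,15,30,45):
        for roll in (-10,0,8,16):
          R=Rr(tilt,yaw,roll)
          tp,low=setup(R,C,.027)
          if low<.004: continue
          q,e=ik(tp,R,L[-1][0])
          if e>.1: continue
          m=clr_(q,C); k=m['kn'][0]
          res.append((min(m['yoke'],m['tube'],m['red'],m['body']*1.7,(k[2]-.038)*1.5),tilt,yaw,roll,round(low,4),{a:(round(float(b),3) if a!='kn' else b) for a,b in m.items()},tp.round(4),q.round(0)))
    for x in sorted(res,key=lambda x:-x[0])[:10]: print(x)
E
python3 srch.py
```

```text
Traceback (most recent call last):
  File "srch.py", line 2, in <module>
    clr_=clr.clr
         ^^^^^^^
AttributeError: 'function' object has no attribute 'clr'
```

```bash
sed -i 's/^import clr; from clr import \*/from clr import */; s/^clr_=clr.clr/clr_=clr/' srch.py; time python3 srch.py
```

```text
(np.float64(0.02322828892950622), 50, 45, -10, np.float64(0.0102), {'yoke': 0.048, 'tube': 0.037, 'body': 0.014, 'red': 0.05, 'kn': [[-0.032, -0.071, 0.058]]}, array([ 0.5659,  0.0986, -0.0061]), array([-14.,  52.,  65.,  24.,  99., -69.]))
(0.020999999999999998, 56, 45, -10, np.float64(0.0086), {'yoke': 0.064, 'tube': 0.036, 'body': 0.02, 'red': 0.051, 'kn': [[-0.033, -0.073, 0.052]]}, array([ 0.5633,  0.1006, -0.0044]), array([-14.,  55.,  62.,  26., 105., -69.]))
(0.019499999999999997, 44, 30, 0, np.float64(0.0117), {'yoke': 0.032, 'tube': 0.025, 'body': 0.019, 'red': 0.049, 'kn': [[-0.05, -0.07, 0.051]]}, array([ 0.5646,  0.1004, -0.0051]), array([-16.,  51.,  69.,  27.,  95., -55.]))
(0.019499999999999997, 44, 45, 0, np.float64(0.0117), {'yoke': 0.063, 'tube': 0.045, 'body': 0.015, 'red': 0.057, 'kn': [[-0.031, -0.074, 0.051]]}, array([ 0.5628,  0.0961, -0.0051]), array([-13.,  54.,  62.,  21., 103., -63.]))
(np.float64(0.017357148220939454), 38, 30, 0, np.float64(0.0135), {'yoke': 0.017, 'tube': 0.026, 'body': 0.012, 'red': 0.049, 'kn': [[-0.047, -0.069, 0.057]]}, array([ 0.566
[... 590 characters left out ...]
, -10, np.float64(0.0092), {'yoke': 0.021, 'tube': 0.014, 'body': 0.021, 'red': 0.038, 'kn': [[-0.051, -0.067, 0.057]]}, array([ 0.5683,  0.1034, -0.0057]), array([-18.,  50.,  73.,  32.,  91., -64.]))
(0.013500000000000002, 38, 30, 8, np.float64(0.0124), {'yoke': 0.042, 'tube': 0.036, 'body': 0.017, 'red': 0.051, 'kn': [[-0.047, -0.072, 0.047]]}, array([ 0.5619,  0.0972, -0.0044]), array([-14.,  51.,  66.,  23.,  98., -49.]))
(0.013500000000000002, 38, 45, 8, np.float64(0.0119), {'yoke': 0.074, 'tube': 0.053, 'body': 0.014, 'red': 0.062, 'kn': [[-0.029, -0.075, 0.047]]}, array([ 0.5609,  0.0936, -0.0042]), array([-11.,  54.,  60.,  18., 106., -59.]))
real	0m2.411s
user	0m2.811s
sys	0m0.127s
```

```bash
python3 - <<'E'
from h import *
L=[eval(l) for l in open('log.txt')]
p=pickle.load(open('scene_j2.pkl','rb')); H=hsv(p); m=cv2.inRange(H,(105,80,40),(125,255,255)); k,l,st,cc=cv2.connectedComponentsWithStats(m)
for i in range(1,k):
    if st[i,4]>50 and st[i,1]<200: X=unproj(p,cc[i],.2335); print('cap',X.round(4),tobay(X).round(4))
w=pickle.load(open('wrist_j.pkl','rb')); s=dict(position=L[-2][1],tool_rot=L[-2][2])
# fit base circle: project circle for candidates vs bottom points
obs=np.array([(440,293),(400,280),(480,283),(385,265)])/1.5625-.5
W=[wray(w,s,o,0) for o in obs]; B=np.array([tobay(x) for x in W]); print(B.round(4))
r=least_squares(lambda c:np.linalg.norm(B-c,axis=1)-.03,[-.03,0]); print(r.x.round(4),r.fun.round(4))
E
```

```text
cap [0.5843 0.0872 0.2335] [-0.0305 -0.0042]
[[-0.062  -0.005 ]
 [-0.0579  0.0133]
 [-0.0559 -0.021 ]
 [-0.0517  0.0213]]
[-0.0324 -0.002 ] [-0.0002 -0.0002  0.0002  0.0003]
```

```bash
cat > pl.py <<'E'
from srch import *
from rig import env
def plan(targets,jaw,n):
    s=env.observe(); p,R=np.array(s['position']),np.array(s['tool_rot']); q=np.array(s['q']); out=[]
    for (tp,tR),k in zip(targets,n):
        a,p,R=rows(p,R,tp,tR,jaw,n=k); out+=a
        # note linear between
        q,e=ik(p,R,q); m=clr_(q,(-.0315,-.003)); v=p+corners@R.T
        print('ik',round(e,2),{a:(np.round(b,3).tolist()) for a,b in m.items()},'tiplow',v[:,2].min().round(4),'tipfront',max(tobay(x)[0] for x in v).round(4))
    show(out); return p,R
E
python3 - <<'E'
from pl import *
R=Rr(44,35,0)
t1=setup(R,(-.060,-.003),.035)[0]; t2=setup(R,(-.056,-.003),.025)
print(t1,t2)
plan([(t1,R),(t2[0],R)],0,[4,2])
E
```

```text
[0.57017869 0.03523672 0.0029012 ] (array([ 0.56997197,  0.03923137, -0.0070988 ]), np.float64(0.009717515849902061))
ik 0.0 {'yoke': 0.074, 'tube': 0.046, 'body': 0.042, 'red': 0.023, 'kn': [[-0.107, -0.075, 0.06]]} tiplow 0.0199 tipfront -0.0899
ik 0.0 {'yoke': 0.073, 'tube': 0.042, 'body': 0.038, 'red': 0.024, 'kn': [[-0.103, -0.075, 0.049]]} tiplow 0.0097 tipfront -0.086
[[[-0.0016, 0.0056, -0.0001], [1.5, -6.6, 1.7], 0], [[-0.0014, 0.0056, -0.0], [1.5, -6.6, 1.7], 0], [[-0.0012, 0.0057, -0.0001], [1.5, -6.6, 1.7], 0], [[-0.0011, 0.0056, -0.0], [1.5, -6.6, 1.7], 0], [[0.0011, 0.0048, -0.0023], [0.1, -0.1, 0.0], 0], [[0.0012, 0.0047, -0.0023], [0.1, -0.1, 0.0], 0]]
```

Request:
carry_out:
  plan:
    - [[-0.0016,0.0056,0],[1.5,-6.6,1.7],0]
    - [[-0.0014,0.0056,0],[1.5,-6.6,1.7],0]
    - [[-0.0012,0.0057,0],[1.5,-6.6,1.7],0]
    - [[-0.0011,0.0056,0],[1.5,-6.6,1.7],0]
    - [[0.0011,0.0048,-0.0023],[0.1,-0.1,0],0]
    - [[0.0012,0.0047,-0.0023],[0.1,-0.1,0],0]
    - [[0,0,0],[0,0,0],0]

```text
time_s: 14.2
position: [0.5699, 0.0392, -0.0072]
tool_rot: [[0.789, -0.427, -0.442], [0.615, 0.548, 0.567], [0.001, -0.719, 0.695]]
ft_force: [-0.3, 0.2, 0.3]
grip_width: 0.0001
```

```bash
python3 look.py k wrist ; python3 look.py k2 scene; python3 z.py k2; python3 - <<'E'
from pl import *
R=Rr(44,35,0); s=env.observe(); v=np.array(s['position'])+corners@np.array(s['tool_rot']).T
print([np.r_[tobay(x),x[2]].round(4).tolist() for x in v])
print('D in tool',(np.array(s['tool_rot']).T@D).round(4), 'up',(np.array(s['tool_rot']).T@UP).round(4),'LX',(np.array(s['tool_rot']).T@LX).round(4))
E
```

```text
{'time_s': 14.2, 'q': [-19.398, 53.029, 64.184, 22.492, 101.039, -60.739], 'position': [0.57, 0.039, -0.007], 'tool_rot': [[0.789, -0.427, -0.442], [0.615, 0.548, 0.567], [0.001, -0.719, 0.695]], 'ft_force': [-0.297, 0.239, 0.307], 'grip_width': 0.0}
tilt 44.04
{'time_s': 14.25, 'q': [-19.407, 53.009, 64.162, 22.492, 101.055, -60.754], 'position': [0.57, 0.039, -0.007], 'tool_rot': [[0.789, -0.427, -0.443], [0.615, 0.548, 0.567], [0.001, -0.719, 0.695]], 'ft_force': [-0.03, 0.194, -0.464], 'grip_width': 0.0}
tilt 44.01
[249 176  10  11  84] [341. 365.]
[246 215  31   9  99] [371. 480.]
[247 225  14   4  32] [341. 501.]
[248 228  31  18 213] [377. 532.]
[[-0.1084, 0.0009, 0.01], [-0.0955, 0.01, 0.0253], [-0.0993, -0.0122, 0.0101], [-0.0863, -0.0031, 0.0253]]
D in tool [0.5734 0.5697 0.5888] up [ 0.0012 -0.7193  0.6947] LX [ 0.8193 -0.3976 -0.4131]
```

View pics/k.png

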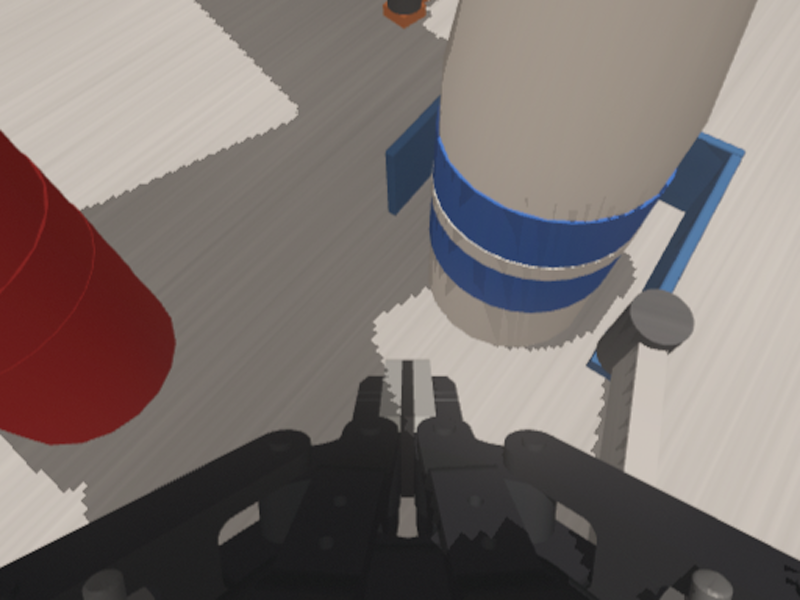

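View pics/k2z.png

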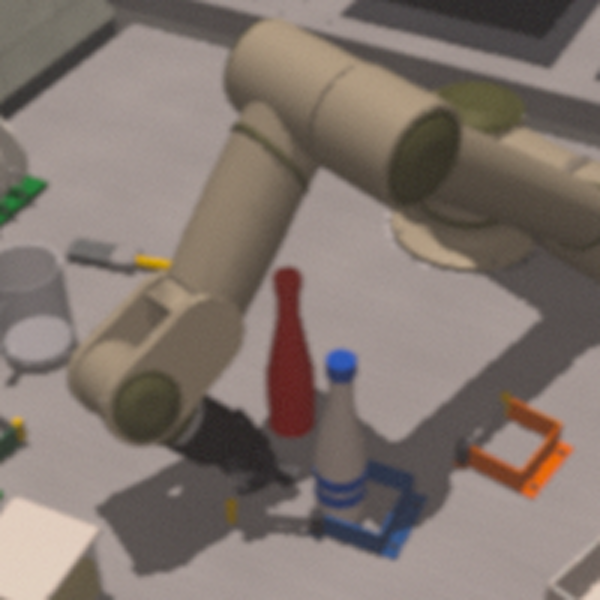

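Request:
carry_out:
  plan:
    - [[0.0023,0.0023,0.0024],[0,0,0],0]
    - [[0.0023,0.0023,0.0024],[0,0,0],0]
    - [[0.0023,0.0023,0.0024],[0,0,0],0]
    - [[0.0023,0.0023,0.0024],[0,0,0],0]
    - [[0.0023,0.0023,0.0024],[0,0,0],0]
    - [[0.0023,0.0023,0.0024],[0,0,0],0]
    - [[0.0023,0.0023,0.0024],[0,0,0],0]
    - [[0.0023,0.0023,0.0024],[0,0,0],0]

```text
time_s: 15.3
position: [0.5683, 0.0713, -0.0069]
tool_rot: [[0.788, -0.427, -0.443], [0.615, 0.548, 0.566], [0.001, -0.719, 0.695]]
ft_force: [-0.5, -1.4, 0.6]
grip_width: 0.0001
```

```bash
cat > tip.py <<'E'
from pl import *
s=env.observe(); v=np.array(s['position'])+corners@np.array(s['tool_rot']).T
print('tip',[np.r_[tobay(x),x[2]].round(4).tolist() for x in v], 't',s['time_s'],'clr',{a:np.round(b,3).tolist() for a,b in clr_(np.array(s['q']),(0,0)).items()})
E
python3 look.py l wrist ; python3 look.py l2 scene; python3 z.py l2; python3 tip.py
```

```text
{'time_s': 15.3, 'q': [-16.908, 52.49, 65.51, 23.943, 99.41, -59.058], 'position': [0.568, 0.071, -0.007], 'tool_rot': [[0.788, -0.427, -0.443], [0.615, 0.548, 0.566], [0.001, -0.719, 0.695]], 'ft_force': [-0.507, -1.406, 0.57], 'grip_width': 0.0}
tilt 44.0
{'time_s': 15.35, 'q': [-16.866, 52.485, 65.529, 23.97, 99.409, -59.05], 'position': [0.568, 0.072, -0.007], 'tool_rot': [[0.788, -0.427, -0.443], [0.616, 0.548, 0.566], [0.001, -0.719, 0.695]], 'ft_force': [0.139, -0.904, -0.452], 'grip_width': -0.0}
tilt 44.02
[251 177  11  11  85] [349. 367.]
[264 215  13   9  54] [392. 478.]
[248 220  15   5  39] [346. 489.]
[248 225  31  21 229] [379. 530.]
[249 226  14   4  33] [348. 504.]
tip [[-0.0757, 0.0012, 0.01], [-0.0627, 0.0103, 0.0252], [-0.0665, -0.0119, 0.01], [-0.0535, -0.0028, 0.0253]] t 15.4 clr {'yoke': 0.057, 'tube': 0.034, 'body': 0.039, 'red': 0.039, 'kn': [[-0.071, -0.075, 0.05]]}
```

View pics/l.png

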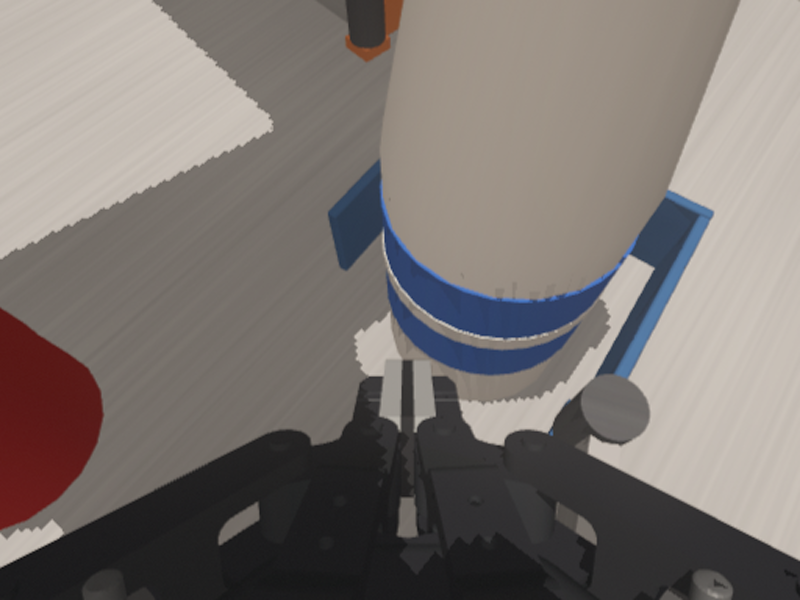

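View pics/l2z.png

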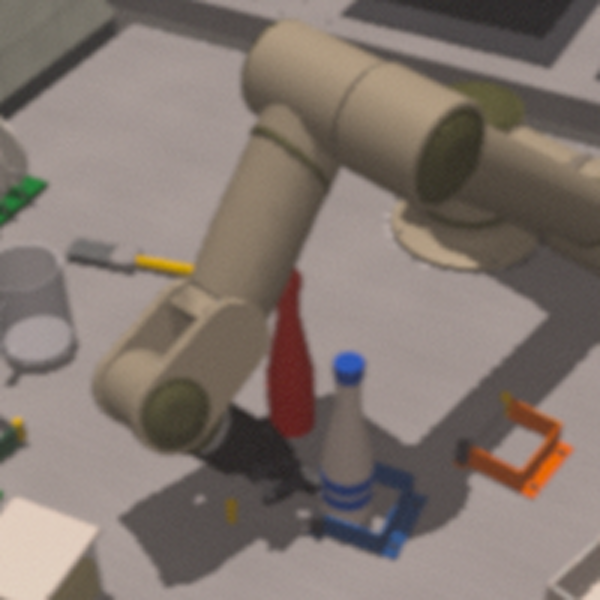

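Request:
carry_out:
  plan:
    - [[0.0017,0.0017,0.0018],[0,0,0],0]
    - [[0.0017,0.0017,0.0018],[0,0,0],0]
    - [[0.0017,0.0017,0.0018],[0,0,0],0]
    - [[0.0017,0.0017,0.0018],[0,0,0],0]
    - [[0.0017,0.0017,0.0018],[0,0,0],0]
    - [[0.0017,0.0017,0.0018],[0,0,0],0]

```text
time_s: 16.15
position: [0.5671, 0.0895, -0.0067]
tool_rot: [[0.788, -0.427, -0.443], [0.616, 0.548, 0.566], [0.001, -0.719, 0.695]]
ft_force: [0.1, -1.9, -0.7]
grip_width: 0.0
```

```bash

python3 look.py m wrist ; python3 look.py m2 scene; python3 z.py m2; python3 tip.py
```

```text
{'time_s': 16.15, 'q': [-15.476, 52.236, 66.158, 24.785, 98.56, -58.07], 'position': [0.567, 0.09, -0.007], 'tool_rot': [[0.788, -0.427, -0.443], [0.616, 0.548, 0.566], [0.001, -0.719, 0.695]], 'ft_force': [0.05, -1.933, -0.708], 'grip_width': 0.0}
tilt 44.03
{'time_s': 16.2, 'q': [-15.448, 52.232, 66.168, 24.8, 98.557, -58.061], 'position': [0.567, 0.09, -0.007], 'tool_rot': [[0.788, -0.427, -0.443], [0.616, 0.548, 0.566], [0.001, -0.719, 0.695]], 'ft_force': [-0.477, -1.403, -1.281], 'grip_width': -0.0}
tilt 44.04
[257 179  10  11  88] [365. 373.]
[248 217  31  29 314] [380. 521.]
[253 227  14   5  29] [361. 509.]
tip [[-0.0576, 0.0014, 0.0101], [-0.0447, 0.0105, 0.0254], [-0.0484, -0.0117, 0.0102], [-0.0355, -0.0026, 0.0255]] t 16.25 clr {'yoke': 0.048, 'tube': 0.033, 'body': 0.024, 'red': 0.049, 'kn': [[-0.053, -0.075, 0.05]]}
```

View pics/m.png

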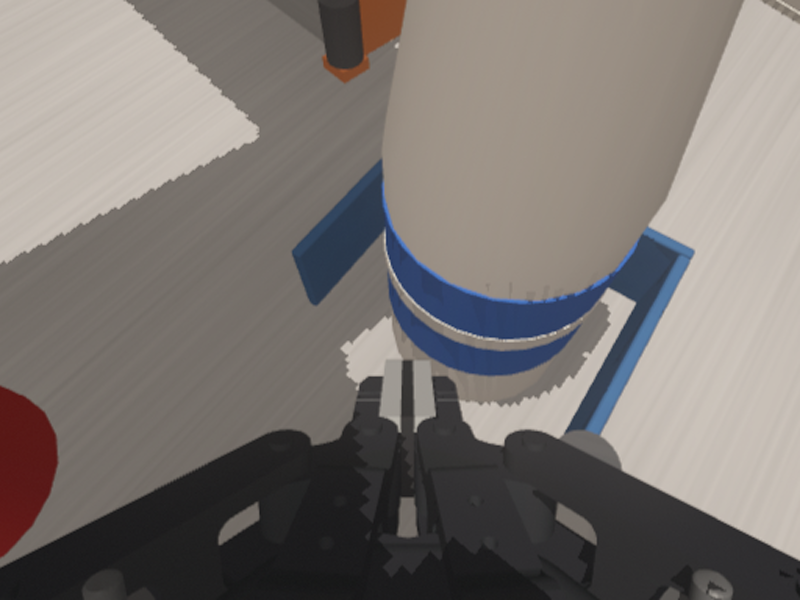

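View pics/m2z.png

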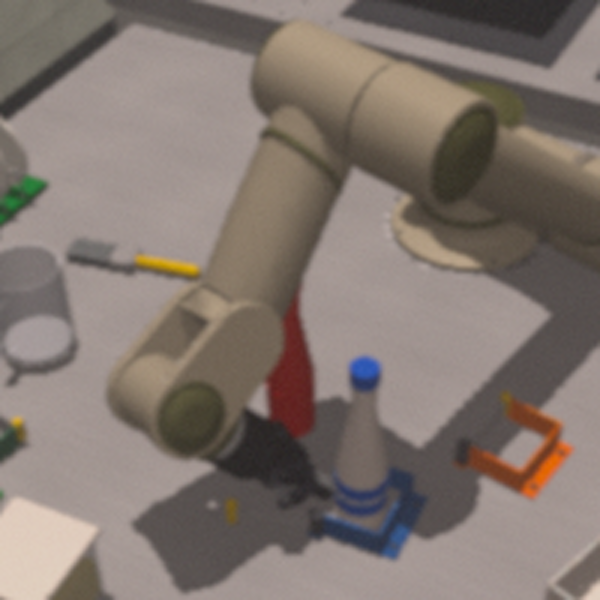

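Request:
carry_out:
  plan:
    - [[0.0011,0.0012,0.0012],[0,0,0],0]
    - [[0.0011,0.0012,0.0012],[0,0,0],0]
    - [[0.0012,0.0012,0.0012],[0,0,0],0]
    - [[0.0006,0.0006,0.0006],[0,0,0],0]

```text
time_s: 16.75
position: [0.5666, 0.0965, -0.0068]
tool_rot: [[0.788, -0.427, -0.443], [0.616, 0.548, 0.566], [0.001, -0.719, 0.695]]
ft_force: [-0.3, -2.1, -1.9]
grip_width: -0.0002
```

Request:
carry_out:
  plan:
    - [[0.0006,0.0006,0.0006],[0,0,0],0]
    - [[0.0006,0.0006,0.0006],[0,0,0],0]

```text
time_s: 17.0
position: [0.5665, 0.0985, -0.0068]
tool_rot: [[0.788, -0.427, -0.443], [0.615, 0.548, 0.566], [0.002, -0.719, 0.695]]
ft_force: [-0.0, -3.1, 0.1]
grip_width: 0.0001
```

```bash

python3 look.py n wrist ; python3 look.py n2 scene; python3 z.py n2; python3 tip.py; python3 - <<'E'
from h import *
for t in 'lmn':
    p=pickle.load(open(f'scene_{t}2.pkl','rb')); H=hsv(p); m=cv2.inRange(H,(105,80,40),(125,255,255)); k,l,st,cc=cv2.connectedComponentsWithStats(m)
    for i in range(1,k):
        if st[i,4]>50 and st[i,1]<200: X=unproj(p,cc[i],.2335); print('cap',X.round(4),tobay(X).round(4))
E
```

```text
{'time_s': 17.0, 'q': [-14.761, 52.13, 66.447, 25.202, 98.116, -57.569], 'position': [0.567, 0.099, -0.007], 'tool_rot': [[0.788, -0.427, -0.443], [0.615, 0.548, 0.566], [0.002, -0.719, 0.695]], 'ft_force': [-0.036, -3.086, 0.085], 'grip_width': 0.0}
tilt 44.02
{'time_s': 17.05, 'q': [-14.751, 52.128, 66.451, 25.208, 98.117, -57.57], 'position': [0.567, 0.099, -0.007], 'tool_rot': [[0.788, -0.427, -0.443], [0.616, 0.548, 0.566], [0.002, -0.719, 0.695]], 'ft_force': [-0.451, -1.868, 0.317], 'grip_width': 0.0}
tilt 44.03
[259 180  10  11  88] [372. 375.]
[248 218  31  28 337] [379. 520.]
tip [[-0.0487, 0.0014, 0.01], [-0.0357, 0.0105, 0.0253], [-0.0395, -0.0117, 0.0101], [-0.0266, -0.0026, 0.0254]] t 17.1 clr {'yoke': 0.044, 'tube': 0.033, 'body': 0.016, 'red': 0.055, 'kn': [[-0.044, -0.074, 0.05]]}
cap [0.5848 0.0953 0.2335] [-0.0225 -0.0051]
cap [0.5841 0.1138 0.2335] [-0.004  -0.0054]
cap [0.5842 0.122  0.2335] [ 0.0042 -0.006 ]
```

View pics/n.png

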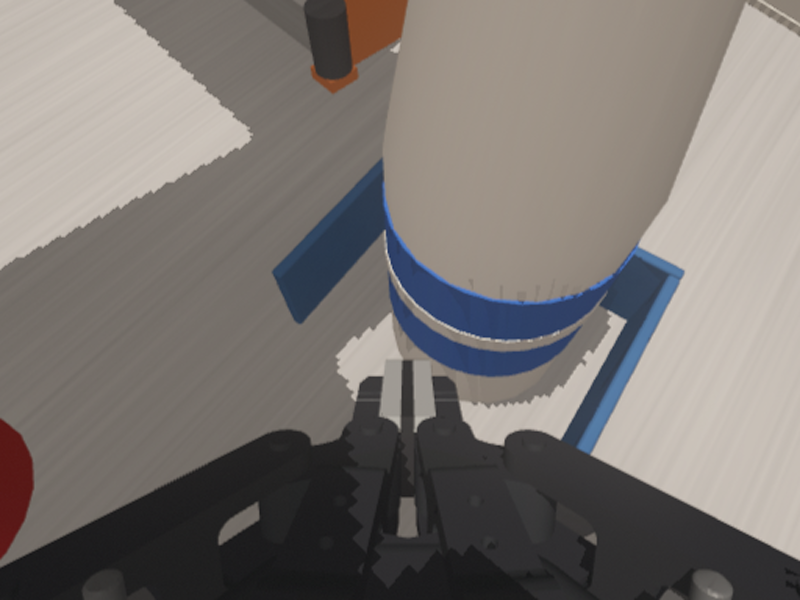

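Request:
carry_out:
  plan:
    - [[0.0006,0.0006,0.0006],[0,0,0],0]
    - [[0,0,0],[0,0,0],0]

```text
time_s: 17.35
position: [0.5665, 0.0996, -0.0068]
tool_rot: [[0.788, -0.427, -0.443], [0.616, 0.548, 0.566], [0.002, -0.719, 0.695]]
ft_force: [0.2, -1.6, -1.2]
grip_width: -0.0001
```

Request:
carry_out:
  plan:
    - [[0.0006,0.0006,0.0006],[0,0,0],0]
    - [[0,0,0],[0,0,0],0]

```text
time_s: 17.6
position: [0.5664, 0.1007, -0.0068]
tool_rot: [[0.788, -0.427, -0.443], [0.616, 0.548, 0.566], [0.002, -0.719, 0.695]]
ft_force: [-0.1, -1.1, 0.1]
grip_width: -0.0001
```

Request:
carry_out:
  plan:
    - [[0.0006,0.0006,0.0006],[0,0,0],0]
    - [[0,0,0],[0,0,0],0]

```text
time_s: 17.85
position: [0.5664, 0.1015, -0.0068]
tool_rot: [[0.788, -0.427, -0.444], [0.616, 0.548, 0.566], [0.001, -0.719, 0.695]]
ft_force: [0.2, -3.5, 0.6]
grip_width: -0.0001
```

Request:
carry_out:
  plan:
    - [[0.0006,0.0006,0.0006],[0,0,0],0]
    - [[0,0,0],[0,0,0],0]

```text
time_s: 18.1
position: [0.5665, 0.1018, -0.0069]
tool_rot: [[0.788, -0.427, -0.444], [0.615, 0.547, 0.567], [0.001, -0.72, 0.694]]
ft_force: [0.2, -8.3, 0.6]
grip_width: -0.0001
```

```bash

python3 look.py o wrist ; python3 look.py o2 scene;  python3 look.py o3 top; python3 z.py o2; python3 tip.py; python3 - <<'E'
from h import *
for t in 'no':
    p=pickle.load(open(f'scene_{t}2.pkl','rb')); H=hsv(p); m=cv2.inRange(H,(105,80,40),(125,255,255)); k,l,st,cc=cv2.connectedComponentsWithStats(m)
    for i in range(1,k):
        if st[i,4]>50 and st[i,1]<200: X=unproj(p,cc[i],.2335); print('cap',X.round(4),tobay(X).round(4))
w=pickle.load(open('wrist_o.pkl','rb'))['image']; n=pickle.load(open('wrist_n.pkl','rb'))['image']
cv2.imwrite('pics/no.png',np.hstack([cv2.resize(x[130:270,200:400,::-1],(400,280),interpolation=cv2.INTER_CUBIC) for x in (n,w)]))
p=pickle.load(open('top_o3.pkl','rb'))['image'][150:230,190:320,::-1]; cv2.imwrite('pics/o3z.png',cv2.resize(p,None,fx=6,fy=6,interpolation=cv2.INTER_CUBIC))
E
```

```text
{'time_s': 18.1, 'q': [-14.473, 52.084, 66.536, 25.31, 97.923, -57.34], 'position': [0.566, 0.102, -0.007], 'tool_rot': [[0.788, -0.427, -0.444], [0.615, 0.547, 0.567], [0.001, -0.72, 0.694]], 'ft_force': [0.165, -8.317, 0.628], 'grip_width': -0.0}
tilt 43.95
{'time_s': 18.15, 'q': [-14.476, 52.087, 66.535, 25.313, 97.921, -57.34], 'position': [0.566, 0.102, -0.007], 'tool_rot': [[0.788, -0.427, -0.443], [0.615, 0.548, 0.567], [0.001, -0.72, 0.694]], 'ft_force': [0.913, -8.649, 1.199], 'grip_width': -0.0}
tilt 43.95
{'time_s': 18.2, 'q': [-14.476, 52.085, 66.537, 25.315, 97.923, -57.341], 'position': [0.566, 0.102, -0.007], 'tool_rot': [[0.788, -0.427, -0.444], [0.615, 0.548, 0.567], [0.001, -0.72, 0.694]], 'ft_force': [0.16, -7.209, 1.159], 'grip_width': -0.0}
tilt 43.95
[260 180  10  11  90] [375. 376.]
[255 218  22  10  60] [381. 492.]
[248 225  31  21 273] [379. 527.]
tip [[-0.0454, 0.0013, 0.0099], [-0.0325, 0.0104, 0.0252], [-0.0363, -0.0118, 0.01], [-0.0233, -0.0027, 0.0252]] t 18.25 clr {'yoke': 0.043, 'tube': 0.033, 'body': 0.014, 'red': 0.057, 'kn': [[-0.041, -0.075, 0.05]]}
cap [0.5842 0.122  0.2335] [ 0.0042 -0.006 ]
cap [0.5842 0.1248 0.2335] [ 0.007  -0.0061]
```

View pics/no.png

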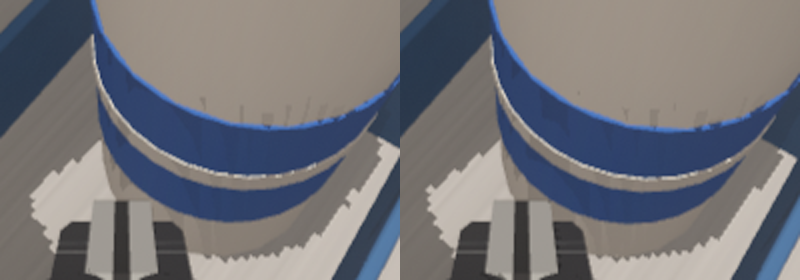

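View pics/o3z.png

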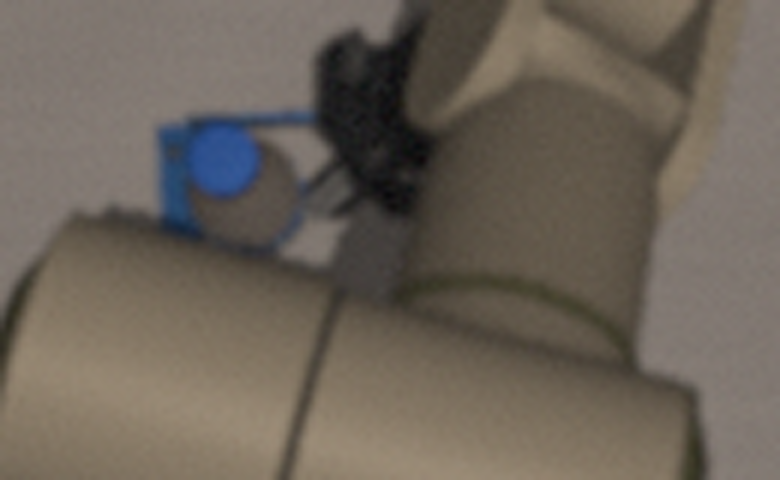

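```bash
cat > keep.py <<'E'
from srch import *
from rig import env
HULL=np.array([[x,TY,z] for x in(-.008,.008) for z in(-.011,.011)]+[[x,-.044,z] for x in(-.018,.018) for z in(-.011,.011)])
def kpose(phi,rho,R,zlow,gap=0.0):
    "TCP such that finger's support touches bar outer face (4mm) at radius rho with gap"
    v=HULL@R.T; ex=D; ey=np.cross(UP,D)
    n=np.cos(phi)*ex+np.sin(phi)*ey; e=-np.sin(phi)*ex+np.cos(phi)*ey
    h=b2w(BAY,[[-.042,-.052,0]])[0]
    s=(v@n); k=v[s>s.max()-1e-4].mean(0)
    p=h+e*(rho-k@e)+n*(-.004-gap-s.max()); p[2]=zlow-v[:,2].min(); return p
if __name__=='__main__':
    R=Rr(44,35,0); q=np.array(env.observe()['q'])
    for phi in np.linspace(1.87,0,7):
        p=kpose(phi,.06,R,.011); q2,e=ik(p,R,q); m=clr_(q2,(.004,-.003)); print(round(phi,2),p.round(3),tobay(p+R@np.array([0,TY,0])).round(3),'e',round(e,2),{a:np.round(b,3).tolist() for a,b in m.items()},q2.round(0))
E
python3 keep.py
```

```text
1.87 [ 0.657  0.052 -0.006] [-0.089 -0.089] e 0.0 {'yoke': 0.144, 'tube': 0.056, 'body': 0.11, 'red': 0.111, 'kn': [[-0.095, -0.163, 0.051]]} [-16.  61.  45.  26. 111. -53.]
1.56 [ 0.639  0.047 -0.006] [-0.093 -0.071] e 0.0 {'yoke': 0.13, 'tube': 0.056, 'body': 0.103, 'red': 0.093, 'kn': [[-0.099, -0.145, 0.051]]} [-17.  59.  49.  25. 109. -55.]
1.25 [ 0.621  0.048 -0.006] [-0.091 -0.052] e 0.0 {'yoke': 0.113, 'tube': 0.054, 'body': 0.091, 'red': 0.075, 'kn': [[-0.097, -0.126, 0.051]]} [-17.  57.  53.  24. 106. -56.]
0.94 [ 0.599  0.043 -0.006] [-0.095 -0.031] e 0.0 {'yoke': 0.096, 'tube': 0.05, 'body': 0.082, 'red': 0.053, 'kn': [[-0.101, -0.105, 0.051]]} [-18.  55.  58.  23. 104. -58.]
0.62 [ 0.585  0.055 -0.006] [-0.082 -0.017] e 0.0 {'yoke': 0.079, 'tube': 0.044, 'body': 0.064, 'red': 0.044, 'kn': [[-0.088, -0.091, 0.051]]} [-18.  54.  62.  24. 102. -59.]
0.31 [ 0.562  0.061 -0.006] [-0.075  0.006] e 0.0 {'yoke': 0.056, 'tube': 0.034, 'body': 0.046, 'red': 0.028, 'kn': [[-0.082, -0.068, 0.051]]} [-18.  52.  66.  23.  99. -60.]
0.0 [ 0.551  0.078 -0.006] [-0.057  0.016] e 0.0 {'yoke': 0.039, 'tube': 0.026, 'body': 0.025, 'red': 0.03, 'kn': [[-0.063, -0.058, 0.051]]} [-17.  51.  69.  24.  97. -60.]
```

```bash
python3 - <<'E'
from keep import *
import pl
s=env.observe(); p0=np.array(s['position']); R=Rr(44,35,0)
w1=p0-D*.012; w2=p0-D*.07; w3=w2+UP*.055-D*.01
pre=kpose(1.87,.06,R,.011,gap=.030); w4=pre+UP*.055
p,RR=p0,np.array(s['tool_rot']); out=[]
for t,n in ((w1,4),(w2,4),(w3,2),(w4,4)):
    a,p,RR=rows(p,RR,t,R,0,n=n); out+=a
show(out); print(p,w4,pre)
q=np.array(s['q'])
for t in (w1,w2,w3,w4,pre):
    q,e=ik(t,R,q); print({a:np.round(b,3).tolist() for a,b in clr_(q,(.004,-.003)).items()})
E
```

```text
[[[-0.0017, -0.0017, -0.0018], [0.0, 0.0, 0.0], 0], [[-0.0017, -0.0017, -0.0017], [0.0, 0.0, 0.0], 0], [[-0.0018, -0.0017, -0.0018], [0.0, 0.0, 0.0], 0], [[-0.0017, -0.0017, -0.0018], [0.0, 0.0, 0.0], 0], [[-0.0083, -0.0083, -0.0085], [0.0, 0.0, 0.0], 0], [[-0.0083, -0.0082, -0.0086], [0.0, 0.0, 0.0], 0], [[-0.0083, -0.0083, -0.0085], [0.0, 0.0, 0.0], 0], [[-0.0084, -0.0082, -0.0085], [0.0, 0.0, 0.0], 0]]
[[[-0.0028, -0.0227, 0.0161], [0.0, 0.0, 0.0], 0], [[-0.0028, -0.0226, 0.0161], [0.0, 0.0, 0.0], 0], [[0.0289, -0.0069, -0.0068], [0.0, 0.0, 0.0], 0], [[0.0288, -0.0069, -0.0068], [0.0, 0.0, 0.0], 0], [[0.0289, -0.0069, -0.0067], [0.0, 0.0, 0.0], 0], [[0.0288, -0.0068, -0.0068], [0.0, 0.0, 0.0], 0]]
[0.68535637 0.06252027 0.04917058] [0.68541125 0.06251929 0.04918369] [ 0.68541125  0.06251929 -0.00581631]
{'yoke': 0.048, 'tube': 0.033, 'body': 0.025, 'red': 0.05, 'kn': [[-0.053, -0.075, 0.05]]}
{'yoke': 0.076, 'tube': 0.044, 'body': 0.075, 'red': 0.022, 'kn': [[-0.111, -0.075, 0.05]]}
{'yoke': 0.083, 'tube': 0.069, 'body': 0.093, 'red': 0.029, 'kn': [[-0.121, -0.075, 0.105]]}
{'yoke': 0.178, 'tube': 0.074, 'body': 0.128, 'red': 0.147, 'kn': [[-0.086, -0.191, 0.106]]}
{'yoke': 0.167, 'tube': 0.052, 'body': 0.119, 'red': 0.141, 'kn': [[-0.086, -0.191, 0.051]]}
```

Request:
carry_out:
  plan:
    - [[-0.0017,-0.0017,-0.0018],[0,0,0],0]
    - [[-0.0017,-0.0017,-0.0018],[0,0,0],0]
    - [[-0.0018,-0.0017,-0.0018],[0,0,0],0]
    - [[-0.0017,-0.0017,-0.0018],[0,0,0],0]
    - [[-0.0083,-0.0083,-0.0085],[0,0,0],0]
    - [[-0.0083,-0.0082,-0.0086],[0,0,0],0]
    - [[-0.0083,-0.0083,-0.0085],[0,0,0],0]
    - [[-0.0084,-0.0082,-0.0085],[0,0,0],0]

```text
time_s: 19.25
position: [0.57, 0.0314, -0.007]
tool_rot: [[0.788, -0.427, -0.443], [0.615, 0.549, 0.566], [0.002, -0.719, 0.695]]
ft_force: [0.4, 0.9, -1.0]
grip_width: -0.0
```

Request:
carry_out:
  plan:
    - [[-0.0028,-0.0227,0.0161],[0,0,0],0]
    - [[-0.0028,-0.0226,0.0161],[0,0,0],0]
    - [[0.0289,-0.0069,-0.0068],[0,0,0],0]
    - [[0.0288,-0.0069,-0.0068],[0,0,0],0]
    - [[0.0289,-0.0069,-0.0067],[0,0,0],0]
    - [[0.0288,-0.0068,-0.0068],[0,0,0],0]
    - [[0,0,0],[0,0,0],0]

```text
time_s: 20.12
position: [0.6859, 0.0634, 0.0481]
tool_rot: [[0.787, -0.427, -0.444], [0.616, 0.548, 0.566], [0.002, -0.719, 0.695]]
ft_force: [-0.2, -0.5, -0.3]
grip_width: 0.0003
```

```bash
python3 look.py p wrist ; python3 look.py p2 scene;  python3 look.py p3 top; python3 z.py p2; python3 - <<'E'
from h import *
p=pickle.load(open('top_p3.pkl','rb')); im=p['image'][140:240,190:320,::-1]; cv2.imwrite('pics/p3z.png',cv2.resize(im,None,fx=6,fy=6,interpolation=cv2.INTER_CUBIC))
E
```

```text
{'time_s': 20.125, 'q': [-14.996, 60.607, 35.088, 28.51, 118.713, -47.011], 'position': [0.686, 0.063, 0.048], 'tool_rot': [[0.787, -0.427, -0.444], [0.616, 0.548, 0.566], [0.002, -0.719, 0.695]], 'ft_force': [-0.217, -0.468, -0.328], 'grip_width': 0.0}
tilt 44.01
{'time_s': 20.175, 'q': [-15.05, 60.523, 35.263, 28.48, 118.681, -47.05], 'position': [0.685, 0.063, 0.048], 'tool_rot': [[0.788, -0.428, -0.443], [0.616, 0.548, 0.566], [0.001, -0.719, 0.695]], 'ft_force': [-0.265, -0.382, -0.158], 'grip_width': 0.0}
tilt 44.04
{'time_s': 20.225, 'q': [-15.083, 60.467, 35.348, 28.476, 118.672, -47.054], 'position': [0.685, 0.063, 0.049], 'tool_rot': [[0.788, -0.427, -0.443], [0.615, 0.548, 0.566], [0.001, -0.719, 0.695]], 'ft_force': [0.582, -0.135, 0.553], 'grip_width': 0.0}
tilt 44.06
[260 181   9  10  76] [374. 378.]
[272 218   9   9  21] [407. 486.]
[255 222  16   6  38] [369. 497.]
[248 227  31  19 231] [376. 528.]
```

View pics/p.png

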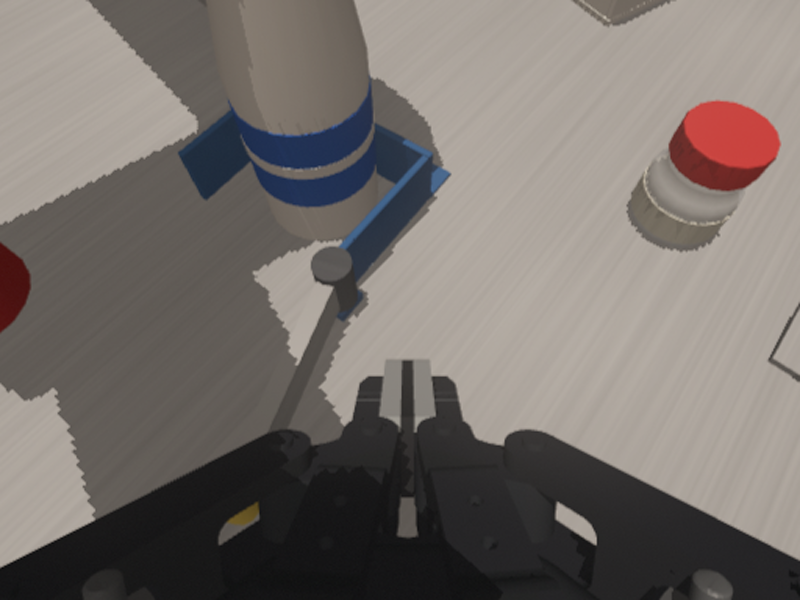

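View pics/p2z.png

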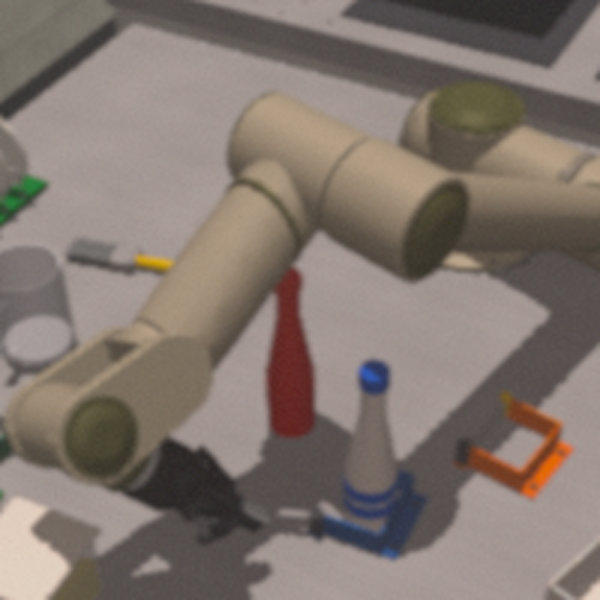

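View pics/p3z.png

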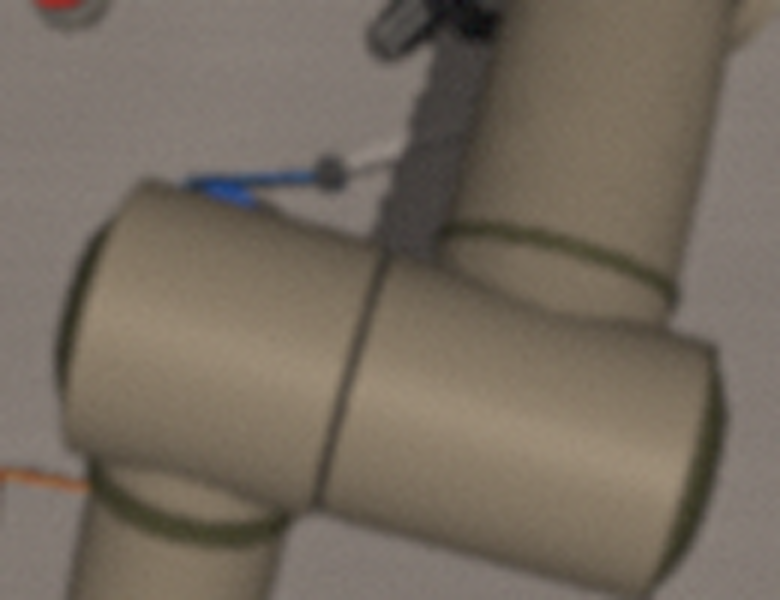

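```bash
python3 - <<'E'
from keep import *
t=pickle.load(open('top0.pkl','rb')); sc=pickle.load(open('scene0.pkl','rb'))
for z in (0,.05,.1,.15): print('box near edge',z,[unproj(t,uv,z).round(3).tolist() for uv in ((297,110),(331,110),(297,75))])
# scene box 3: triangulate top corners: scene zoomed a.png(/1.5625)
for uv in ((232,357),(270,373),(195,390),(236,410)):
    u=np.array(uv)/1.5625-.5; print('scene top corner',[unproj(sc,u,z).round(3).tolist() for z in (.05,.1)])
L_=[eval(l) for l in open('log.txt')]
w=pickle.load(open('wrist_p.pkl','rb')); s=dict(position=L_[-3][1],tool_rot=L_[-3][2])
for uv,z in (((330,312),.032),((284,424),.032),((245,515),.04),((332,262),.04),((300,234),0),((270,205),0),((345,240),0)):
    X=wray(w,s,np.array(uv)/1.5625-.5,z); print(uv,z,tobay(X).round(4))
R=Rr(44,35,0);q=np.array(env.observe()['q'])
for gap,ph in((.03,1.87),(0,1.87)):
    q2,e=ik(kpose(ph,.06,R,.011,gap),R,q); print(clr_(q2,(0,0)), fkq(q2)[2][3].round(3),fkq(q2)[2][2].round(3))
E
```

```text
box near edge 0 [[0.84, -0.1, 0.0], [0.841, -0.217, 0.0], [0.963, -0.099, 0.0]]
box near edge 0.05 [[0.825, -0.095, 0.05], [0.827, -0.207, 0.05], [0.944, -0.094, 0.05]]
box near edge 0.1 [[0.811, -0.089, 0.1], [0.812, -0.198, 0.1], [0.925, -0.089, 0.1]]
box near edge 0.15 [[0.797, -0.084, 0.15], [0.798, -0.188, 0.15], [0.906, -0.084, 0.15]]
scene top corner [[0.786, -0.216, 0.05], [0.816, -0.182, 0.1]]
scene top corner [[0.784, -0.116, 0.05], [0.814, -0.087, 0.1]]
scene top corner [[0.894, -0.229, 0.05], [0.919, -0.194, 0.1]]
scene top corner [[0.896, -0.122, 0.05], [0.921, -0.092, 0.1]]
(330, 312) 0.032 [-0.0581 -0.0653]
(284, 424) 0.032 [-0.1046 -0.081 ]
(245, 515) 0.04 [-0.1352 -0.0933]
(332, 262) 0.04 [-0.0417 -0.0544]
(300, 234) 0 [-0.0214 -0.0092]
(270, 205) 0 [-0.0161  0.017 ]
(345, 240) 0 [-0.0106 -0.0313]
{'yoke': np.float64(0.16762276188469533), 'tube': np.float64(0.05222242727757061), 'body': np.float64(0.11782055955912384), 'red': np.float64(0.14120857979692208), 'kn': [[-0.086, -0.191, 0.051]]} [ 0.809 -0.095  0.203] [ 0.495 -0.011  0.369]
{'yoke': np.float64(0.1440304863629303), 'tube': np.float64(0.05618412910930477), 'body': np.float64(0.10856033355109455), 'red': np.float64(0.11147536895319723), 'kn': [[-0.095, -0.163, 0.051]]} [ 0.781 -0.106  0.203] [ 0.482 -0.018  0.394]
```

```bash
python3 - <<'E'
from keep import *
s=env.observe(); p,RR=np.array(s['position']),np.array(s['tool_rot']); q=np.array(s['q'])
def ori(phi):
    k=np.clip((1.4-phi)/1.1,0,1); return Rr(25+19*k,35*k,0)
R=ori(2.0); pre=kpose(2.0,.06,R,.012,gap=.025)
out=[]
for t,n in ((pre+UP*.05,5),(pre,3)):
    a,p,RR=rows(p,RR,t,R,0,n=n); out+=a
    q,e=ik(p,RR,q); v=p+HULL@RR.T; print('tip low',v[:,2].min().round(4),'bay',tobay(v.mean(0)).round(3),'W',fkq(q)[2][3].round(3),q.round(0),{a:np.round(b,3).tolist() for a,b in clr_(q,(.004,-.003)).items()})
show(out)
E
```

```text
tip low 0.062 bay [-0.072 -0.121] W [ 0.708 -0.053  0.298] [-14.  47.  59.  24.  82. -22.] {'yoke': 0.07, 'tube': 0.083, 'body': 0.077, 'red': 0.132, 'kn': [[-0.105, -0.178, 0.112]]}
tip low 0.012 bay [-0.072 -0.121] W [ 0.708 -0.053  0.248] [-14.  50.  61.  25.  77. -24.] {'yoke': 0.061, 'tube': 0.06, 'body': 0.069, 'red': 0.131, 'kn': [[-0.105, -0.178, 0.062]]}
[[[0.0035, 0.001, -0.0028], [-3.7, 5.8, -4.0], 0], [[0.0036, 0.0013, -0.0024], [-3.7, 5.8, -4.0], 0], [[0.0038, 0.0018, -0.0018], [-3.7, 5.8, -4.0], 0], [[0.0038, 0.0021, -0.0014], [-3.7, 5.8, -4.0], 0], [[0.0037, 0.0025, -0.0009], [-3.7, 5.8, -4.0], 0], [[-0.0, 0.0151, -0.007], [0.0, -0.0, 0.0], 0], [[-0.0001, 0.0151, -0.0071], [0.0, -0.0, 0.0], 0], [[0.0, 0.0151, -0.007], [0.0, -0.0, 0.0], 0]]
```

Request:
carry_out:
  plan:
    - [[0.0035,0.001,-0.0028],[-3.7,5.8,-4.0],0]
    - [[0.0036,0.0013,-0.0024],[-3.7,5.8,-4.0],0]
    - [[0.0038,0.0018,-0.0018],[-3.7,5.8,-4.0],0]
    - [[0.0038,0.0021,-0.0014],[-3.7,5.8,-4.0],0]
    - [[0.0037,0.0025,-0.0009],[-3.7,5.8,-4.0],0]
    - [[0,0.0151,-0.007],[0,0,0],0]
    - [[0,0.0151,-0.007],[0,0,0],0]
    - [[0,0.0151,-0.007],[0,0,0],0]

```text
time_s: 21.28
position: [0.7029, 0.0682, -0.0163]
tool_rot: [[0.999, -0.021, -0.047], [0.051, 0.423, 0.905], [0.0, -0.906, 0.423]]
ft_force: [0.3, 0.1, -0.7]
grip_width: -0.0001
```

```bash
python3 look.py r wrist ; cat > sweep.py <<'E'
from keep import *
def ori(phi):
    k=np.clip((1.4-phi)/1.1,0,1); return Rr(25+19*k,35*k,0)
def sweep(phis,rho=.06,zl=.011,gap=0):
    s=env.observe(); p,RR=np.array(s['position']),np.array(s['tool_rot']); q=np.array(s['q']); out=[]
    for ph in phis:
        R=ori(ph); t=kpose(ph,rho,R,zl,gap); a,p,RR=rows(p,RR,t,R,0,n=1); out+=a; q,e=ik(p,RR,q)
    v=p+HULL@RR.T; print('tip low',v[:,2].min().round(4),'bay',tobay(v.mean(0)).round(3),p.round(4),'W',fkq(q)[2][3].round(3),q.round(0),{a:np.round(b,3).tolist() for a,b in clr_(q,(.004,-.003)).items()})
    show(out)
E
python3 - <<'E'
from sweep import *
s=env.observe(); v=np.array(s['position'])+HULL@np.array(s['tool_rot']).T; print('tip',v[:,2].min(),tobay(v.mean(0)))
sweep([2.1,2.0,1.9,1.8,1.7,1.6,1.5,1.4])
E
```

```text
{'time_s': 21.275, 'q': [-13.891, 50.432, 61.399, 24.573, 77.089, -24.312], 'position': [0.703, 0.068, -0.016], 'tool_rot': [[0.999, -0.021, -0.047], [0.051, 0.423, 0.905], [0.0, -0.906, 0.423]], 'ft_force': [0.265, 0.125, -0.685], 'grip_width': -0.0}
tilt 25.05
tip 0.007407239563546605 [-0.07189526 -0.12067972]
tip low 0.011 bay [-0.11  -0.064] [ 0.6469  0.0277 -0.0152] W [ 0.654 -0.093  0.247] [-18.  46.  72.  24.  73. -31.] {'yoke': 0.032, 'tube': 0.036, 'body': 0.072, 'red': 0.074, 'kn': [[-0.142, -0.121, 0.061]]}
[[[-0.0168, -0.0065, -0.0056], [-0.1, -0.1, -0.1], 0], [[-0.0052, -0.0013, -0.0029], [0.0, 0.0, -0.0], 0], [[-0.0054, -0.0011, -0.0023], [0.0, 0.0, -0.0], 0], [[-0.0057, -0.0008, -0.0019], [0.0, 0.0, -0.0], 0], [[-0.0058, -0.0007, -0.0013], [0.0, 0.0, -0.0], 0], [[-0.0059, -0.0003, -0.0008], [0.0, 0.0, -0.0], 0], [[-0.0061, -0.0086, -0.0183], [0.0, 0.0, -0.0], 0], [[-0.006, 0.0002, 0.0003], [0.0, 0.0, -0.0], 0]]
```

View pics/r.png

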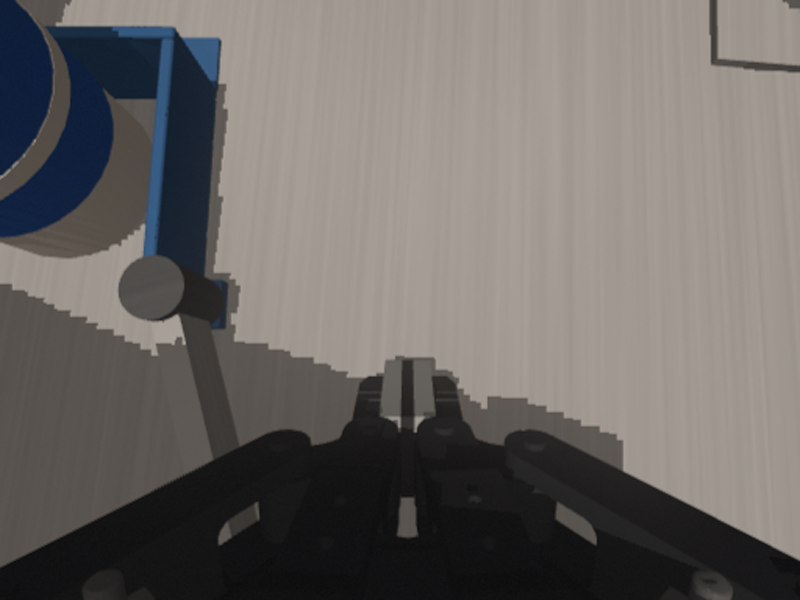

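```bash
sed -i 's/s=(v@n); k=v\[s>s.max()-1e-4\].mean(0)/s=(v@n); k=v.mean(0)/' keep.py; python3 - <<'E'
from sweep import *
sweep([2.15,2.05,1.95,1.85,1.75,1.65,1.55,1.45],rho=.065)
E
```

```text
tip low 0.0111 bay [-0.109 -0.067] [ 0.65    0.0283 -0.0151] W [ 0.657 -0.093  0.247] [-18.  46.  71.  24.  74. -30.] {'yoke': 0.034, 'tube': 0.037, 'body': 0.072, 'red': 0.077, 'kn': [[-0.142, -0.124, 0.061]]}
[[[-0.0115, -0.0076, -0.008], [-0.1, -0.1, -0.1], 0], [[-0.0045, -0.0024, -0.0051], [0.0, 0.0, -0.0], 0], [[-0.0051, -0.0021, -0.0046], [0.0, 0.0, -0.0], 0], [[-0.0059, -0.002, -0.0042], [0.0, 0.0, -0.0], 0], [[-0.0065, -0.0017, -0.0037], [0.0, 0.0, -0.0], 0], [[-0.0071, -0.0014, -0.003], [0.0, 0.0, -0.0], 0], [[-0.0072, -0.001, -0.0022], [0.0, 0.0, -0.0], 0], [[-0.006, -0.0008, -0.0016], [0.0, 0.0, -0.0], 0]]
```

Request:
carry_out:
  plan:
    - [[-0.0115,-0.0076,-0.008],[0,0,0],0]
    - [[-0.0045,-0.0024,-0.0051],[0,0,0],0]
    - [[-0.0051,-0.0021,-0.0046],[0,0,0],0]
    - [[-0.0059,-0.002,-0.0042],[0,0,0],0]
    - [[-0.0065,-0.0017,-0.0037],[0,0,0],0]
    - [[-0.0071,-0.0014,-0.003],[0,0,0],0]
    - [[-0.0072,-0.001,-0.0022],[0,0,0],0]
    - [[-0.006,-0.0008,-0.0016],[0,0,0],0]

```text
time_s: 22.32
position: [0.651, 0.0285, -0.0106]
tool_rot: [[0.999, -0.019, -0.047], [0.051, 0.422, 0.905], [0.003, -0.906, 0.422]]
ft_force: [0.5, 0.4, -0.8]
grip_width: -0.0001
```

```bash
python3 look.py s wrist ; python3 look.py s2 scene; python3 z.py s2; python3 - <<'E'
from sweep import *
s=env.observe(); v=np.array(s['position'])+HULL@np.array(s['tool_rot']).T; print('tip',v[:,2].min(),tobay(v.mean(0)))
sweep(np.linspace(1.45,.65,9)[1:],rho=.065)
E
```

```text
{'time_s': 22.325, 'q': [-18.328, 46.055, 70.897, 24.239, 73.964, -30.318], 'position': [0.651, 0.029, -0.011], 'tool_rot': [[0.999, -0.019, -0.047], [0.051, 0.422, 0.905], [0.003, -0.906, 0.422]], 'ft_force': [0.493, 0.391, -0.752], 'grip_width': -0.0}
tilt 24.99
{'time_s': 22.375, 'q': [-18.355, 46.031, 70.967, 24.224, 73.964, -30.338], 'position': [0.65, 0.028, -0.011], 'tool_rot': [[0.999, -0.02, -0.047], [0.051, 0.422, 0.905], [0.002, -0.906, 0.423]], 'ft_force': [0.373, -0.553, -0.156], 'grip_width': 0.0}
tilt 24.99
[260 180  10  11  89] [375. 376.]
[249 218  31  28 337] [382. 520.]
tip 0.015579661133237228 [-0.10919996 -0.06757815]
tip low 0.0109 bay [-0.095 -0.011] [ 0.5833  0.0445 -0.0091] W [ 0.664 -0.114  0.219] [-20.  49.  70.  25.  90. -53.] {'yoke': 0.045, 'tube': 0.035, 'body': 0.068, 'red': 0.032, 'kn': [[-0.109, -0.079, 0.054]]}
[[[-0.0076, 0.0035, -0.0025], [0.9, -1.4, 0.8], 0], [[-0.0078, -0.0004, 0.0009], [1.7, -2.9, 1.4], 0], [[-0.0083, 0.0002, 0.0021], [1.7, -2.8, 1.6], 0], [[-0.0085, 0.001, 0.0034], [1.8, -2.7, 1.6], 0], [[-0.0084, 0.0018, 0.0046], [1.7, -2.7, 1.6], 0], [[-0.0079, 0.0028, 0.0059], [1.7, -2.7, 1.8], 0], [[-0.0063, 0.0029, 0.0058], [1.7, -2.6, 1.8], 0], [[-0.0054, 0.0035, 0.0062], [1.8, -2.5, 2.0], 0]]
```

View pics/s.png

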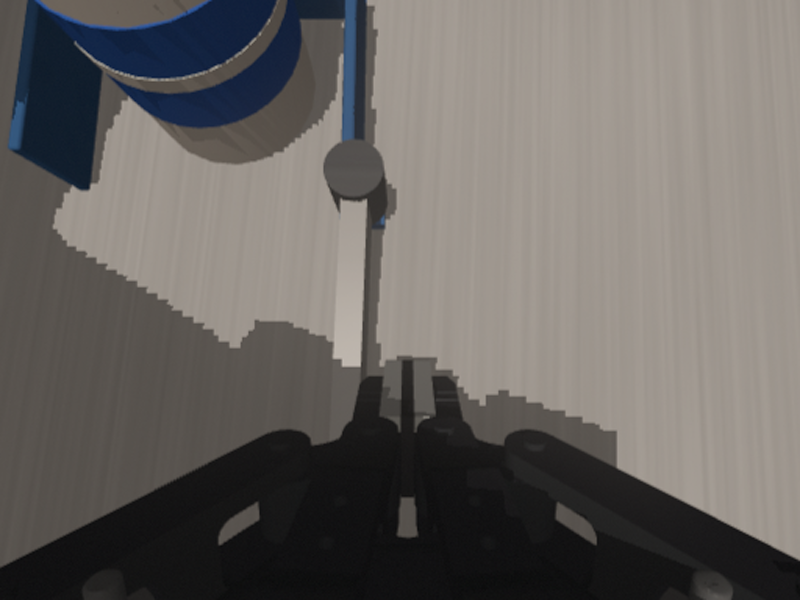

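View pics/s2z.png

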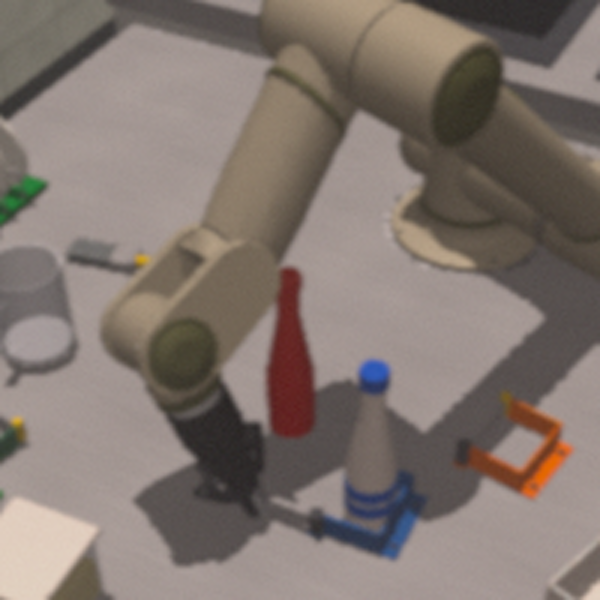

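Request:
carry_out:
  plan:
    - [[-0.0076,0.0035,-0.0025],[0.9,-1.4,0.8],0]
    - [[-0.0078,-0.0004,0.0009],[1.7,-2.9,1.4],0]
    - [[-0.0083,0.0002,0.0021],[1.7,-2.8,1.6],0]
    - [[-0.0085,0.001,0.0034],[1.8,-2.7,1.6],0]
    - [[-0.0084,0.0018,0.0046],[1.7,-2.7,1.6],0]
    - [[-0.0079,0.0028,0.0059],[1.7,-2.7,1.8],0]
    - [[-0.0063,0.0029,0.0058],[1.7,-2.6,1.8],0]
    - [[-0.0054,0.0035,0.0062],[1.8,-2.5,2.0],0]

```text
time_s: 23.42
position: [0.5839, 0.0446, -0.0091]
tool_rot: [[0.891, -0.279, -0.357], [0.453, 0.549, 0.702], [0.0, -0.788, 0.616]]
ft_force: [0.7, 0.6, -0.5]
grip_width: -0.0002
```

```bash
python3 look.py t wrist ; python3 look.py t2 scene; python3 z.py t2; python3 - <<'E'
from sweep import *
s=env.observe(); v=np.array(s['position'])+HULL@np.array(s['tool_rot']).T; print('tip',v[:,2].min(),tobay(v.mean(0)))
sweep(np.linspace(.65,.15,8)[1:],rho=.06)
E
```

```text
{'time_s': 23.425, 'q': [-19.801, 49.378, 69.723, 24.965, 90.481, -53.223], 'position': [0.584, 0.045, -0.009], 'tool_rot': [[0.891, -0.279, -0.357], [0.453, 0.549, 0.702], [0.0, -0.788, 0.616]], 'ft_force': [0.685, 0.579, -0.455], 'grip_width': -0.0}
tilt 38.0
{'time_s': 23.475, 'q': [-19.766, 49.441, 69.71, 24.951, 90.588, -53.309], 'position': [0.583, 0.045, -0.009], 'tool_rot': [[0.89, -0.281, -0.358], [0.455, 0.549, 0.701], [-0.0, -0.787, 0.617]], 'ft_force': [-0.719, 0.016, -0.922], 'grip_width': -0.0}
tilt 38.11
[260 180  10  11  89] [375. 376.]
[256 218  21  10  55] [381. 492.]
[249 225  30  21 238] [379. 528.]
tip 0.01047809766444337 [-0.09473621 -0.01126311]
tip low 0.011 bay [-0.068  0.005] [ 0.5607  0.0702 -0.0058] W [ 0.685 -0.088  0.202] [-17.  52.  67.  24.  99. -60.] {'yoke': 0.051, 'tube': 0.032, 'body': 0.037, 'red': 0.033, 'kn': [[-0.072, -0.067, 0.051]]}
[[[0.0011, 0.003, 0.0057], [1.2, -1.7, 1.3], 0], [[-0.0026, 0.0031, 0.0048], [1.2, -1.8, 1.5], 0], [[-0.0021, 0.0023, 0.0037], [1.2, -1.7, 1.5], 0], [[-0.0017, 0.0024, 0.0037], [1.3, -1.7, 1.5], 0], [[-0.0012, 0.0027, 0.0038], [1.1, -1.5, 1.4], 0], [[0.0002, 0.0029, 0.003], [-0.0, 0.0, 0.0], 0], [[0.0006, 0.003, 0.0031], [-0.0, 0.0, 0.0], 0]]
```

View pics/t.png

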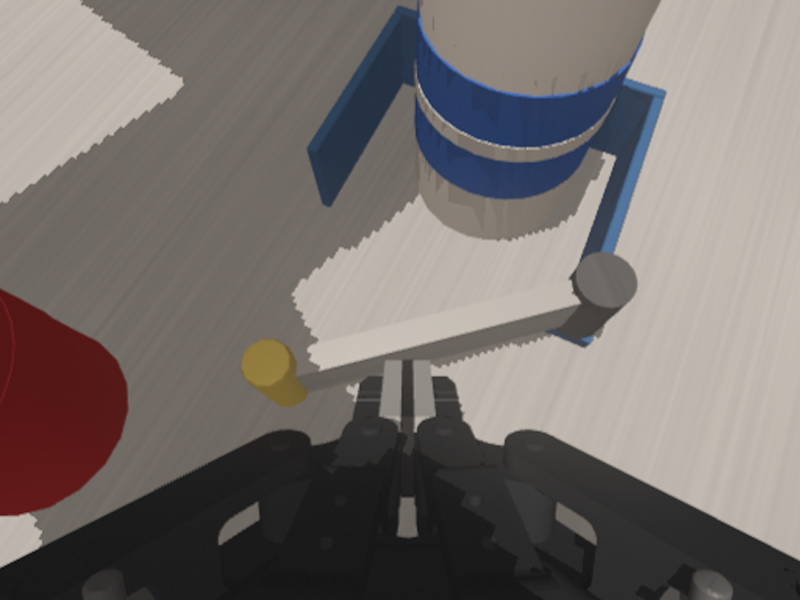

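View pics/t2z.png

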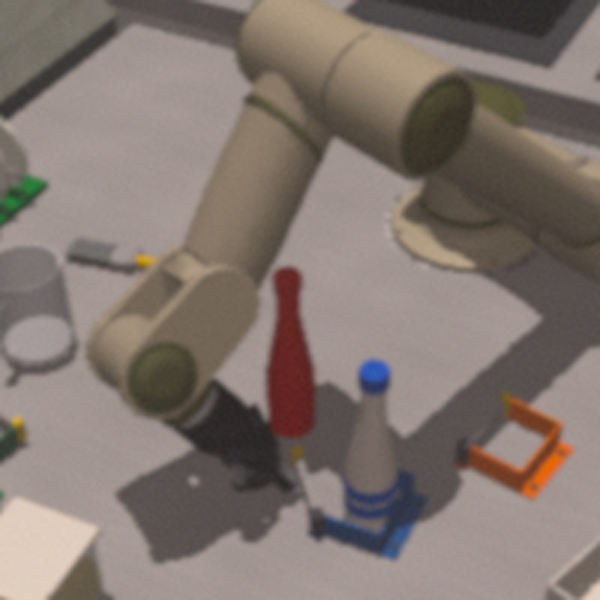

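Request:
carry_out:
  plan:
    - [[0.0011,0.003,0.0057],[1.2,-1.7,1.3],0]
    - [[-0.0026,0.0031,0.0048],[1.2,-1.8,1.5],0]
    - [[-0.0021,0.0023,0.0037],[1.2,-1.7,1.5],0]
    - [[-0.0017,0.0024,0.0037],[1.3,-1.7,1.5],0]
    - [[-0.0012,0.0027,0.0038],[1.1,-1.5,1.4],0]
    - [[0.0002,0.0029,0.003],[0,0,0],0]
    - [[0.0006,0.003,0.0031],[0,0,0],0]

```text
time_s: 24.4
position: [0.5606, 0.0703, -0.0055]
tool_rot: [[0.789, -0.426, -0.443], [0.614, 0.548, 0.567], [0.001, -0.72, 0.694]]
ft_force: [1.5, -0.4, -0.3]
grip_width: -0.0003
```

```bash
python3 look.py u wrist ; python3 - <<'E'
from sweep import *
s=env.observe(); v=np.array(s['position'])+HULL@np.array(s['tool_rot']).T; print('tip',v[:,2].min(),[tobay(x).round(4).tolist() for x in v[:4]])
print((np.array(s['tool_rot']).T@D).round(4))
sweep(np.linspace(.15,.0,5)[1:],rho=.06)
E
```

```text
{'time_s': 24.4, 'q': [-17.179, 51.779, 67.047, 23.737, 98.711, -59.55], 'position': [0.561, 0.07, -0.005], 'tool_rot': [[0.789, -0.426, -0.443], [0.614, 0.548, 0.567], [0.001, -0.72, 0.694]], 'ft_force': [1.541, -0.415, -0.3], 'grip_width': -0.0}
tilt 43.97
tip 0.011460693228940982 [[-0.0762, 0.0091], [-0.0632, 0.0182], [-0.067, -0.004], [-0.054, 0.0051]]
[0.5731 0.5695 0.5892]
tip low 0.011 bay [-0.06   0.008] [ 0.5569  0.0786 -0.0058] W [ 0.681 -0.079  0.203] [-17.  51.  68.  24.  98. -59.] {'yoke': 0.044, 'tube': 0.029, 'body': 0.028, 'red': 0.035, 'kn': [[-0.063, -0.064, 0.051]]}
[[[0.0004, 0.0014, 0.0008], [0.0, 0.0, 0.1], 0], [[0.0005, 0.0015, 0.0016], [0.0, 0.0, -0.0], 0], [[0.0006, 0.0016, 0.0016], [0.0, 0.0, -0.0], 0], [[0.0007, 0.0015, 0.0016], [0.0, 0.0, -0.0], 0]]
```

View pics/u.png

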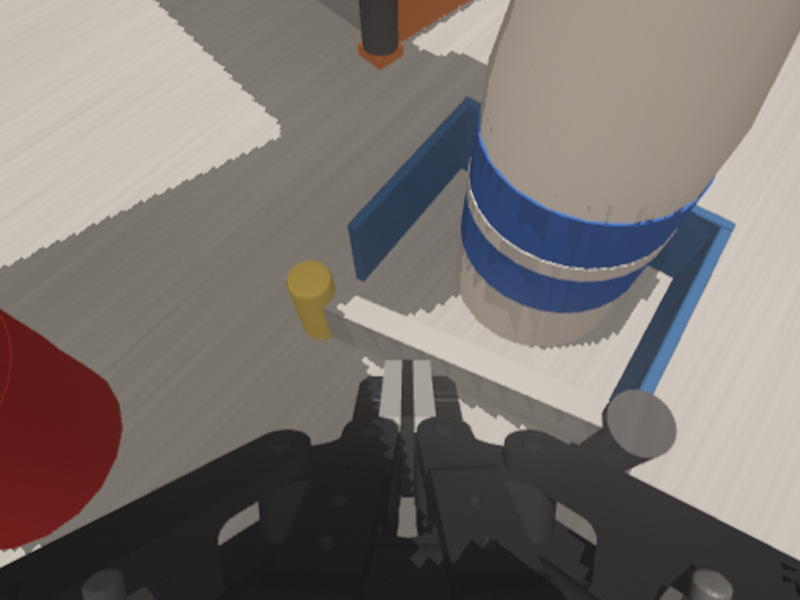

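Request:
carry_out:
  plan:
    - [[0.0004,0.0014,0.0014],[0,0,0],0]
    - [[0.0005,0.0015,0.0016],[0,0,0],0]
    - [[0.0006,0.0016,0.0016],[0,0,0],0]
    - [[0.0007,0.0015,0.0016],[0,0,0],0]

```text
time_s: 24.95
position: [0.5571, 0.0784, -0.0054]
tool_rot: [[0.789, -0.426, -0.443], [0.615, 0.548, 0.567], [0.001, -0.72, 0.694]]
ft_force: [0.5, -0.5, -0.8]
grip_width: 0.0004
```

Request:
carry_out:
  plan:
    - [[0.0006,0.0006,0.0006],[0,0,0],0]
    - [[0.0006,0.0006,0.0006],[0,0,0],0]

```text
time_s: 25.2
position: [0.557, 0.0804, -0.0055]
tool_rot: [[0.789, -0.426, -0.443], [0.615, 0.548, 0.567], [0.001, -0.719, 0.695]]
ft_force: [0.2, -1.0, 0.2]
grip_width: 0.0001
```

```bash
python3 look.py v wrist ; python3 look.py v2 scene; python3 z.py v2; python3 - <<'E'
from sweep import *
s=env.observe(); v=np.array(s['position'])+HULL@np.array(s['tool_rot']).T; print('tip',v[:,2].min(),[tobay(x).round(4).tolist() for x in v[:4]])
E
```

```text
{'time_s': 25.2, 'q': [-16.451, 51.429, 67.989, 24.133, 97.937, -59.215], 'position': [0.557, 0.08, -0.005], 'tool_rot': [[0.789, -0.426, -0.443], [0.615, 0.548, 0.567], [0.001, -0.719, 0.695]], 'ft_force': [0.216, -0.99, 0.243], 'grip_width': 0.0}
tilt 43.99
{'time_s': 25.25, 'q': [-16.443, 51.428, 67.991, 24.142, 97.936, -59.213], 'position': [0.557, 0.08, -0.005], 'tool_rot': [[0.789, -0.426, -0.443], [0.615, 0.548, 0.567], [0.001, -0.719, 0.695]], 'ft_force': [0.084, -0.757, 0.136], 'grip_width': -0.0}
tilt 43.99
[260 180  10  11  89] [375. 376.]
[255 218  22  10  54] [379. 493.]
[248 225  32  21 272] [379. 527.]
tip 0.011316196415256479 [[-0.0663, 0.0119], [-0.0534, 0.021], [-0.0572, -0.0012], [-0.0442, 0.0078]]
```

View pics/v.png

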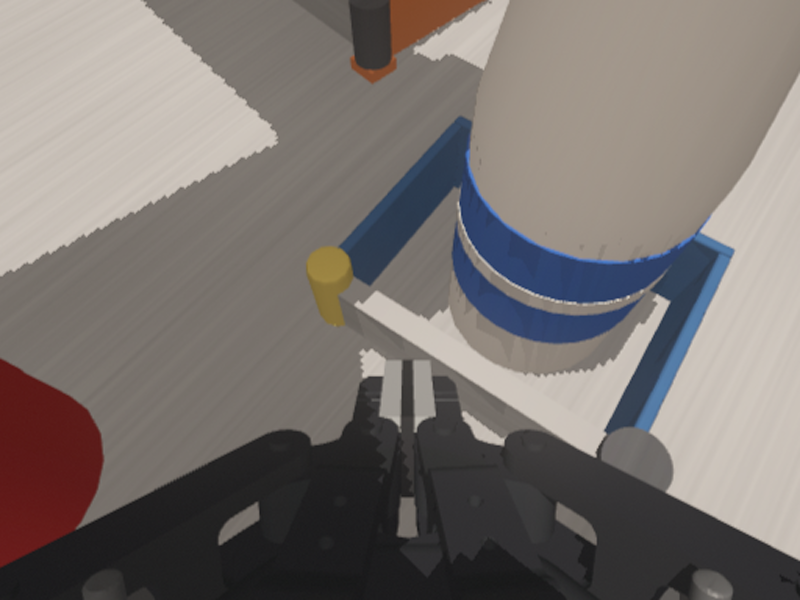

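Request:
carry_out:
  plan:
    - [[0.0006,0.0006,0.0006],[0,0,0],0]
    - [[0.0006,0.0006,0.0006],[0,0,0],0]

```text
time_s: 25.55
position: [0.5571, 0.0815, -0.0056]
tool_rot: [[0.789, -0.426, -0.443], [0.615, 0.547, 0.568], [0.0, -0.72, 0.693]]
ft_force: [-1.0, -9.2, 1.4]
grip_width: 0.0001
```

Request:
carry_out:
  plan:
    - [[0.0006,0.0006,0.0006],[0,0,0],0]
    - [[0,0,0],[0,0,0],0]

```text
time_s: 25.8
position: [0.5571, 0.0817, -0.0056]
tool_rot: [[0.789, -0.426, -0.443], [0.614, 0.546, 0.569], [-0.0, -0.721, 0.693]]
ft_force: [-1.4, -10.6, 1.2]
grip_width: 0.0
```

Request:
carry_out:
  plan:
    - [[0.0006,0.0006,0.0006],[0,0,0],0]
    - [[0,0,0],[0,0,0],0]

```text
time_s: 26.05
position: [0.5572, 0.082, -0.0056]
tool_rot: [[0.789, -0.426, -0.443], [0.614, 0.545, 0.57], [-0.001, -0.722, 0.692]]
ft_force: [-0.6, -14.6, 2.2]
grip_width: 0.0003
```

Request:
carry_out:
  plan:
    - [[-0.0012,-0.0012,-0.0012],[0,0,0],0]
    - [[-0.0017,-0.0017,-0.0018],[0,0,0],0]
    - [[-0.0029,-0.0028,-0.0029],[0,0,0],0]
    - [[-0.0046,-0.0046,-0.0047],[0,0,0],0]
    - [[-0.0057,-0.0057,-0.0059],[0,0,0],0]
    - [[-0.002,-0.013,0.012],[0,0,0],0]
    - [[-0.002,-0.023,0.022],[0,0,0],0]
    - [[0,-0.029,0.028],[0,0,0],0]

```text
time_s: 27.05
position: [0.5551, 0.0535, 0.0861]
tool_rot: [[0.789, -0.426, -0.442], [0.614, 0.548, 0.567], [0.001, -0.719, 0.695]]
ft_force: [0.5, 0.4, 0.6]
grip_width: -0.0002
```

Request:
carry_out:
  plan:
    - [[0,-0.029,0.028],[0,0,0],0]
    - [[0,-0.029,0.028],[0,0,0],0]
    - [[0,-0.029,0.028],[0,0,0],0]
    - [[0,-0.014,0.014],[0,0,0],0]
    - [[0,0,0],[0,0,0],0]

```text
time_s: 27.68
position: [0.5551, 0.0538, 0.227]
tool_rot: [[0.789, -0.423, -0.446], [0.615, 0.547, 0.568], [0.003, -0.722, 0.692]]
ft_force: [0.7, -0.5, -0.2]
grip_width: -0.0001
```

```bash
python3 look.py w wrist ; python3 look.py w2 scene; python3 z.py w2; python3 look.py w3 top; python3 - <<'E'
from h import *
p=pickle.load(open('top_w3.pkl','rb')); im=p['image'][140:240,190:320,::-1]; cv2.imwrite('pics/w3z.png',cv2.resize(im,None,fx=6,fy=6,interpolation=cv2.INTER_CUBIC))
E
```

```text
{'time_s': 27.675, 'q': [-18.65, 37.862, 54.597, 27.175, 123.007, -49.02], 'position': [0.555, 0.054, 0.227], 'tool_rot': [[0.789, -0.423, -0.446], [0.615, 0.547, 0.568], [0.003, -0.722, 0.692]], 'ft_force': [0.749, -0.484, -0.217], 'grip_width': -0.0}
tilt 43.78
{'time_s': 27.725, 'q': [-18.654, 37.963, 54.709, 27.155, 122.956, -49.039], 'position': [0.555, 0.054, 0.226], 'tool_rot': [[0.789, -0.425, -0.444], [0.615, 0.548, 0.568], [0.002, -0.72, 0.694]], 'ft_force': [-0.34, 0.152, -0.088], 'grip_width': -0.0}
tilt 43.91
[259 180  11  11  97] [374. 376.]
[248 218  34  28 314] [384. 522.]
[255 222  16   6  37] [369. 497.]
{'time_s': 27.775, 'q': [-18.657, 38.03, 54.765, 27.152, 122.944, -49.042], 'position': [0.555, 0.054, 0.225], 'tool_rot': [[0.789, -0.427, -0.442], [0.615, 0.548, 0.567], [0.001, -0.719, 0.695]], 'ft_force': [0.76, -1.065, 0.919], 'grip_width': 0.0}
tilt 44.0
```

View pics/w.png

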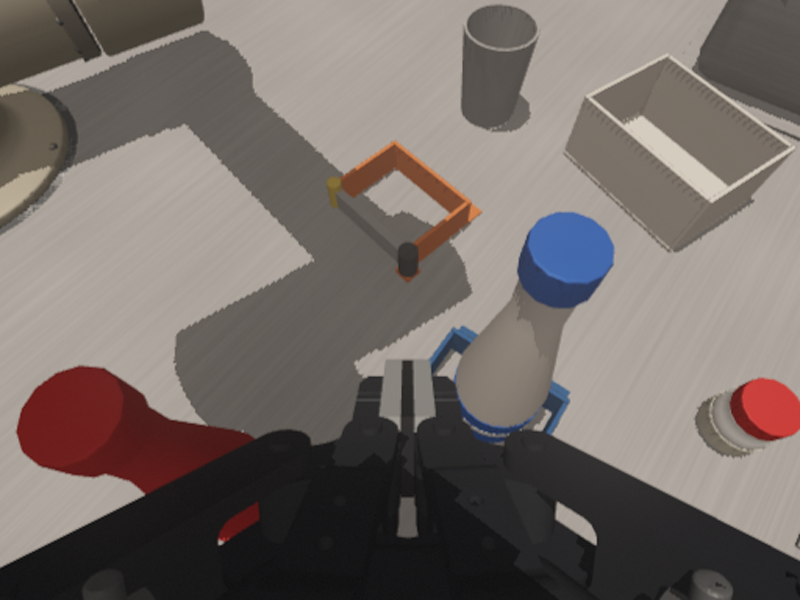

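View pics/w2z.png

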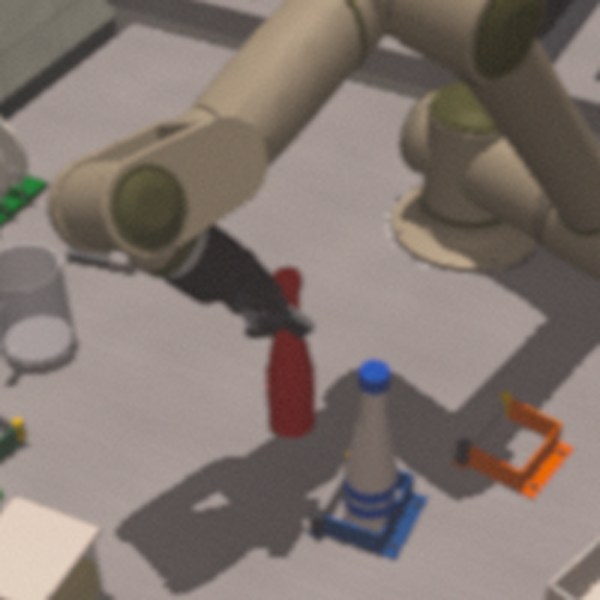

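View pics/w3z.png

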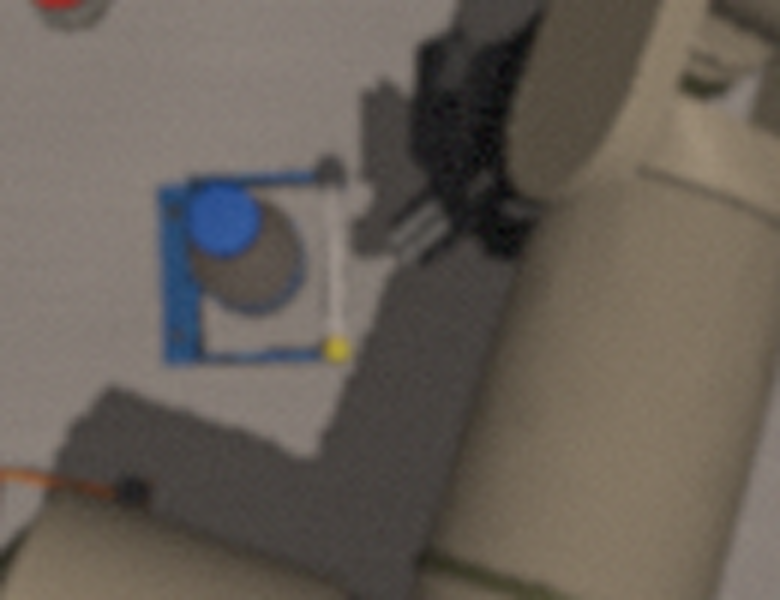

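```bash
python3 - <<'E'
from h import *
import ast
L=[eval(l) for l in open('log.txt')]
def near(x): return min(L,key=lambda l:np.linalg.norm(np.array(l[1])-x))
for tag,pos,obs in (('p',[.686,.0634,.0481],[(300,237),(320,238),(280,222),(345,235)]),('t',[.5839,.0446,-.0091],[(510,240),(470,230),(540,232),(435,205),(563,215)]),('u',[.5606,.0703,-.0055],[(545,347),(500,333),(590,338),(475,315)]),('v',[.557,.0804,-.0055],[(540,375),(495,360),(585,367),(470,345)])):
    l=near(pos); w=pickle.load(open(f'wrist_{tag}.pkl','rb')); s=dict(position=l[1],tool_rot=l[2])
    B=np.array([tobay(wray(w,s,np.array(o)/1.5625-.5,0)) for o in obs])
    r=least_squares(lambda c:np.linalg.norm(B-c,axis=1)-.03,[0,0]); print(tag,r.x.round(4),r.fun.round(4))
p=pickle.load(open('top_w3.pkl','rb')); H=hsv(p); y=cv2.inRange(H,(20,120,100),(35,255,255)); k,l,st,c=cv2.connectedComponentsWithStats(y)
for i in range(1,k):
    if st[i,4]>3 and 200<c[i][0]<280 and c[i][1]<230: X=unproj(p,c[i],.04); print('peg',X.round(4),tobay(X).round(4),'expect shut',(-.042,.048))
E
```

```text
p [ 0.007  -0.0032] [ 0.0008 -0.0007 -0.0003  0.0001]
t [ 0.0082 -0.0079] [ 0.0003 -0.0008 -0.      0.0006  0.0001]
u [ 0.007  -0.0057] [-0.0003 -0.0005  0.0004  0.0006]
v [ 0.0067 -0.0062] [-0.0004 -0.0009  0.0006  0.001 ]
peg [0.532  0.0719 0.04  ] [-0.0431  0.0488] expect shut (-0.042, 0.048)
```

```bash
python3 - <<'E'
from rig import env
print(env.observe()['qvel'].round(2), env.close_job())
E
```

```text
the job is handed in; nothing more can be done
[-0.03  0.49  0.07  0.08  0.07  0.09] None
```

The blue-capped bottle stands against the blue bay's back wall and the keeper bar is shut behind it, but the bottle leaned partway through the push. I handed the job in at about 28 s.

- **The lean:** the real fingertips sit about 34 mm behind the reported TCP. My first push therefore pressed too high, at roughly 40 mm or more above the bench. Near the bay mouth, scene pictures showed the bottle leaning forward, by an estimated 8 to 10 degrees, so "always upright" was not kept. I backed off slowly and it settled upright.
- **Finishing the push:** I pushed the rest of the way with shut fingers at about 25 mm height. The push force went from about 2 N to 8 N and the bottle stopped moving, so it was on the back wall.
- **Bottle position:** the wrist camera then put the bottle's centre at bay x of about +7 mm against +4 mm nominal. That is physically impossible, so I put the difference down to error in my bay pose estimate. The bottle was upright in the last pictures.
- **Keeper bar:** I swung it shut with the fingertips until it met its stop at about 14 N. The peg measured (-43, 49) mm in the bay frame against (-42, 48) mm expected. An earlier pass seems to have nudged the open bar about 0.1 rad further open before I closed it.
- **Everything else:** in the last pictures the red look-alike, the orange bay, the jar, the tub and the beaker stand where they were. I did not re-check the jug, brush and green bay closely, but the arm did not touch them. It was clear of everything when I handed in.

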